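# Tip out the castings pan and collect the castings

## Task

Swing the lever on the pivot stand to tip the pan until the two finished castings have slid out into the catch tray, then swing the pan back level under control, without letting it slam. Then put both castings from the tray into the grey tote and let go, leaving the other things on the bench where they are.

Things in the scene. Friction and masses are not known exactly. Their poses are not given: they have to be found in the camera images.
- stand: Fixed grey pivot stand, base 200 x 110 mm. Origin on the bench top, straight below the middle of the pan's pivot axis. Its x runs level along the pivot axis, away from the robot; y points to the side the pan pours to (the tray's side); z up. Along x its uprights and bearings end at -70 mm.
- pivot (a point): Middle of the pan's level pivot axis, 140 mm above the stand's origin, axes as the stand's. The lever turns about it in front of the stand: a 14 mm wide arm at x = -76 to -85 mm and at its end, 115 mm from the axis, a round steel grip rod, 14 mm thick, parallel to the axis, from the arm to its free tip at x = -142 mm, on the robot's side.
- lever_up (a point): Point on the pivot axis at x = -127 mm, beside the outer half of the grip rod; axes as the stand's. With the pan level the lever leans 0.05 to 0.75 rad from straight up, towards -y. It is clamped to the pan at an angle that differs each time and is not reported: feel or look for it. It turns to +y with the pan, by the pan's angle; the clamp does not slip.
- guard_edge (a point): Middle of the front lower edge of the clear guard sheet (aluminium frame) over pan and grip rod: 353 mm above the bench, flush with the rod's tip. The guard runs 78 mm to either side of here and 240 mm back. It bars an upright gripper from the rod: come from the robot's side with the tool leaning back 25 to 45 degrees, fingers forward and down.
- pan (a joint): Tilt of the pan, rad: 0 = level on its rest, grows as it tips to the stand's +y side, 1.10 = at its end stop. Stiff hinge, 0.3 N m friction (some 3 to 6 N at the grip rod): it stays where it is left. Steel pan 96 mm wide with a middle rib and an open sloping spout to +y; the castings slide out by the end stop, within a second or so. Over 3 rad/s is slamming.
- casting_a_mid (a point): Centre of one finished aluminium casting, a square bar 70 mm long (along its y axis), 26 x 26 mm thick, about 0.12 kg; any of its four long sides may end up on top. Starts lying in the pan.
- casting_b_mid (a point): Centre of the other casting, same shape and size; starts in the other lane of the pan.
- tray: Fixed black catch tray, 124 mm (its x) x 195 mm (its y), beside the stand under the spout. Its smooth floor slopes 15 degrees, down towards +y (away from the stand): 32 mm above the bench in the middle. Side lips rise 8 mm above the floor, the end wall 30 mm; a 20 mm wide, 6 mm high rib runs along the middle. Castings slide to the low end. Origin: on the bench, under its centre.
- tote: Fixed grey open tote, 180 mm (its x) x 130 mm (its y) x 55 mm high, walls and floor 5 mm thick. Origin: centre of its underside, on the bench.
- mallet_head: loose bystander, not part of the work, white nylon mallet head 53 mm long, 31 mm thick, lying; origin in its underside
- loupe: loose bystander, not part of the work, black eye loupe 39 mm wide, 30 mm high; origin in its underside
Things that resemble listed ones, but are neither listed nor needed, are in the scene too. Leave any green look-alike of the part that bears casting_b_mid alone.

How it is judged:
By the outcome, as a careful person would: the job done as asked, in the order asked, and still so for the second after the job is handed in, with the robot touching nothing.
It also fails if it takes over 69 s, if anything falls off the work surface, if the arm or the gripper's body presses on something with over 40 N, if the wrist force passes 120 N, or if a joint passes its speed limit or range.

## Robot

A 7-joint arm with a two-finger parallel gripper is mounted at the origin on a cart in front of the work surface, level with it; the furniture and walls round the work are solid. World frame = base frame: x ahead of the robot, y to its left, z up, the work surface at z = 0. Lengths are in m, angles in rad, forces in N, time in s.
With the tool pointing down it reaches from about 0.35 to 0.9 m from the base axis. Payload 8.1 kg.
Tool frame: the origin (TCP) lies midway between the tips of the shut fingers; the grasp point (between the pads) lies arm.pinch_z behind it (arm.pinch_z is the distance from the TCP to the grasp point, in m); z points along the fingers, y is the direction in which the jaws open and shut (so a half turn about z gives the same grasp; the last joint's range is limited). The gripper opens to 85 mm and grips with 20 to 120 N. Pads are 22 mm wide; open, the fingers measure 114 mm over their backs; the gripper's body (76 mm by 85 mm) begins 54 mm behind the grasp point. The pads swing forward as they close: fully open they stand 13 mm farther back than shut.
Start: joints at [1.04, 0.434, 0.025, 1.573, -0.012, 1.134, -0.075], TCP at [0.259, -0.569, 0.231] pointing down, gripper open.
Joint ranges: [-2.62, 2.62], [-0.44, 2.09], [-1.27, 1.32], [0.08, 2.57], [-1.32, 4.46], [0.12, 2], [-2.74, 2.74]. Speed limits (rad/s): [2.22, 2.22, 3.01, 3.01, 3.14, 3.14, 3.14].

## Interface

Orientations are given as a unit quaternion [w, x, y, z].
In Python, from rig import arm, optics, find_in, outline_of gives the robot as it stands.
- The arm moves only by the shell command python3 -m handwheel 'ROWS' [FORCE]. ROWS is JSON, a list of rows, each a list of 5 numbers: the finger opening in mm, from 0 to 85.4, then the shift along the tool's x, y, z in units of 30 mm (1.0 is 30 mm), then the turn about the tool's z in units of 8 degrees (1.0 is 8 degrees). A call has 1 to 8 rows; each row is the pose to reach, as a shift and turn from the pose commanded when the call began, along the tool's axes at that moment; what a row does not reach only later rows make up. A row lasts 1/10 s, in which the tool goes at most 50 mm and 8.59 degrees, less where a joint would pass 70% of its speed; a pose out of reach is approached as far as the arm can. A call with a gripper value outside its range is refused whole. The fingers move at their own pace and stop on an object; FORCE is the grip in N (left out, the last holds). Time passes only in rows, so rows that repeat a pose let the fingers close. It gives the time, the measured TCP pose, the force and the opening at its end, in the units of the state.
- arm.read_state(): the state, without advancing time (a new reading comes with each control period).
- optics.read_camera(name): name is "scene" or "top"; returns a dict with "img" (400x640x3 uint8, red, green, blue), "vertical_fov" (degrees; the focal length in pixels is half the picture's height over the tangent of half this angle, whatever the lens; pixels are square), "cx", "cy" (the principal point, pixels), "world_to_cam" (4x4, takes a point from world to camera coordinates). Camera axes: x right, y down, z forward; pixel columns grow to the right and rows downward; lengths in m; the calibration is good to about 2 mm. A picture is of the moment at which its call begins. There is no depth.
- arm.sign_off(): hands the job in, once; it reports no verdict.
Trained networks look in the newest picture that a camera, given by its name, has taken for a name from the list of things; names that differ only in an ending like _2 or _b are one class to them, and where a whole thing is asked for, a point or a joint stands for the part that bears it (a point fixed in the world has none). Each returns a list of dicts, best first, with "confidence" (0 to 1); they miss things now and then, are a little off and sometimes report something else, mostly with a low value. They report only what shows in the picture. A call takes as long as a camera call. They do not tell look-alikes from the thing itself.
- find_in(camera, query): "rect" ([centre column, centre row, width, height] in pixels, round what is visible of it).
- outline_of(camera, query): "mask" (400x640 bool, what is visible of it) and "rect" ([centre column, centre row, width, height] in pixels, round what is visible of it).
The state is a dict: "clock": time; "qpos": joint angles; "qvel": joint speeds; "joint_efforts": joint torques, N m; "tool_pos": TCP position; "ee_rot": TCP orientation; "force": force on the tool from outside, world axes, zero at the start; "moment": the same for the moment, N m; "gripper_width": opening from 0.0 (shut) to 1.0 (fully open).
Only numpy, scipy, OpenCV 4.12 (cv2) and the standard library are available. Lean on these libraries where they do the work, as an engineer would, in place of code of your own. Each camera call takes 0.05 s, during which the arm holds its last target.

## Working session

There is one attempt and no reset: what is moved stays moved. The work goes in short steps, Python scripts to look and compute and a shell command to move; the robot and the scene stay as the last step left them, time stands still between calls to the robot, and variables do not carry over. Pictures are saved under pics/ and viewed, and the job is handed in when it is done.

```bash
ls -la; mkdir -p pics
cat > h.py <<'E'
import numpy as np, cv2
from rig import arm, optics, find_in, outline_of
def snap(name,fn=None):
    c=optics.read_camera(name)
    if fn: cv2.imwrite('pics/'+fn,cv2.cvtColor(c['img'],cv2.COLOR_RGB2BGR))
    return c
def K(c):
    h=c['img'].shape[0]; f=h/2/np.tan(np.radians(c['vertical_fov'])/2); return f
def proj(c,p):
    q=np.array(c['world_to_cam'])@np.append(p,1); f=K(c); return np.array([c['cx']+f*q[0]/q[2],c['cy']+f*q[1]/q[2]])
def ray(c,u,v):
    f=K(c); T=np.linalg.inv(np.array(c['world_to_cam'])); d=T[:3,:3]@np.array([(u-c['cx'])/f,(v-c['cy'])/f,1]); return T[:3,3],d
def onz(c,u,v,z):
    o,d=ray(c,u,v); return o+d*(z-o[2])/d[2]
E
python3 - <<'E'
from h import *
s=arm.read_state();print(s, arm.pinch_z)
for n in('scene','top'):
    c=snap(n,n+'0.png');print(n,c['vertical_fov'],c['cx'],c['cy'],np.round(c['world_to_cam'],3).tolist())
    for q in['stand','pan','tray','tote','casting_a_mid','casting_b_mid','lever_up','guard_edge','mallet_head','loupe']:
        try: print(q,[(np.round(d['rect']).tolist(),round(d['confidence'],2)) for d in find_in(n,q)])
        except Exception as e: print(q,e)
E
```

```text
total 12
drwxr-xr-x  3 agent agent 4096 Dec  6 23:12 .
drwxr-xr-x 23 root  root  4096 Dec  6 23:12 ..
drwxr-xr-x  2 agent agent 4096 Dec  6 23:12 pics
{'clock': 0.0, 'qpos': array([ 1.04039249,  0.43522065,  0.02495856,  1.57412949, -0.01159815,
        1.13400857, -0.07510187]), 'qvel': array([ 0.00163858,  0.0015558 ,  0.00193332,  0.00011622,  0.00132666,
       -0.00094969, -0.00140699]), 'joint_efforts': array([-1.13057481e-04, -6.70468712e+01,  1.02523640e+00, -3.16202545e+01,
        1.55501836e-02,  1.26029275e-02,  3.54404472e-05]), 'tool_pos': array([ 0.25903079, -0.56821557,  0.23051473]), 'ee_rot': array([-7.73967869e-04,  9.77215929e-01,  2.12246017e-01, -2.40864585e-04]), 'force': array([-0.31484117,  0.22202333, -0.30086622]), 'moment': array([-0.05504724, -0.02665466,  0.01760306]), 'gripper_width': 1.0019004276502108} 0.0187
scene 52.983751249339115 313.19530667043875 201.99225172650554 [[0.759, -0.651, 0.007, -0.425], [-0.411, -0.488, -0.77, 0.316], [0.505, 0.581, -0.638, 1.26], [0.0, 0.0, 0.0, 1.0]]
stand [([358.0, 213.0, 71.0, 124.0], 0.95)]
pan [([338.0, 223.0, 2
[... 432 characters left out ...]
198.84524115985744 [[-0.306, -0.952, 0.001, 0.075], [-0.788, 0.252, -0.562, 0.527], [0.535, -0.172, -0.827, 1.537], [0.0, 0.0, 0.0, 1.0]]
stand [([355.0, 169.0, 88.0, 105.0], 0.84)]
pan [([349.0, 180.0, 68.0, 37.0], 0.66), ([310.0, 237.0, 58.0, 58.0], 0.5)]
tray [([308.0, 239.0, 56.0, 61.0], 0.74)]
tote [([223.0, 251.0, 52.0, 61.0], 0.94), ([310.0, 238.0, 56.0, 60.0], 0.4)]
casting_a_mid [([349.0, 180.0, 8.0, 13.0], 0.62)]
casting_b_mid [([448.0, 248.0, 12.0, 10.0], 0.63)]
lever_up [([356.0, 171.0, 87.0, 112.0], 0.62)]
guard_edge [([354.0, 170.0, 87.0, 111.0], 0.97)]
mallet_head [([220.0, 213.0, 19.0, 15.0], 0.67), ([354.0, 167.0, 86.0, 108.0], 0.56)]
loupe [([256.0, 215.0, 9.0, 8.0], 0.43)]
```

View pics/scene0.png

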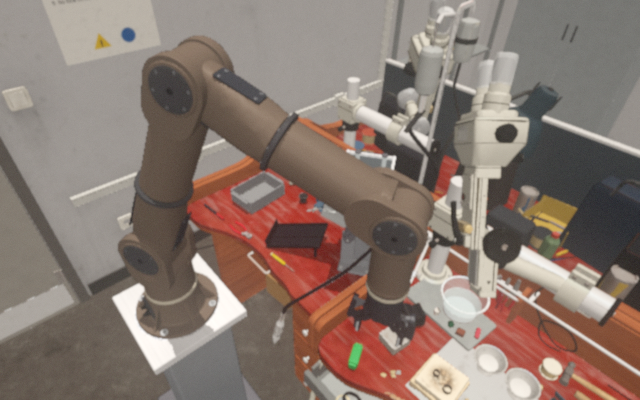

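View pics/top0.png

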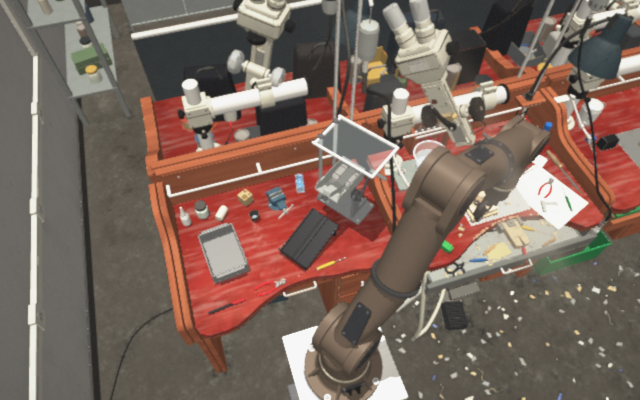

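Run:
```python
import cv2
a=cv2.imread('pics/scene0.png');b=cv2.imread('pics/top0.png')
cv2.imwrite('pics/scene0c.png',cv2.resize(a[140:290,220:420],None,fx=4,fy=4,interpolation=cv2.INTER_CUBIC))
cv2.imwrite('pics/top0c.png',cv2.resize(b[105:295,190:420],None,fx=3.4,fy=3.1,interpolation=cv2.INTER_CUBIC))
```

```text
(no output)
```

View pics/scene0c.png

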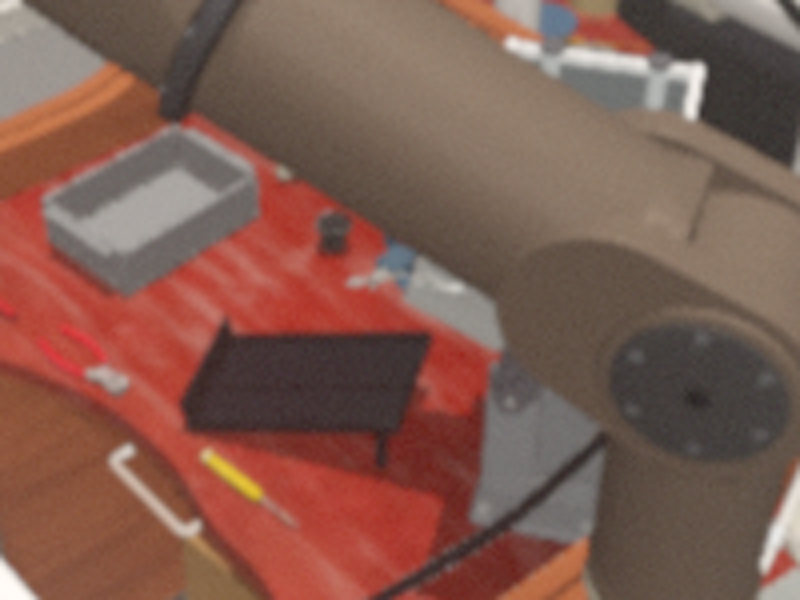

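View pics/top0c.png

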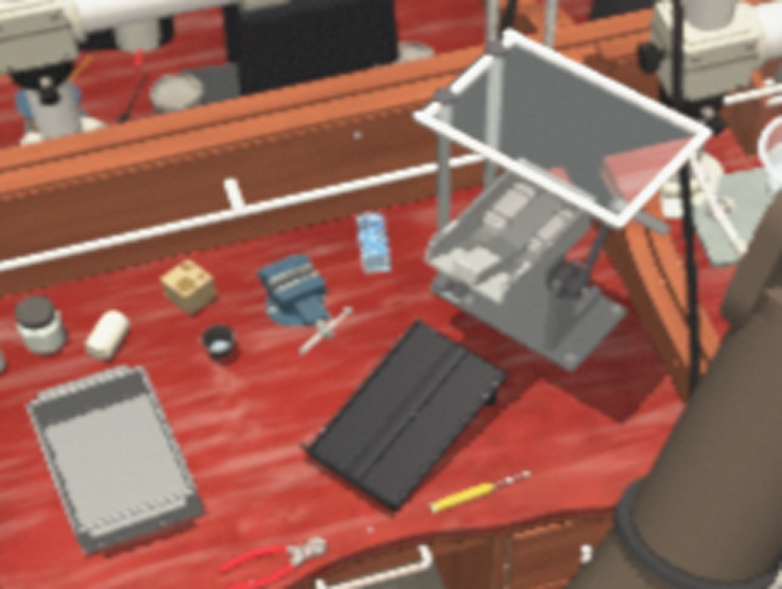

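```bash
cat > fit.py <<'E'
from h import *
from scipy.optimize import least_squares
c=snap('top'); 
P=lambda x,y:(190+x/3.4,105+y/3.1)
g=[P(418,115),P(622,222),P(708,130),P(510,32)]
for q in g: print('guard',np.round(onz(c,*q,0.353),3))
b=[P(625,315),P(572,368)]
for q in b: print('base',np.round(onz(c,*q,0.005),3))
def rz(a): return np.array([[np.cos(a),-np.sin(a),0],[np.sin(a),np.cos(a),0],[0,0,1]])
def fit(model,pix,x0):
    def f(p): return np.concatenate([proj(c,rz(p[2])@np.array(m)+[p[0],p[1],0])-q for m,q in zip(model,pix)])
    r=least_squares(f,x0); return r.x, np.abs(r.fun).max()
t=np.tan(np.radians(15))
zt=lambda y,h:0.032-y*t+h
tray=[(.062,-.097,zt(-.097,.008)),(-.062,-.097,zt(-.097,.008)),(-.062,.097,zt(.097,.03)),(.062,.097,zt(.097,.03))]
pt=[P(420,322),P(505,372),P(392,508),P(305,450)]
for q in pt: print('tray',np.round(onz(c,*q,0.04),3))
best=min((fit(tray,pt,[.5,0,a]) for a in np.arange(0,6.3,.7)),key=lambda r:r[1]); print('tray',best)
pt=[P(128,368),P(203,515),P(85,550),P(30,402)]
for q in pt: print('tote',np.round(onz(c,*q,0.055),3))
tote=[(.09,.065,.055),(-.09,.065,.055),(-.09,-.065,.055),(.09,-.065,.055)]
best=min((fit(tote,pt,[.5,.3,a]) for a in np.arange(0,6.3,.7)),key=lambda r:r[1]); print('tote',best)
for n,q,z in (('rod',P(635,212),.25),('rodtip',P(665,228),.25),('hub',P(570,280),.14),('screwdriver',P(480,492),0.01),('mallet',P(108,335),.015),('loupe',P(218,342),.015)):
  print(n,np.round(onz(c,*q,z),3))
E
python3 fit.py
```

```text
guard [ 0.622 -0.1    0.353]
guard [ 0.429 -0.236  0.353]
guard [ 0.517 -0.359  0.353]
guard [ 0.708 -0.224  0.353]
base [ 0.527 -0.313  0.005]
base [ 0.473 -0.229  0.005]
tray [ 0.566 -0.082  0.04 ]
tray [ 0.471 -0.148  0.04 ]
tray [0.338 0.02  0.04 ]
tray [0.436 0.085 0.04 ]
tray (array([ 0.4462711 , -0.02873144,  6.88902646]), np.float64(1.2019117233281804))
tote [0.591 0.238 0.055]
tote [0.381 0.205 0.055]
tote [0.376 0.326 0.055]
tote [0.577 0.346 0.055]
tote (array([0.48345278, 0.27660828, 6.45757031]), np.float64(35.301524666132224))
rod [ 0.507 -0.291  0.25 ]
rodtip [ 0.478 -0.311  0.25 ]
hub [ 0.511 -0.231  0.14 ]
screwdriver [ 0.344 -0.078  0.01 ]
mallet [0.67  0.25  0.015]
loupe [0.623 0.136 0.015]
```

```bash
python3 -c "
from rig import arm
print([d for d in dir(arm) if not d.startswith('_')])"; python3 -m handwheel '[[85,0,0,-1.5,0],[85,0,0,-3,0],[85,0,0,-4.5,0],[85,0,0,-6,0],[85,0,0,-7.5,0],[85,0,0,-8,0]]'; python3 -c "
from rig import arm
s=arm.read_state();print(s['qpos'].round(3),s['tool_pos'].round(3),s['ee_rot'].round(3))"
```

```text
['Unreachable', 'pinch_z', 'read_state', 'sign_off']
clock: 1.75
tool_pos: [0.2595, -0.5693, 0.4767]
ee_rot: [0.003, 0.977, 0.212, 0.001]
force: [-0.1, -0.8, 0.2]
gripper_width: 0.994
[ 1.025  0.357  0.054  1.102 -0.019  1.675 -0.07 ] [ 0.259 -0.569  0.477] [0.003 0.977 0.212 0.001]
```

```bash
python3 -m handwheel '[[85,0,0,-1.5,0],[85,0,0,-3,0],[85,0,0,-4.5,0],[85,0,0,-6,0],[85,0,0,-7.5,0],[85,0,0,-9,0],[85,0,0,-9,0]]'; python3 -c "
from rig import arm
s=arm.read_state();print(s['qpos'].round(3),s['tool_pos'].round(3),s['ee_rot'].round(3))"
```

```text
clock: 2.45
tool_pos: [0.2248, -0.507, 0.7679]
ee_rot: [0.151, 0.966, 0.181, 0.102]
force: [0.8, -2.2, 2.7]
gripper_width: 0.996
[ 0.649  0.237  0.896  0.653 -0.467  2.001  0.035] [ 0.225 -0.507  0.768] [0.151 0.966 0.181 0.102]
```

```bash
cat > st.py <<'E'
from rig import arm
from scipy.spatial.transform import Rotation as R
import numpy as np
def Rm(s): q=s['ee_rot']; return R.from_quat([q[1],q[2],q[3],q[0]]).as_matrix()
if __name__=='__main__':
    s=arm.read_state();M=Rm(s);z=M[:,2]
    print('t',round(s['clock'],2),'q',s['qpos'].round(3),'p',s['tool_pos'].round(4),'F',s['force'].round(1))
    print('x',M[:,0].round(3),'y',M[:,1].round(3),'z',z.round(3),'tilt',np.degrees(np.arccos(-z[2])).round(1),'az',np.degrees(np.arctan2(z[1],z[0])).round(1))
E
python3 st.py; python3 -m handwheel '[[85,0,0,0,0],[85,0,0,0,0]]'; python3 st.py
```

```text
t 2.45 q [ 0.649  0.237  0.896  0.653 -0.467  2.001  0.035] p [ 0.2248 -0.507   0.7679] F [ 0.8 -2.2  2.7]
x [0.913 0.381 0.143] y [ 0.319 -0.889  0.329] z [ 0.253 -0.255 -0.933] tilt 21.0 az -45.2
clock: 2.65
tool_pos: [0.2134, -0.5049, 0.7767]
ee_rot: [0.159, 0.966, 0.176, 0.104]
force: [1.5, -1.0, -0.0]
gripper_width: 0.996
t 2.65 q [ 0.657  0.223  0.897  0.647 -0.462  2.002  0.034] p [ 0.2134 -0.5049  0.7767] F [ 1.5 -1.  -0. ]
x [0.917 0.372 0.144] y [ 0.306 -0.888  0.344] z [ 0.256 -0.271 -0.928] tilt 21.9 az -46.6
```

```bash
cat > go.py <<'E'
import sys
from st import *
s=arm.read_state();M=Rm(s)
for a in sys.argv[1:]:
    t=np.array(eval(a)); d=M.T@(t-s['tool_pos'])
    print(a,'units',(d/.03).round(2),'dist',np.linalg.norm(d).round(3))
E
python3 go.py '[.48,-.2,.62]' '[.5,0.05,.62]'
python3 - <<'E'
from h import *
c=snap('top')
for p in [(100,380),(40,150),(70,300),(150,130)]: print(p,onz(c,*p,-.8).round(2),onz(c,*p,0).round(2))
E
```

```text
[.48,-.2,.62] units [11.18 -8.1   4.37] dist 0.434
[.5,0.05,.62] units [ 14.89 -15.29   2.28] dist 0.644
(100, 380) [ 0.48  1.01 -0.8 ] [0.19 0.73 0.  ]
(40, 150) [ 2.04  1.28 -0.8 ] [1.22 0.91 0.  ]
(70, 300) [ 0.94  1.13 -0.8 ] [0.49 0.81 0.  ]
(150, 130) [ 2.    0.59 -0.8 ] [1.19 0.46 0.  ]
```

```bash
python3 -m handwheel '[[85,1.4,-1,0.5,0],[85,2.8,-2,1.1,0],[85,4.2,-3,1.6,0],[85,5.6,-4,2.2,0],[85,7,-5,2.7,0],[85,8.4,-6,3.3,0],[85,9.8,-7.1,3.8,0],[85,11.2,-8.1,4.4,0]]'; python3 st.py; python3 go.py '[.44,.2,.65]'
```

```text
clock: 3.5
tool_pos: [0.434, -0.2553, 0.644]
ee_rot: [0.155, 0.966, 0.179, 0.101]
force: [1.0, -0.1, 0.6]
gripper_width: 0.996
t 3.5 q [-0.124 -0.077  0.372  1.265  0.222  1.627 -0.905] p [ 0.434  -0.2553  0.644 ] F [ 1.  -0.1  0.6]
x [0.916 0.377 0.139] y [ 0.314 -0.888  0.335] z [ 0.25  -0.263 -0.932] tilt 21.3 az -46.5
[.44,.2,.65] units [  5.93 -13.35  -4.13] dist 0.455
```

```bash
python3 -m handwheel '[[85,0.7,-1.6,-0.5,0],[85,1.4,-3.2,-1,0],[85,2.1,-4.8,-1.5,0],[85,2.8,-6.4,-2,0],[85,3.5,-8,-2.5,0],[85,4.2,-9.6,-3,0],[85,4.9,-11.2,-3.5,0],[85,5.6,-12.8,-4,0]]'; python3 st.py; python3 go.py '[.2,.5,.65]' '[.2,.5,.9]'
```

```text
clock: 4.3
tool_pos: [0.4361, 0.1444, 0.6508]
ee_rot: [0.156, 0.966, 0.178, 0.1]
force: [1.4, 0.4, 0.1]
gripper_width: 0.99
t 4.3 q [-0.525  0.054 -0.233  1.128  0.413  1.932 -1.809] p [0.4361 0.1444 0.6508] F [1.4 0.4 0.1]
x [0.916 0.376 0.139] y [ 0.313 -0.888  0.337] z [ 0.25  -0.265 -0.931] tilt 21.4 az -46.7
[.2,.5,.65] units [ -2.76 -13.    -5.08] dist 0.427
[.2,.5,.9] units [ -1.61 -10.19 -12.84] dist 0.494
```

```bash
python3 -m handwheel '[[85,-0.3,-1.4,-1.4,0],[85,-0.6,-2.8,-2.8,0],[85,-0.9,-4.2,-4.2,0],[85,-1.2,-5.6,-5.6,0],[85,-1.5,-7,-7,0],[85,-1.8,-8.4,-8.4,0],[85,-2,-9.6,-10,0],[85,-2,-10.2,-11.5,0]]'; python3 st.py
```

```text
clock: 5.1
tool_pos: [0.4068, 0.2221, 0.6747]
ee_rot: [0.159, 0.967, 0.178, 0.093]
force: [1.0, 1.0, -1.4]
gripper_width: 0.998
t 5.1 q [-1.771  0.143  1.127  1.046  0.265  1.996 -1.742] p [0.4068 0.2221 0.6747] F [ 1.   1.  -1.4]
x [0.919 0.373 0.124] y [ 0.314 -0.886  0.34 ] z [ 0.237 -0.274 -0.932] tilt 21.2 az -49.2
```

```bash
python3 go.py '[.3,.5,.9]'; python3 -m handwheel '[[85,0,0,-4,0],[85,0,0,-4,0],[85,0,0,-4,0],[85,0,0,-4,0]]'; python3 st.py
```

```text
[.3,.5,.9] units [  1.12  -6.77 -10.38] dist 0.373
clock: 5.5
tool_pos: [0.4063, 0.2406, 0.7041]
ee_rot: [0.154, 0.964, 0.181, 0.119]
force: [-0.3, -0.1, -0.7]
gripper_width: 0.995
t 5.5 q [-1.838  0.216  1.316  0.957  0.181  2.002 -1.654] p [0.4063 0.2406 0.7041] F [-0.3 -0.1 -0.7]
x [0.906 0.385 0.174] y [ 0.312 -0.887  0.34 ] z [ 0.286 -0.254 -0.924] tilt 22.5 az -41.6
```

```bash
cat > fk.py <<'E'
import numpy as np, itertools
from scipy.spatial.transform import Rotation as R
from scipy.optimize import least_squares
D=[([1.04039,.43522,.02496,1.57413,-.0116,1.13401,-.0751],[.25903,-.56822,.23051],[-.000774,.977216,.212246,-.00024]),
([1.025,.357,.054,1.102,-.019,1.675,-.07],[.259,-.569,.477],[.003,.977,.212,.001]),
([.649,.237,.896,.653,-.467,2.001,.035],[.2248,-.507,.7679],[.151,.966,.181,.102]),
([.657,.223,.897,.647,-.462,2.002,.034],[.2134,-.5049,.7767],[.159,.966,.176,.104]),
([-.124,-.077,.372,1.265,.222,1.627,-.905],[.434,-.2553,.644],[.155,.966,.179,.101]),
([-.525,.054,-.233,1.128,.413,1.932,-1.809],[.4361,.1444,.6508],[.156,.966,.178,.100]),
([-1.771,.143,1.127,1.046,.265,1.996,-1.742],[.4068,.2221,.6747],[.159,.967,.178,.093]),
([-1.838,.216,1.316,.957,.181,2.002,-1.654],[.4063,.2406,.7041],[.154,.964,.181,.119])]
Q=np.array([d[0] for d in D]);P=np.array([d[1] for d in D]);W=[R.from_quat(np.array(d[2])[[1,2,3,0]]) for d in D]
AX='zyzyzyz'
def fk(q,sg,off,tr):
    Rm=R.identity();p=np.zeros(3)
    for i in range(7):
        p=p+Rm.apply(tr[i]); Rm=Rm*R.from_euler(AX[i],sg[i]*q[i]+off[i])
    return p+Rm.apply(tr[7]),Rm
def unpack(v):
    tr=np.zeros((8,3)); off=np.zeros(7)
    tr[0,2]=v[0]; tr[1,0]=v[1]; tr[2,2]=v[2];tr[3,1]=v[3];tr[3,0]=v[4]; tr[4,2]=v[5]; tr[5,0]=v[6];tr[5,1]=v[7]; tr[7,2]=v[8]; off[6]=v[9]; off[0]=v[10]
    return off,tr
def res(v,sg):
    off,tr=unpack(v);r=[]
    for q,p,w in zip(Q,P,W):
        a,b=fk(q,sg,off,tr); r+=list((a-p)*5)+list((b*w.inv()).as_rotvec())
    return np.array(r)
if __name__=='__main__':
    best=None
    for s in itertools.product([1,-1],repeat=4):
        sg=[s[0],1,s[1],1,s[2],1,s[3]]
        for o in (0,1.57,3.14,-1.57):
            r=least_squares(res,[.3,0,.4,0,0,.4,0,0,.2,o,0],args=(sg,),max_nfev=60)
            if best is None or r.cost<best[0]: best=(r.cost,sg,r.x)
    print(best[0],best[1],best[2].round(4)); print((res(best[2],best[1]).reshape(-1,6)).round(3))
    np.savez('fk.npz',sg=best[1],v=best[2])
E
python3 fk.py
```

```text
0.01909711735517259 [-1, 1, -1, 1, -1, 1, -1] [ 0.2734  0.0059  0.5596 -0.0245  0.0144  0.4188  0.0268  0.0056  0.3401
  1.5206 -0.0529]
[[ 0.003  0.014  0.012  0.    -0.    -0.003]
 [ 0.032 -0.048 -0.018 -0.002 -0.    -0.003]
 [-0.002 -0.017  0.01  -0.011  0.013 -0.006]
 [-0.    -0.015  0.011 -0.012  0.014 -0.007]
 [-0.02   0.047 -0.002 -0.012  0.014 -0.007]
 [ 0.052  0.101 -0.01  -0.011  0.014 -0.004]
 [-0.043 -0.07  -0.003 -0.011  0.013 -0.006]
 [-0.036 -0.088  0.001 -0.014  0.012 -0.007]]
```

```bash
cat > fk2.py <<'E'
from fk import *
import sys
z=np.load('fk.npz');sg=z['sg']
def unpack2(v):
    tr=np.zeros((8,3)); off=np.zeros(7)
    tr[0,2]=v[0]; tr[1,0]=v[1]; tr[2,2]=v[2]; tr[2,1]=v[3];tr[2,0]=v[4]; tr[3,:2]=v[5:7]; tr[4,2]=v[7];tr[4,0:2]=v[8:10]; tr[5,:2]=v[10:12]; tr[6,:2]=v[12:14]; tr[7,2]=v[14]; off[6]=v[15]; off[0]=v[16]; tr[1,1]=0
    off[1:6]=v[17:22]
    return off,tr
def res2(v):
    off,tr=unpack2(v);r=[]
    for q,p,w in zip(Q,P,W):
        a,b=fk(q,sg,off,tr); r+=list((a-p)*5)+list((b*w.inv()).as_rotvec())
    return np.concatenate([r,v[3:7]*.03,v[8:14]*.03,v[17:22]*.1])
v0=np.zeros(22);x=z['v'];v0[[0,1,2,7,14,15,16]]=[x[0],x[1],x[2],x[5],x[8],x[9],x[10]]
r=least_squares(res2,v0);print(r.cost,r.x.round(4));print(r.fun[:48].reshape(-1,6).round(3))
np.savez('fk2.npz',v=r.x)
def FK(q): 
    off,tr=unpack2(r.x); return fk(q,sg,off,tr)
E
python3 fk2.py
```

```text
1.2567380867418211e-05 [ 2.7440e-01  1.1000e-03  5.5630e-01 -3.6300e-02 -8.0000e-04  1.3000e-03
 -8.5000e-03  4.2810e-01 -7.0000e-04 -8.5000e-03  4.0000e-04  4.0000e-04
  1.7000e-03  4.0000e-04  3.6700e-01  1.5694e+00 -1.9000e-03 -2.0000e-04
  6.0000e-04 -3.0000e-04 -0.0000e+00  5.0000e-04]
[[-0.     0.001 -0.     0.    -0.     0.   ]
 [ 0.001 -0.002  0.001 -0.002 -0.001  0.   ]
 [-0.001  0.    -0.     0.001 -0.     0.   ]
 [ 0.001 -0.    -0.     0.     0.001 -0.001]
 [ 0.001 -0.001  0.001  0.     0.001 -0.001]
 [-0.001  0.001 -0.     0.     0.     0.002]
 [ 0.    -0.001  0.     0.    -0.    -0.   ]
 [-0.001  0.001 -0.001 -0.     0.    -0.   ]]
```

```bash
cat > sim.py <<'E'
from fk2 import *
lo=np.array([-2.62,-.44,-1.27,.08,-1.32,.12,-2.74]);hi=np.array([2.62,2.09,1.32,2.57,4.46,2,2.74])
def ik(q0,pt,Rt,wo=.2,lam=.01,n=1):
    q0=np.clip(q0,lo+1e-3,hi-1e-3)
    def f(q):
        p,r=FK(q); return np.concatenate([(p-pt),wo*(r*Rt.inv()).as_rotvec(),lam*(q-q0)])
    return least_squares(f,q0,bounds=(lo,hi),max_nfev=200).x
def desc(q):
    p,r=FK(q);z=r.as_matrix()[:,2];return 'p',p.round(3),'z',z.round(3),'tilt',np.degrees(np.arccos(-z[2])).round(1),'az',np.degrees(np.arctan2(z[1],z[0])).round(0),'q',np.round(q,2)
E
python3 - <<'E'
from sim import *
print('fit')
for wo in(.05,.1,.2,.3,.5):
    q=np.array(Q[1]);R0=R.from_quat([.977,.212,0,0])
    for z in np.linspace(.477,.7467,7): q=ik(q,np.array([.2595,-.5693,z]),R0,wo)
    print(wo,*desc(q))
# target IK
a=.61
for tilt in(30,40,45):
    t=np.radians(tilt);zz=np.array([np.sin(t)*np.cos(a),np.sin(t)*np.sin(a),-np.cos(t)])
    y=np.array([np.sin(a),-np.cos(a),0]);x=np.cross(y,zz);Rt=R.from_matrix(np.c_[x,y,zz])
    for q0 in (Q[4],Q[0]):
        q=ik(np.array(q0),np.array([.48,-.3,.24]),Rt,.3,.0005); print(tilt,*desc(q))
E
```

```text
1.2567380867418211e-05 [ 2.7440e-01  1.1000e-03  5.5630e-01 -3.6300e-02 -8.0000e-04  1.3000e-03
 -8.5000e-03  4.2810e-01 -7.0000e-04 -8.5000e-03  4.0000e-04  4.0000e-04
  1.7000e-03  4.0000e-04  3.6700e-01  1.5694e+00 -1.9000e-03 -2.0000e-04
  6.0000e-04 -3.0000e-04 -0.0000e+00  5.0000e-04]
[[-0.     0.001 -0.     0.    -0.     0.   ]
 [ 0.001 -0.002  0.001 -0.002 -0.001  0.   ]
 [-0.001  0.    -0.     0.001 -0.     0.   ]
 [ 0.001 -0.    -0.     0.     0.001 -0.001]
 [ 0.001 -0.001  0.001  0.     0.001 -0.001]
 [-0.001  0.001 -0.     0.     0.     0.002]
 [ 0.    -0.001  0.     0.    -0.    -0.   ]
 [-0.001  0.001 -0.001 -0.     0.    -0.   ]]
fit
0.05 p [ 0.259 -0.569  0.745] z [ 0.141 -0.293 -0.946] tilt 19.0 az -64.0 q [ 0.96  0.35  0.23  0.46 -0.1   2.   -0.04]
0.1 p [ 0.258 -0.567  0.74 ] z [ 0.132 -0.282 -0.95 ] tilt 18.1 az -65.0 q [ 0.9   0.35  0.36  0.48 -0.16  2.   -0.02]
0.2 p [ 0.256 -0.561  0.722] z [ 0.113 -0.245 -0.963] tilt 15.7 az -65.0 q [ 0.88  0.35  0.4   0.54 -0.17  2.   -0.  ]
0.3 p [ 0.253 -0.555  0.702] z [ 0.092 -0.202 -0.975] tilt 12.8 az -65.0 q [ 0.87  0.34  0.39  0.59 -0.16  2.   -0.  ]
0.5 p [ 0.248 -0.544  0.669] z [ 0.059 -0.128 -0.99 ] tilt 8.1 az -65.0 q [ 0.86  0.34  0.37  0.68 -0.14  2.   -0.  ]
30 p [ 0.48 -0.3   0.24] z [ 0.41   0.286 -0.866] tilt 30.0 az 35.0 q [ 0.56  0.31  0.3   1.9  -0.74  1.02  0.3 ]
30 p [ 0.48 -0.3   0.24] z [ 0.41   0.286 -0.866] tilt 30.0 az 35.0 q [ 1.01  0.33 -0.28  1.86 -0.54  0.92  0.1 ]
40 p [ 0.48 -0.3   0.24] z [ 0.527  0.368 -0.766] tilt 40.0 az 35.0 q [ 0.64  0.36  0.32  1.94 -0.95  1.09  0.55]
40 p [ 0.48 -0.3   0.24] z [ 0.527  0.368 -0.766] tilt 40.0 az 35.0 q [ 1.15  0.38 -0.34  1.9  -0.73  0.93  0.34]
45 p [ 0.48 -0.3   0.24] z [ 0.58   0.405 -0.707] tilt 45.0 az 35.0 q [ 0.68  0.39  0.33  1.97 -1.04  1.15  0.66]
45 p [ 0.48 -0.3   0.24] z [ 0.58   0.405 -0.707] tilt 45.0 az 35.0 q [ 1.21  0.41 -0.36  1.92 -0.82  0.95  0.45]
```

```bash
sed -i 's/^r=least.*$/r=least_squares(res2,v0)/' fk2.py; python3 go.py '[.36,.36,.5]' '[.25,.48,.5]'
python3 - <<'E'
from sim import *
from rig import arm
from st import Rm
s=arm.read_state();q=s['qpos'];M=R.from_matrix(Rm(s))
for t in np.linspace(0,1,8)[1:]: q=ik(q,s['tool_pos']*(1-t)+t*np.array([.25,.48,.5]),M,.2)
print(*desc(q))
for z in(.6,.7,.8,.9):
    q=ik(q,np.array([.25,.48,z]),M,.2);print(*desc(q))
E
```

```text
[.36,.36,.5] units [-1.05 -6.32  4.84] dist 0.241
[.25,.48,.5] units [ -2.83 -11.02   2.77] dist 0.351
p [0.25 0.48 0.5 ] z [ 0.286 -0.254 -0.924] tilt 22.5 az -42.0 q [-2.13  0.45  1.23  1.26 -0.03  1.75 -2.13]
p [0.25 0.48 0.6 ] z [ 0.287 -0.252 -0.924] tilt 22.5 az -41.0 q [-2.01  0.47  1.21  0.97 -0.05  1.99 -2.05]
p [0.252 0.474 0.685] z [ 0.401 -0.129 -0.907] tilt 24.9 az -18.0 q [-2.09  0.42  1.32  0.84 -0.02  2.   -2.  ]
p [0.256 0.47  0.77 ] z [ 0.52  -0.006 -0.854] tilt 31.3 az -1.0 q [-2.12  0.37  1.32  0.69  0.07  2.   -1.98]
p [0.259 0.465 0.854] z [ 0.638  0.095 -0.764] tilt 40.1 az 8.0 q [-2.11  0.35  1.32  0.51  0.13  2.   -1.91]
```

Run:
```python
from sim import *
from rig import arm
from st import Rm
s=arm.read_state();M=R.from_matrix(Rm(s))
for tgt in([.05,.5],[.15,.5],[-.05,.5],[.0,.4],[.1,.4]):
    q=s['qpos']
    for t in np.linspace(0,1,8)[1:]: q=ik(q,s['tool_pos']*(1-t)+t*np.array(tgt+[.5]),M,.2)
    print(tgt,*desc(q))
    for z in(.6,.7,.8,.9,1.0):
        q=ik(q,np.array(tgt+[z]),FK(q)[1],.2);
        if z>.65:print(*desc(q))
```

```text
[0.05, 0.5] p [0.05 0.5  0.5 ] z [ 0.286 -0.253 -0.924] tilt 22.5 az -42.0 q [-2.44  0.45  1.19  1.25 -0.06  1.88 -2.47]
p [0.056 0.497 0.682] z [ 0.387  0.017 -0.922] tilt 22.8 az 3.0 q [-2.59  0.33  1.32  0.93  0.06  2.   -2.42]
p [0.06  0.505 0.78 ] z [ 0.447  0.22  -0.867] tilt 29.9 az 26.0 q [-2.62  0.29  1.32  0.73  0.13  2.   -2.39]
p [0.057 0.501 0.881] z [ 0.502  0.408 -0.763] tilt 40.3 az 39.0 q [-2.62  0.27  1.32  0.5   0.18  2.   -2.33]
p [0.055 0.495 0.977] z [ 0.546  0.57  -0.614] tilt 52.1 az 46.0 q [-2.48  0.3   1.32  0.23  0.1   2.   -2.24]
[0.15, 0.5] p [0.15 0.5  0.5 ] z [ 0.286 -0.253 -0.924] tilt 22.5 az -42.0 q [-2.29  0.46  1.22  1.25 -0.05  1.82 -2.29]
p [0.154 0.495 0.684] z [ 0.407 -0.059 -0.912] tilt 24.3 az -8.0 q [-2.33  0.38  1.32  0.88  0.03  2.   -2.2 ]
p [0.155 0.496 0.781] z [ 0.509  0.119 -0.853] tilt 31.5 az 13.0 q [-2.39  0.33  1.32  0.7   0.12  2.   -2.18]
p [0.155 0.495 0.88 ] z [ 0.6    0.286 -0.748] tilt 41.6 az 25.0 q [-2.35  0.32  1.32  0.47  0.14  2.   -2.11]
p [0.153 0.492 0.976] z [ 0.674  0.437 -0.596] tilt 53.4 az 33.0 q [-2.19  0.34  1
[... 1036 characters left out ...]
0.93  0.61  0.23  2.   -2.63]
p [0.003 0.398 0.976] z [ 0.066  0.723 -0.688] tilt 46.5 az 85.0 q [-1.13  0.   -0.91  0.37  0.43  2.   -2.63]
[0.1, 0.4] p [0.1 0.4 0.5] z [ 0.286 -0.254 -0.924] tilt 22.5 az -42.0 q [-2.48  0.11  0.92  1.48  0.22  1.85 -2.72]
p [0.114 0.426 0.666] z [ 0.308  0.016 -0.951] tilt 17.9 az 3.0 q [-2.62  0.01  0.98  1.12  0.34  2.   -2.65]
p [0.108 0.4   0.775] z [ 0.316  0.284 -0.905] tilt 25.2 az 42.0 q [-1.47 -0.04 -0.27  0.91  0.39  2.   -2.64]
p [0.105 0.397 0.879] z [ 0.328  0.488 -0.809] tilt 36.0 az 56.0 q [-1.02 -0.03 -0.75  0.65  0.46  2.   -2.55]
p [0.105 0.398 0.978] z [ 0.334  0.667 -0.666] tilt 48.3 az 63.0 q [-1.23  0.   -0.75  0.41  0.68  2.   -2.5 ]
```

```bash
python3 go.py '[.07,.5,.52]'; python3 -m handwheel '[[85,-1,-1.3,0,0],[85,-2,-2.6,0,0],[85,-3,-3.9,0,0],[85,-4.2,-5.2,0,0],[85,-5.4,-6.5,0,0],[85,-6.6,-8,0,0],[85,-7.8,-9.5,0,0],[85,-8,-11,0,0]]'; python3 st.py;python3 go.py '[.07,.5,.6]' '[.07,.5,.88]'
```

```text
[.07,.5,.52] units [ -7.9  -13.25   0.28] dist 0.463
clock: 6.3
tool_pos: [0.1145, 0.4129, 0.566]
ee_rot: [0.152, 0.965, 0.18, 0.118]
force: [-0.9, -1.1, 0.8]
gripper_width: 0.995
t 6.3 q [-2.557  0.214  1.211  1.292  0.151  1.957 -2.492] p [0.1145 0.4129 0.566 ] F [-0.9 -1.1  0.8]
x [0.907 0.384 0.172] y [ 0.312 -0.889  0.336] z [ 0.282 -0.251 -0.926] tilt 22.2 az -41.7
[.07,.5,.6] units [-0.04 -2.66 -2.2 ] dist 0.104
[.07,.5,.88] units [  1.57   0.48 -10.84] dist 0.329
```

Matches the model. Now rise, stepwise.

```bash
python3 -m handwheel '[[85,0,-1.3,-1.1,0],[85,0,-2.6,-2.2,0],[85,0.3,-2.2,-3.6,0],[85,0.5,-1.8,-5,0],[85,0.8,-1.3,-6.4,0],[85,1,-0.8,-7.8,0]]'; python3 st.py;python3 go.py '[.07,.5,.88]'
```

```text
clock: 6.9
tool_pos: [-0.0393, 0.5037, 0.5675]
ee_rot: [0.122, 0.947, 0.265, 0.137]
force: [11.1, -0.7, 7.3]
gripper_width: 0.996
t 6.9 q [-2.607  0.462  1.273  1.083 -0.088  2.002 -2.404] p [-0.0393  0.5037  0.5675] F [11.1 -0.7  7.3]
x [0.822 0.535 0.195] y [ 0.468 -0.83   0.304] z [ 0.325 -0.159 -0.932] tilt 21.2 az -26.0
[.07,.5,.88] units [ 4.97  4.98 -8.51] dist 0.331
```

```bash
python3 -m handwheel '[[85,0.8,0.8,-1.3,0],[85,1.6,1.6,-2.6,0],[85,2.4,2.4,-3.9,0],[85,3.2,3.2,-5.2,0]]'; python3 st.py;python3 go.py '[.07,.5,.88]'
```

```text
clock: 7.3
tool_pos: [0.0564, 0.4678, 0.6301]
ee_rot: [0.092, 0.952, 0.251, 0.147]
force: [-0.1, 0.4, 1.0]
gripper_width: 0.994
t 7.3 q [-2.613  0.313  1.317  1.07   0.05   2.002 -2.34 ] p [0.0564 0.4678 0.6301] F [-0.1  0.4  1. ]
x [0.83  0.506 0.234] y [ 0.452 -0.857  0.248] z [ 0.327 -0.1   -0.94 ] tilt 20.0 az -17.1
[.07,.5,.88] units [ 2.87  1.36 -7.79] dist 0.252
```

```bash
python3 -m handwheel '[[85,0.5,0.2,-1.4,0],[85,1,0.4,-2.8,0],[85,1.5,0.6,-4.2,0],[85,2,0.9,-5.6,0],[85,2.5,1.1,-7,0],[85,2.9,1.4,-8,0]]'; python3 st.py;python3 go.py '[.07,.5,.88]'
```

```text
clock: 7.9
tool_pos: [0.0894, 0.4613, 0.6644]
ee_rot: [0.069, 0.95, 0.257, 0.165]
force: [-0.3, -0.3, 0.2]
gripper_width: 0.994
t 7.9 q [-2.615  0.26   1.317  1.023  0.116  2.002 -2.303] p [0.0894 0.4613 0.6644] F [-0.3 -0.3  0.2]
x [0.813 0.512 0.279] y [ 0.466 -0.858  0.217] z [ 0.35  -0.046 -0.936] tilt 20.7 az -7.5
[.07,.5,.88] units [ 2.14  0.15 -7.01] dist 0.22
```

```bash
python3 -m handwheel '[[85,4,0,-15,0],[85,4,0,-15,0],[85,4,0,-15,0],[85,4,0,-15,0]]'; python3 st.py
```

```text
clock: 8.3
tool_pos: [0.0973, 0.4663, 0.6909]
ee_rot: [0.047, 0.946, 0.262, 0.184]
force: [0.5, 0.7, 1.4]
gripper_width: 0.999
t 8.3 q [-2.615  0.248  1.317  0.967  0.139  2.002 -2.285] p [0.0973 0.4663 0.6909] F [0.5 0.7 1.4]
x [0.796 0.512 0.323] y [ 0.478 -0.859  0.184] z [ 0.372  0.008 -0.928] tilt 21.8 az 1.2
```

```bash
python3 -m handwheel '[[85,3,0,-15,0],[85,3,0,-15,0],[85,3,0,-15,0],[85,3,0,-15,0],[85,3,0,-15,0],[85,3,0,-15,0],[85,3,0,-15,0],[85,3,0,-15,0]]'; python3 st.py
```

```text
clock: 9.1
tool_pos: [0.1021, 0.4714, 0.7173]
ee_rot: [0.024, 0.942, 0.266, 0.202]
force: [0.1, -0.2, 0.1]
gripper_width: 0.997
t 9.1 q [-2.615  0.24   1.317  0.908  0.157  2.002 -2.268] p [0.1021 0.4714 0.7173] F [ 0.1 -0.2  0.1]
x [0.777 0.51  0.367] y [ 0.491 -0.858  0.153] z [ 0.393  0.061 -0.917] tilt 23.5 az 8.9
```

```bash
for i in 1; do python3 -m handwheel '[[85,2,0,-15,0],[85,2,0,-15,0]]'; done; python3 st.py;  python3 -m handwheel '[[85,2,0,-15,0],[85,2,0,-15,0]]'; python3 st.py
```

```text
clock: 9.3
tool_pos: [0.0988, 0.4783, 0.7394]
ee_rot: [0.004, 0.938, 0.269, 0.218]
force: [-0.2, -0.1, 0.6]
gripper_width: 0.996
t 9.3 q [-2.615  0.243  1.317  0.854  0.162  2.002 -2.259] p [0.0988 0.4783 0.7394] F [-0.2 -0.1  0.6]
x [0.76  0.507 0.407] y [ 0.503 -0.855  0.125] z [ 0.411  0.11  -0.905] tilt 25.2 az 15.0
clock: 9.5
tool_pos: [0.0956, 0.4837, 0.7609]
ee_rot: [-0.016, 0.933, 0.272, 0.234]
force: [0.6, -0.6, 0.2]
gripper_width: 0.997
t 9.5 q [-2.615  0.246  1.317  0.802  0.168  2.002 -2.25 ] p [0.0956 0.4837 0.7609] F [ 0.6 -0.6  0.2]
x [0.743 0.501 0.444] y [ 0.516 -0.851  0.098] z [ 0.428  0.156 -0.89 ] tilt 27.1 az 20.1
```

```bash
python3 -m handwheel '[[85,2,0,-15,0]]'; python3 st.py;  python3 -m handwheel '[[85,2,0,-15,0]]'; python3 st.py
```

```text
clock: 9.6
tool_pos: [0.0933, 0.4867, 0.7756]
ee_rot: [-0.029, 0.93, 0.274, 0.244]
force: [-0.1, -0.2, 0.5]
gripper_width: 0.994
t 9.6 q [-2.615  0.247  1.317  0.767  0.171  2.002 -2.243] p [0.0933 0.4867 0.7756] F [-0.1 -0.2  0.5]
x [0.73  0.496 0.47 ] y [ 0.524 -0.848  0.081] z [ 0.438  0.187 -0.879] tilt 28.5 az 23.2
clock: 9.7
tool_pos: [0.0903, 0.4895, 0.7924]
ee_rot: [-0.044, 0.925, 0.277, 0.256]
force: [-0.4, -0.6, -0.5]
gripper_width: 0.994
t 9.7 q [-2.615  0.249  1.317  0.727  0.175  2.002 -2.236] p [0.0903 0.4895 0.7924] F [-0.4 -0.6 -0.5]
x [0.716 0.49  0.498] y [ 0.534 -0.843  0.061] z [ 0.449  0.223 -0.865] tilt 30.1 az 26.3
```

```bash
python3 -m handwheel '[[85,2,0,-15,0]]' >/dev/null;python3 -m handwheel '[[85,2,0,-15,0]]'>/dev/null; python3 -m handwheel '[[85,2,0,-15,0]]'>/dev/null; python3 -m handwheel '[[85,2,0,-15,0]]'>/dev/null;  python3 st.py
```

```text
t 10.1 q [-2.615  0.253  1.317  0.571  0.191  2.002 -2.206] p [0.0776 0.4938 0.8577] F [ 0.1  0.5 -0.4]
x [0.657 0.453 0.602] y [ 0.575 -0.818 -0.012] z [ 0.487  0.354 -0.798] tilt 37.0 az 36.0
```

```bash
python3 -m handwheel '[[85,2,0,-15,0]]'>/dev/null;  python3 st.py
python3 - <<'E'
from h import *
for n in('scene','top'):
    c=snap(n,n+'1.png'); np.savez(n+'1.npz',**{k:np.array(v) for k,v in c.items()})
a=cv2.imread('pics/scene1.png');b=cv2.imread('pics/top1.png')
cv2.imwrite('pics/scene1c.png',cv2.resize(a[130:280,280:440],None,fx=4,fy=4,interpolation=cv2.INTER_CUBIC))
cv2.imwrite('pics/top1c.png',cv2.resize(b[110:280,270:430],None,fx=5,fy=3.5,interpolation=cv2.INTER_CUBIC))
E
```

```text
t 10.2 q [-2.615  0.254  1.317  0.532  0.195  2.002 -2.198] p [0.074  0.4933 0.874 ] F [-0.2  0.4  0.6]
x [0.642 0.442 0.627] y [ 0.586 -0.81  -0.029] z [ 0.495  0.385 -0.779] tilt 38.9 az 37.9
```

View pics/scene1.png

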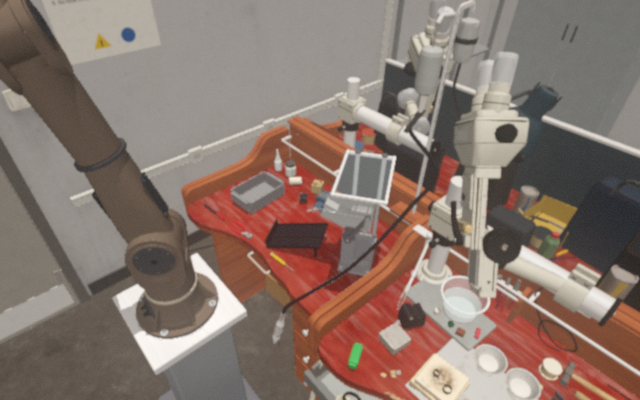

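View pics/top1c.png

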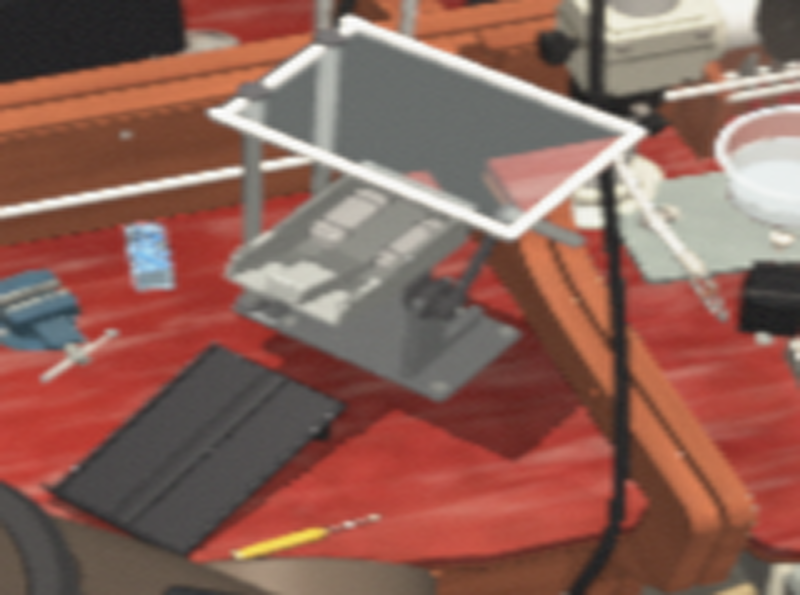

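View pics/scene1c.png

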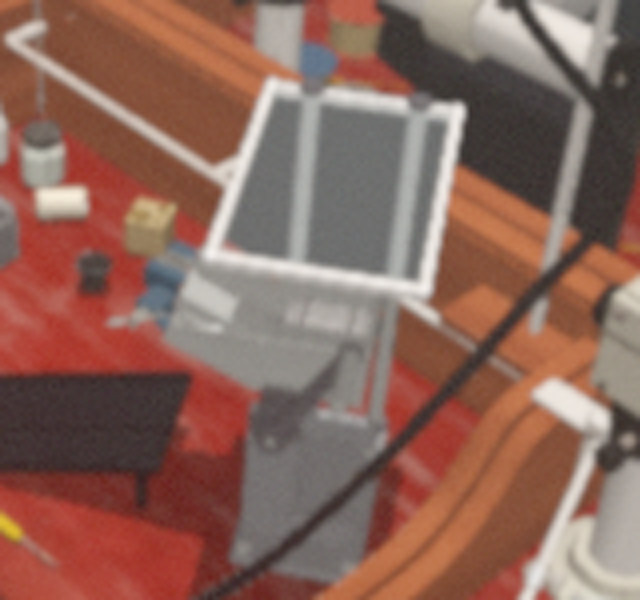

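```bash
cat > fit2.py <<'E'
from h import *
from scipy.optimize import least_squares
C={n:{k:(v if v.ndim else float(v)) for k,v in np.load(n+'1.npz').items()} for n in('scene','top')}
T=lambda x,y:('top',270+x/5,110+y/3.5); S=lambda x,y:('scene',280+x/4,130+y/4)
for n in C: print(n,'cam at',np.linalg.inv(C[n]['world_to_cam'])[:3,3].round(2))
def w(p,m): 
    ca,sa=np.cos(p[2]),np.sin(p[2]); return np.array([p[0]+ca*m[0]-sa*m[1],p[1]+sa*m[0]+ca*m[1],m[2]])
G={'FL':(-.142,.078,.353),'FR':(-.142,-.078,.353),'BL':(.098,.078,.353),'BR':(.098,-.078,.353)}
obs=[('g','BL',T(210,112)),('g','FL',T(508,237)),('g','FR',T(645,130)),('g','BR',T(345,18)),
('g','FL',S(205,258)),('g','FR',S(430,292)),('g','BR',S(463,105)),('g','BL',S(268,82)),
('b',(-.1,-.055,.006),T(518,333)),('b',(-.1,.055,.006),T(440,398)),('b',(-.1,.055,.003),S(235,562)),('b',(-.1,-.055,.003),S(375,582))]
def f(p):
    r=[]
    for k,m,(n,u,v) in obs:
        if k=='g': m=(G[m][0],G[m][1]+p[3],G[m][2]+p[4])
        r+=list(proj(C[n],w(p,m))-[u,v])
    return np.array(r)
if __name__=='__main__':
    r=least_squares(f,[.585,-.215,.61,0,0]);print(r.x.round(4));print(r.fun.reshape(-1,2).round(1).tolist())
    np.save('stand.npy',r.x)
    # lever
    p=r.x
    for a in(.05,.2,.35,.5,.75):
        for n in C:
            pr=lambda m:proj(C[n],w(p,m))
            o=[pr((x,-rr*np.sin(a),.14+rr*np.cos(a))) for x,rr in((-.08,0),(-.08,.115),(-.142,.115))]
            o=[((u-270)*5,(v-110)*3.5) if n=='top' else ((u-280)*4,(v-130)*4) for u,v in o]
            print(a,n,np.round(o).tolist())
    # cable: match top pts to scene polyline
    L=[(285,305),(331,279),(380,237),(425,191)]
    for u,v in((389,116),(392,167),(394,239),(385,279)):
        o,d=ray(C['top'],u,v);best=[]
        for s in np.linspace(.8,1.9,300):
            X=o+d*s/np.linalg.norm(d);q=proj(C['scene'],X)
            for a,b in zip(L,L[1:]):
                a,b=np.array(a),np.array(b);t=np.clip((q-a)@(b-a)/((b-a)@(b-a)),0,1);best.append((np.linalg.norm(q-a-t*(b-a)),X.round(3).tolist()))
        print('cable',(u,v),min(best))
E
python3 fit2.py
```

```text
scene cam at [-0.18 -0.86  1.05]
top cam at [-0.38  0.2   1.57]
[ 0.5896 -0.219   0.613   0.0074  0.0036]
[[-1.1, 0.1], [0.5, -0.1], [-0.4, -0.2], [-0.3, -0.7], [-0.1, 0.2], [0.1, 0.9], [0.0, 0.3], [-0.0, -0.8], [1.2, -1.8], [0.7, -1.0], [0.1, -0.5], [-2.7, 0.8]]
0.05 scene [[316.0, 441.0], [336.0, 334.0], [323.0, 389.0]]
0.05 top [[477.0, 280.0], [495.0, 208.0], [572.0, 239.0]]
0.2 scene [[316.0, 441.0], [358.0, 340.0], [346.0, 395.0]]
0.2 top [[477.0, 280.0], [508.0, 199.0], [585.0, 229.0]]
0.35 scene [[316.0, 441.0], [379.0, 348.0], [368.0, 404.0]]
0.35 top [[477.0, 280.0], [521.0, 191.0], [597.0, 221.0]]
0.5 scene [[316.0, 441.0], [399.0, 359.0], [389.0, 415.0]]
0.5 top [[477.0, 280.0], [533.0, 185.0], [608.0, 215.0]]
0.75 scene [[316.0, 441.0], [428.0, 381.0], [418.0, 437.0]]
0.75 top [[477.0, 280.0], [548.0, 181.0], [623.0, 211.0]]
cable (389, 116) (np.float64(2.8406970238821385), [0.654, -0.383, 0.353])
cable (392, 167) (np.float64(0.3734733946154988), [0.523, -0.355, 0.24])
cable (394, 239) (np.float64(0.08036958857145526), [0.324, -0.298, 0.103])
cable (385, 279) (np.float64(5.091857862252579), [0.229, -0.236, 0.014])
```

```bash
cat > tri.py <<'E'
from fit2 import *
p=np.load('stand.npy')
def tri(*obs):
    def f(X): return np.concatenate([proj(C[n],X)-[u,v] for n,u,v in obs])
    r=least_squares(f,[.55,-.25,.15]);X=r.x;ca,sa=np.cos(p[2]),np.sin(p[2]);d=X[:2]-p[:2]
    return X.round(3),'stand frame',np.round([ca*d[0]+sa*d[1],-sa*d[0]+ca*d[1],X[2]],3),np.abs(r.fun).max().round(2)
E
python3 - <<'E'
from tri import *
print('disc',tri(T(430,295),S(270,430)))
print('armend',tri(T(492,235),S(355,345)))
print('tip',tri(T(580,242),S(437,318)))
print('tipB',tri(T(580,242),S(345,390)))
E
python3 - <<'E'
import cv2
a=cv2.imread('pics/scene1.png');b=cv2.imread('pics/top1.png')
cv2.imwrite('pics/s1d.png',cv2.resize(a[195:285,330:390],None,fx=9,fy=6.6,interpolation=cv2.INTER_LANCZOS4))
cv2.imwrite('pics/t1d.png',cv2.resize(b[150:230,320:400],None,fx=8,fy=7.5,interpolation=cv2.INTER_LANCZOS4))
E
```

```text
scene cam at [-0.18 -0.86  1.05]
top cam at [-0.38  0.2   1.57]
disc (array([ 0.515, -0.227,  0.134]), 'stand frame', array([-0.066,  0.036,  0.134]), np.float64(1.42))
armend (array([ 0.537, -0.272,  0.227]), 'stand frame', array([-0.074, -0.013,  0.227]), np.float64(4.9))
tip (array([ 0.531, -0.327,  0.267]), 'stand frame', array([-0.11 , -0.054,  0.267]), np.float64(16.64))
tipB (array([ 0.485, -0.315,  0.249]), 'stand frame', array([-0.141, -0.018,  0.249]), np.float64(2.39))
```

View pics/s1d.png

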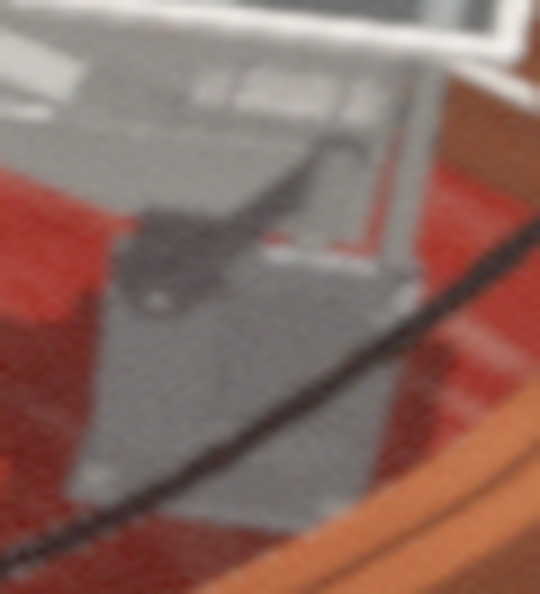

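View pics/t1d.png

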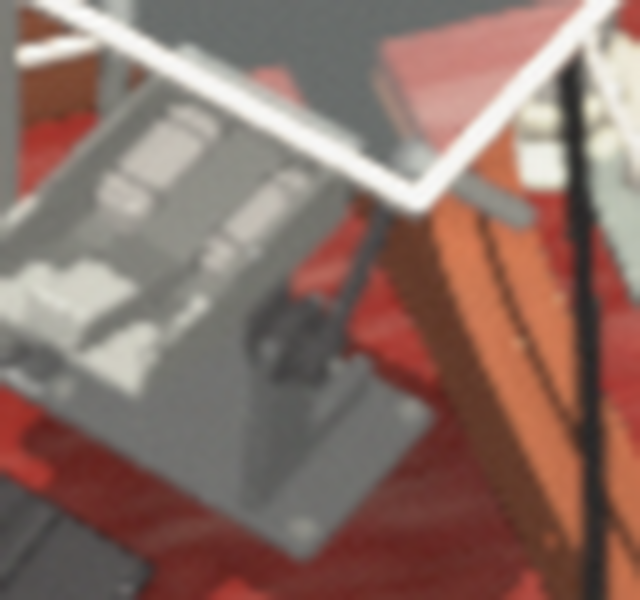

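Run:
```python
from tri import *
TT=lambda x,y:('top',320+x/8,150+y/7.5); SS=lambda x,y:('scene',330+x/9,195+y/6.6)
print('tip',tri(TT(528,215),SS(338,235)))
print('armtop',tri(TT(385,215),SS(335,150)))
lob=[((0,-.076),TT(297,338)),((0,-.076),SS(165,258)),((.115,-.142),TT(528,215)),((.115,-.142),SS(340,235)),((.115,-.08),SS(338,147)),((.09,-.08),TT(372,245))]
def g(q):
    y0,a,x0,z0=q;r=[]
    for (rr,x),(n,u,v) in lob: r+=list(proj(C[n],w(p,(x+x0,y0-rr*np.sin(a),.14+z0+rr*np.cos(a))))-[u,v])
    return np.array(r+[x0*200,z0*200])
r=least_squares(g,[.03,.4,0,0]);print(r.x.round(4),r.fun.round(1))
```

```text
scene cam at [-0.18 -0.86  1.05]
top cam at [-0.38  0.2   1.57]
tip (array([ 0.49 , -0.318,  0.239]), 'stand frame', array([-0.138, -0.024,  0.239]), np.float64(1.48))
armtop (array([ 0.533, -0.27 ,  0.222]), 'stand frame', array([-0.075, -0.009,  0.222]), np.float64(4.68))
[ 4.110e-02  5.544e-01  3.700e-03 -4.000e-04] [-0.   1.5 -1.6  2.3 -1.  -0.4 -2.7  1.   0.5  0.6  0.7 -6.9  0.7 -0.1]
```

```bash
python3 - <<'E'
from sim import *
from rig import arm
from st import Rm
s=arm.read_state();M=R.from_matrix(Rm(s));q=s['qpos'];p=s['tool_pos']
def elbow(q):
    off,tr=unpack2(r.x);Rr=R.identity();pp=np.zeros(3);o=[]
    for i in range(7):
        pp=pp+Rr.apply(tr[i]); o.append(pp.round(2).tolist()); Rr=Rr*R.from_euler(AX[i],sg[i]*q[i]+off[i])
    return o[3],o[5]
for tgt in([.28,.4,.7],[.42,.1,.6],[.42,-.2,.5],[.431,-.361,.34],[.505,-.303,.223]):
    tgt=np.array(tgt);n=int(np.ceil(np.linalg.norm(tgt-p)/.05))
    for t in np.linspace(0,1,n+1)[1:]: q=ik(q,p*(1-t)+t*tgt,M,.3,.01)
    p=tgt;print(*desc(q),elbow(q))
E
python3 go.py '[.28,.4,.7]' '[.42,.1,.6]'
```

```text
p [0.28 0.4  0.7 ] z [ 0.495  0.387 -0.778] tilt 38.9 az 38.0 q [-2.54 -0.43  0.54  1.42  0.9   1.78 -2.63] ([0.22, -0.1, 0.78], [0.1, 0.26, 0.99])
p [0.42 0.1  0.6 ] z [ 0.495  0.387 -0.778] tilt 38.9 az 38.0 q [-0.75 -0.44  0.34  1.72 -0.03  1.18 -1.34] ([-0.14, -0.19, 0.78], [0.24, -0.04, 0.89])
p [ 0.42 -0.2   0.5 ] z [ 0.495  0.387 -0.778] tilt 38.9 az 38.0 q [-0.7  -0.44  1.08  1.75 -0.21  1.26 -0.52] ([-0.16, -0.19, 0.77], [0.24, -0.34, 0.79])
p [ 0.406 -0.315  0.366] z [ 0.55   0.183 -0.815] tilt 35.4 az 18.0 q [-0.71 -0.44  1.32  1.96 -0.1   0.93 -0.31] ([-0.16, -0.19, 0.77], [0.21, -0.38, 0.66])
p [ 0.455 -0.245  0.28 ] z [ 0.563  0.122 -0.817] tilt 35.2 az 12.0 q [-0.88 -0.44  1.32  2.2   0.06  0.58 -0.57] ([-0.12, -0.21, 0.77], [0.25, -0.29, 0.58])
[.28,.4,.7] units [-0.62  6.72  6.73] dist 0.286
[.42,.1,.6] units [-4.12 17.65  7.76] dist 0.592
```

```bash
cat > path.py <<'E'
import sys
from sim import *
from rig import arm
from st import Rm
def elbow(q):
    off,tr=unpack2(r.x);Rr=R.identity();pp=np.zeros(3);o=[]
    for i in range(7):
        pp=pp+Rr.apply(tr[i]); o.append(pp.round(2).tolist()); Rr=Rr*R.from_euler(AX[i],sg[i]*q[i]+off[i])
    return o[3],o[5]
def run(tg,s):
    M=R.from_matrix(Rm(s));q=s['qpos'];p=s['tool_pos']
    for tgt in tg:
        tgt=np.array(tgt);n=int(np.ceil(np.linalg.norm(tgt-p)/.05))
        for t in np.linspace(0,1,n+1)[1:]: q=ik(q,p*(1-t)+t*tgt,M,.3,.01)
        p=tgt;print(*desc(q),elbow(q))
E
python3 - <<'E'
from path import *
s=arm.read_state()
for tg in ([.4,.4,.6],[.6,.1,.5],[.6,-.15,.5],[.431,-.361,.34],[.505,-.303,.223]),([.35,.45,.5],[.55,.15,.4],[.5,-.1,.5],[.45,-.3,.45],[.431,-.361,.34],[.505,-.303,.223]):
    run(tg,s);print()
E
```

```text
p [0.4 0.4 0.6] z [ 0.495  0.386 -0.778] tilt 38.9 az 38.0 q [-2.29 -0.44  0.73  1.63  0.81  1.38 -2.46] ([0.19, -0.15, 0.78], [0.22, 0.26, 0.89])
p [0.6 0.1 0.5] z [ 0.495  0.387 -0.778] tilt 38.9 az 38.0 q [-1.57 -0.44  1.09  1.75  0.27  0.94 -1.43] ([0.04, -0.24, 0.77], [0.42, -0.04, 0.79])
p [ 0.588 -0.142  0.503] z [ 0.533  0.344 -0.773] tilt 39.4 az 33.0 q [-1.27 -0.44  1.32  1.65 -0.01  1.06 -0.83] ([-0.03, -0.24, 0.77], [0.39, -0.27, 0.79])
p [ 0.406 -0.315  0.366] z [ 0.55   0.183 -0.815] tilt 35.4 az 18.0 q [-0.71 -0.44  1.32  1.96 -0.1   0.93 -0.31] ([-0.16, -0.19, 0.77], [0.21, -0.38, 0.66])
p [ 0.455 -0.245  0.28 ] z [ 0.563  0.122 -0.817] tilt 35.2 az 12.0 q [-0.88 -0.44  1.32  2.2   0.06  0.58 -0.57] ([-0.12, -0.21, 0.77], [0.25, -0.29, 0.58])

p [0.35 0.45 0.5 ] z [ 0.495  0.387 -0.778] tilt 38.9 az 38.0 q [-2.47 -0.44  0.81  1.85  0.91  1.27 -2.74] ([0.22, -0.12, 0.78], [0.17, 0.31, 0.79])
p [0.55 0.15 0.4 ] z [ 0.495  0.386 -0.778] tilt 38.9 az 38.0 q [-1.54 -0.44  1.    2.03  0.38  0.69 -1.62] ([0.03, -0.24, 0.77], [0.37, 0.01, 0.69])
p [ 0.5 -0.1  0.5] z [ 0.495  0.387 -0.778] tilt 38.9 az 38.0 q [-0.95 -0.44  1.01  1.78 -0.1   1.1  -0.82] ([-0.11, -0.22, 0.77], [0.32, -0.24, 0.79])
p [ 0.439 -0.282  0.456] z [ 0.531  0.308 -0.79 ] tilt 37.9 az 30.0 q [-0.82 -0.44  1.32  1.75 -0.16  1.17 -0.4 ] ([-0.14, -0.21, 0.77], [0.25, -0.4, 0.75])
p [ 0.406 -0.315  0.366] z [ 0.55   0.183 -0.815] tilt 35.4 az 18.0 q [-0.71 -0.44  1.32  1.96 -0.1   0.93 -0.31] ([-0.16, -0.19, 0.77], [0.21, -0.38, 0.66])
p [ 0.455 -0.245  0.28 ] z [ 0.563  0.122 -0.817] tilt 35.2 az 12.0 q [-0.88 -0.44  1.32  2.2   0.06  0.58 -0.57] ([-0.12, -0.21, 0.77], [0.25, -0.29, 0.58])
```

```bash
python3 - <<'E' | cut -c1-170
from path import *
s=arm.read_state()
for z in(.6,.7,.8):
  for x in(.5,.6,.65):
    print(x,z);run([[.35,.45,z],[x,.15,z],[x,-.1,z],[.5,-.3,.55],[.431,-.361,.34],[.505,-.303,.223]],s)
E
```

```text
0.5 0.6
p [0.35 0.45 0.6 ] z [ 0.495  0.387 -0.778] tilt 38.9 az 38.0 q [-2.54 -0.44  0.78  1.61  0.9   1.48 -2.63] ([0.22, -0.1, 0.78], [0.17, 0.31, 0.89])
p [0.5  0.15 0.6 ] z [ 0.495  0.386 -0.778] tilt 38.9 az 38.0 q [-1.36 -0.44  0.66  1.65  0.28  1.16 -1.64] ([-0.01, -0.24, 0.78], [0.32, 0.01, 0.89])
p [ 0.5 -0.1  0.6] z [ 0.495  0.387 -0.778] tilt 38.9 az 38.0 q [-1.01 -0.44  0.97  1.54 -0.05  1.3  -0.94] ([-0.09, -0.23, 0.77], [0.32, -0.24, 0.89])
p [ 0.485 -0.28   0.553] z [ 0.548  0.302 -0.78 ] tilt 38.7 az 29.0 q [-0.98 -0.44  1.32  1.51 -0.1   1.3  -0.57] ([-0.1, -0.22, 0.77], [0.29, -0.39, 0.84])
p [ 0.406 -0.315  0.366] z [ 0.55   0.183 -0.815] tilt 35.4 az 18.0 q [-0.71 -0.44  1.32  1.96 -0.1   0.93 -0.31] ([-0.16, -0.19, 0.77], [0.21, -0.38, 0.66])
p [ 0.455 -0.245  0.28 ] z [ 0.563  0.122 -0.817] tilt 35.2 az 12.0 q [-0.88 -0.44  1.32  2.2   0.06  0.58 -0.57] ([-0.12, -0.21, 0.77], [0.25, -0.29, 0.58])
0.6 0.6
p [0.35 0.45 0.6 ] z [ 0.495  0.387 -0.778] tilt 38.9 az 38.0 q [-2.54 -0.44  0.78  1.61  0.9   1.48 -2.63] ([0.22, -0.1, 0.78], [0.17, 0.31, 0.89])
p [0.6  0.
[... 6620 characters left out ...]
 1.32  0.77  0.59  1.68 -1.55] ([0.2, -0.15, 0.77], [0.46, 0.01, 1.08])
p [ 0.626 -0.088  0.792] z [ 0.588  0.333 -0.737] tilt 42.5 az 30.0 q [-1.81 -0.44  1.32  0.84  0.31  1.63 -1.19] ([0.1, -0.23, 0.77], [0.41, -0.21, 1.06])
p [ 0.485 -0.28   0.553] z [ 0.548  0.302 -0.78 ] tilt 38.7 az 29.0 q [-0.98 -0.44  1.32  1.51 -0.1   1.3  -0.57] ([-0.1, -0.22, 0.77], [0.29, -0.39, 0.84])
p [ 0.406 -0.315  0.366] z [ 0.55   0.183 -0.815] tilt 35.4 az 18.0 q [-0.71 -0.44  1.32  1.96 -0.1   0.93 -0.31] ([-0.16, -0.19, 0.77], [0.21, -0.38, 0.66])
p [ 0.455 -0.245  0.28 ] z [ 0.563  0.122 -0.817] tilt 35.2 az 12.0 q [-0.88 -0.44  1.32  2.2   0.06  0.58 -0.57] ([-0.12, -0.21, 0.77], [0.25, -0.29, 0.58])
```

```bash
python3 go.py '[.3,.45,.75]'; python3 -m handwheel '[[85,0.5,1,1,0],[85,0.8,2,2,0],[85,1.2,3,3,0],[85,1.7,4,3.9,0],[85,1.7,5,4.9,0]]'; python3 st.py
```

```text
[.3,.45,.75] units [1.59 5.71 6.41] dist 0.262
clock: 10.8
tool_pos: [0.2473, 0.4643, 0.7981]
ee_rot: [-0.104, 0.905, 0.283, 0.302]
force: [3.4, 1.0, -2.3]
gripper_width: 0.997
t 10.8 q [-2.615 -0.125  0.893  0.976  0.683  1.817 -2.356] p [0.2473 0.4643 0.7981] F [ 3.4  1.  -2.3]
x [0.658 0.449 0.605] y [ 0.574 -0.819 -0.017] z [ 0.487  0.358 -0.796] tilt 37.2 az 36.3
```

```bash
cat > search.py <<'E'
import sys,time
from path import *
s=arm.read_state();M=R.from_matrix(Rm(s))
rng=np.random.default_rng(int(sys.argv[1]))
off,tr=unpack2(r.x)
A=np.array([[0,0,1],[0,1,0]]);axv=[np.array([0,0,1.]) if a=='z' else np.array([0,1.,0]) for a in AX]
def fkj(q):
    Rr=np.eye(3);p=np.zeros(3);P_=[];Z=[]
    for i in range(7):
        p=p+Rr@tr[i];P_.append(p);Z.append(Rr@axv[i]*sg[i]); a=sg[i]*q[i]+off[i];c,sn=np.cos(a),np.sin(a)
        Rr=Rr@(np.array([[c,-sn,0],[sn,c,0],[0,0,1]]) if AX[i]=='z' else np.array([[c,0,sn],[0,1,0],[-sn,0,c]]))
    p=p+Rr@tr[7];J=np.array([np.concatenate([np.cross(z,p-pp),z]) for z,pp in zip(Z,P_)]).T
    return p,Rr,J
def step(q,pt,Rt,wo=.3,n=6):
    for _ in range(n):
        p,Rr,J=fkj(q);e=np.concatenate([pt-p,wo*R.from_matrix(Rt@Rr.T).as_rotvec()]);J=J.copy();J[3:]*=wo
        free=np.ones(7,bool)
        for _ in range(4):
            Jf=J[:,free];dq=np.zeros(7);dq[free]=Jf.T@np.linalg.solve(Jf@Jf.T+1e-4*np.eye(6),e)
            bad=((q+dq>hi)|(q+dq<lo))&free
            if not bad.any():break
            q=np.where(bad,np.clip(q+dq,lo,hi),q);free&=~bad
            p,Rr,J=fkj(q);e=np.concatenate([pt-p,wo*R.from_matrix(Rt@Rr.T).as_rotvec()]);J=J.copy();J[3:]*=wo
        q=np.clip(q+dq,lo,hi)
        if np.linalg.norm(e)<1e-3:break
    return q
if __name__=='__main__':
    Mm=M.as_matrix();t0=time.time();best=[]
    while time.time()-t0<100:
        k=rng.integers(1,4);W_=[np.array([rng.uniform(-.3,.68),rng.uniform(-.5,.6),rng.uniform(.25,.9)]) for _ in range(k)]
        if any((np.hypot(*w[:2])<.3) or (w[0]>.35 and w[1]<.05 and w[2]<.5) or w[2]<.45 and w[0]<.2 for w in W_): continue
        q=s['qpos'];p=s['tool_pos'];L=0;ok=True;Rc=Mm
        for w in W_+[np.array([.431,-.361,.34]),np.array([.505,-.303,.223])]:
            d=np.linalg.norm(w-p);L+=d;n=int(np.ceil(d/.05))
            for t in np.linspace(0,1,n+1)[1:]:
                pt=p*(1-t)+t*w
                if np.hypot(*pt[:2])<.25: ok=False;break
                q=step(q,pt,Rc,n=4)
            if not ok:break
            p=w
        if not ok: continue
        pp,Rr,_=fkj(q);e=np.linalg.norm(pp-p)+.3*np.linalg.norm(R.from_matrix(Mm@Rr.T).as_rotvec())
        if e<.03: best.append((L+10*e,e,L,[w.round(2).tolist() for w in W_],q.round(2).tolist()))
    best.sort(key=lambda b:b[0])
    for b in best[:5]: print(b)
    print(len(best))
E
for i in 1 2 3 4; do python3 search.py $i & done; wait
```

```text
(np.float64(1.1119313597279883), np.float64(1.2288356143311312e-08), np.float64(1.111931236844427), [[0.29, 0.27, 0.7]], [0.63, 0.39, 0.27, 1.89, -0.91, 1.05, 0.46])
(np.float64(1.1213050951706152), np.float64(1.6607363460632337e-08), np.float64(1.1213049290969805), [[0.36, 0.11, 0.53]], [0.36, 0.44, 0.65, 1.92, -1.03, 1.17, 0.58])
(np.float64(1.1217899638735591), np.float64(1.170728324418794e-08), np.float64(1.1217898468007266), [[0.34, -0.1, 0.55]], [0.67, 0.39, 0.21, 1.89, -0.89, 1.03, 0.44])
(np.float64(1.1235405394244498), np.float64(1.8734337791502535e-08), np.float64(1.1235403520810718), [[0.36, 0.17, 0.56]], [0.12, 0.57, 1.05, 1.93, -1.16, 1.38, 0.71])
(np.float64(1.1252104007308663), np.float64(1.0096648294172234e-08), np.float64(1.1252102997643834), [[0.32, 0.08, 0.5]], [0.78, 0.39, 0.07, 1.88, -0.84, 0.99, 0.39])
97
(np.float64(1.1129398448163392), np.float64(1.288313715664132e-08), np.float64(1.1129397159849677), [[0.34, 0.09, 0.56]], [0.59, 0.4, 0.32, 1.9, -0.92, 1.06, 0.48])
(np.float64(1.1132586207812716), np.float64(1.8877055801030295e-08), np.float64(1.11325843201071
[... 1548 characters left out ...]
.33, 1.9, -0.93, 1.07, 0.48])
(np.float64(1.1306486019132016), np.float64(1.8529305178692438e-08), np.float64(1.1306484166201498), [[0.31, 0.19, 0.74]], [0.11, 0.59, 1.08, 1.93, -1.17, 1.4, 0.72])
(np.float64(1.1313204967872368), np.float64(1.1714580789632553e-08), np.float64(1.1313203796414288), [[0.31, 0.17, 0.52]], [0.67, 0.39, 0.21, 1.89, -0.89, 1.03, 0.44])
(np.float64(1.1336210168535605), np.float64(7.128180142252556e-09), np.float64(1.1336209455717592), [[0.29, -0.09, 0.43]], [0.99, 0.4, -0.21, 1.86, -0.73, 0.93, 0.3])
(np.float64(1.1350074090720663), np.float64(1.0568260940545217e-08), np.float64(1.135007303389457), [[0.3, -0.09, 0.59]], [0.75, 0.39, 0.11, 1.88, -0.85, 1.0, 0.41])
85
```

```bash
python3 go.py '[.3,.25,.63]' '[.31,.09,.52]'
```

```text
[.3,.25,.63] units [-5.44  6.95  2.76] dist 0.277
[.31,.09,.52] units [-9.83 11.57  3.93] dist 0.471
```

```bash
python3 -m handwheel '[[85,-0.9,1.2,0.5,0],[85,-1.8,2.4,0.9,0],[85,-2.7,3.5,1.4,0],[85,-3.6,4.6,1.8,0],[85,-4.5,5.8,2.3,0],[85,-5.4,7,2.8,0],[85,-6.5,8,3,0]]'; python3 st.py;python3 go.py '[.31,.09,.52]' '[.33,-.1,.48]'
```

```text
clock: 11.5
tool_pos: [0.2887, 0.2977, 0.6732]
ee_rot: [-0.105, 0.904, 0.289, 0.299]
force: [0.1, -1.0, 0.8]
gripper_width: 0.993
t 11.5 q [-1.834 -0.438  0.236  1.535  0.611  1.602 -2.396] p [0.2887 0.2977 0.6732] F [ 0.1 -1.   0.8]
x [0.655 0.459 0.6  ] y [ 0.585 -0.811 -0.017] z [ 0.479  0.362 -0.8  ] tilt 36.9 az 37.1
[.31,.09,.52] units [-5.78  6.12  1.92] dist 0.259
[.33,-.1,.48] units [-9.05 11.67  1.01] dist 0.444
```

```bash
python3 -m handwheel '[[85,-1.1,1.2,0.4,0],[85,-2.2,2.4,0.8,0],[85,-3.3,3.6,1.2,0],[85,-4.4,4.8,1.5,0],[85,-5.8,6.1,1.9,0],[85,-6.7,7.4,1.7,0],[85,-7.5,8.8,1.5,0]]'; python3 st.py;python3 go.py  '[.33,-.1,.48]' '[.38,-.33,.42]'
python3 - <<'E'
from path import *
import search as S
E
```

```text
clock: 12.2
tool_pos: [0.2824, 0.2337, 0.6298]
ee_rot: [-0.099, 0.905, 0.306, 0.277]
force: [-0.5, -1.0, 0.1]
gripper_width: 0.991
t 12.2 q [-0.746 -0.438 -0.114  1.636  0.062  1.354 -1.778] p [0.2824 0.2337 0.6298] F [-0.5 -1.   0.1]
x [0.659 0.5   0.562] y [ 0.61  -0.793 -0.01 ] z [ 0.441  0.349 -0.827] tilt 34.2 az 38.4
[.33,-.1,.48] units [-7.32  9.83  0.94] dist 0.369
[.38,-.33,.42] units [-11.18  16.95   0.65] dist 0.609Traceback (most recent call last):
  File "<stdin>", line 2, in <module>
  File "search.py", line 4, in <module>
    rng=np.random.default_rng(int(sys.argv[1]))
                                  ~~~~~~~~^^^
IndexError: list index out of range
```

```bash
python3 -m handwheel '[[85,-1,1.3,0.2,0],[85,-2,2.6,0.3,0],[85,-3,3.9,0.4,0],[85,-4,5.2,0.5,0],[85,-5,6.6,0.7,0],[85,-6,8,0.8,0],[85,-7.3,9.8,0.9,0],[85,-7.8,11,0.9,0]]'; python3 st.py;python3 go.py  '[.33,-.1,.48]' '[.38,-.33,.42]'
```

```text
clock: 13.0
tool_pos: [0.3376, 0.0553, 0.545]
ee_rot: [-0.099, 0.906, 0.304, 0.278]
force: [1.2, -0.9, 1.8]
gripper_width: 0.993
t 13.0 q [ 0.286 -0.431 -0.082  1.841 -0.494  1.344 -0.701] p [0.3376 0.0553 0.545 ] F [ 1.2 -0.9  1.8]
x [0.661 0.496 0.563] y [ 0.606 -0.795 -0.011] z [ 0.442  0.348 -0.826] tilt 34.3 az 38.2
[.33,-.1,.48] units [-3.95  3.99 -0.13] dist 0.168
[.38,-.33,.42] units [-7.78 11.11 -0.41] dist 0.407
```

```bash
python3 go.py  '[.36,-.25,.45]' '[.4465,-.349,.326]'
```

```text
[.36,-.25,.45] units [-6.34  8.58 -0.6 ] dist 0.32
[.4465,-.349,.326] units [-8.4  13.    2.94] dist 0.472
```

```bash
python3 -m handwheel '[[85,-1,1.3,-0.1,0],[85,-2,2.6,-0.2,0],[85,-3,3.9,-0.3,0],[85,-4,5.2,-0.4,0],[85,-5,6.6,-0.5,0],[85,-6,8,-0.6,0],[60,-6.4,8.6,-0.6,0]]'; python3 st.py;python3 go.py '[.4465,-.349,.326]'
```

```text
clock: 13.7
tool_pos: [0.3602, -0.2509, 0.4484]
ee_rot: [-0.1, 0.906, 0.305, 0.277]
force: [0.2, 0.8, 1.1]
gripper_width: 0.85
t 13.7 q [ 0.305 -0.041  0.647  1.786 -0.577  1.447  0.119] p [ 0.3602 -0.2509  0.4484] F [0.2 0.8 1.1]
x [0.661 0.496 0.562] y [ 0.607 -0.794 -0.013] z [ 0.44   0.35  -0.827] tilt 34.2 az 38.5
[.4465,-.349,.326] units [-2.02  4.4   3.5 ] dist 0.179
```

```bash
python3 -m handwheel '[[45,-0.5,1.1,0.9,0],[45,-1,2.2,1.8,0],[45,-1.5,3.3,2.6,0],[45,-2,4.4,3.5,0],[45,-2,4.4,3.5,0]]'; python3 st.py
python3 - <<'E'
from h import *
for n in('scene','top'):
    c=snap(n,n+'2.png')
a=cv2.imread('pics/scene2.png');b=cv2.imread('pics/top2.png')
cv2.imwrite('pics/s2.png',cv2.resize(a[140:270,310:430],None,fx=5,fy=4.6,interpolation=cv2.INTER_CUBIC))
cv2.imwrite('pics/t2.png',cv2.resize(b[130:240,300:440],None,fx=5,fy=5,interpolation=cv2.INTER_CUBIC))
E
```

```text
clock: 14.2
tool_pos: [0.4495, -0.3454, 0.3216]
ee_rot: [-0.104, 0.906, 0.305, 0.274]
force: [0.1, 0.8, -1.0]
gripper_width: 0.528
t 14.2 q [ 0.414  0.341  0.693  1.741 -0.816  1.375  0.439] p [ 0.4495 -0.3454  0.3216] F [ 0.1  0.8 -1. ]
x [0.663 0.496 0.561] y [ 0.61  -0.792 -0.021] z [ 0.434  0.356 -0.828] tilt 34.1 az 39.4
```

View pics/s2.png

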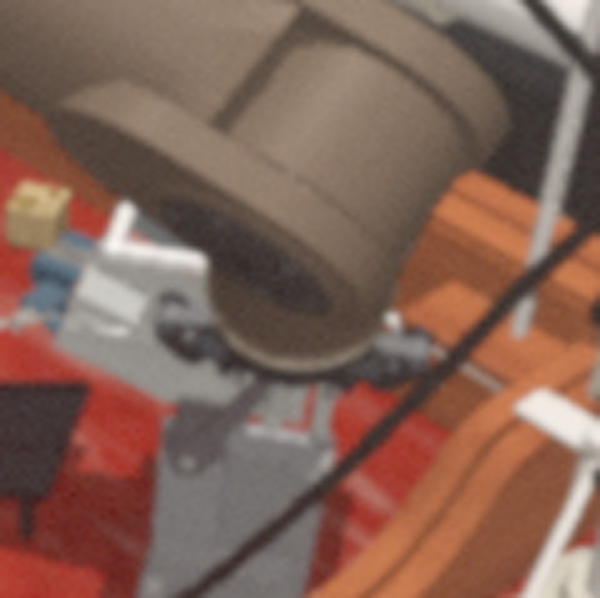

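View pics/t2.png

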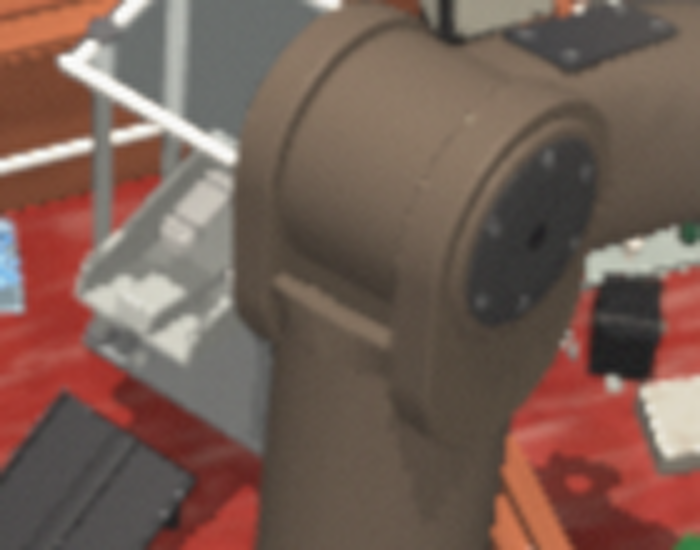

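```bash
python3 go.py '[.4994,-.3074,.2266]'
```

```text
[.4994,-.3074,.2266] units [-0.12  0.09  3.96] dist 0.119
```

```bash
python3 -m handwheel '[[45,0,0,0.7,0],[45,-0.1,0.1,1.4,0],[45,-0.1,0.1,2.1,0],[45,-0.1,0.1,2.7,0],[45,-0.1,0.1,2.7,0]]'; python3 st.py;python3 go.py '[.4994,-.3074,.2266]'
```

```text
clock: 14.8
tool_pos: [0.4841, -0.3191, 0.2605]
ee_rot: [-0.101, 0.905, 0.307, 0.278]
force: [-0.7, 0.0, 0.4]
gripper_width: 0.528
t 14.8 q [ 0.374  0.391  0.65   1.836 -0.896  1.237  0.499] p [ 0.4841 -0.3191  0.2605] F [-0.7  0.   0.4]
x [0.657 0.499 0.565] y [ 0.612 -0.791 -0.012] z [ 0.441  0.353 -0.825] tilt 34.4 az 38.7
[.4994,-.3074,.2266] units [-0.11  0.02  1.3 ] dist 0.039
```

```bash
python3 -m handwheel '[[45,0,0,0.6,0],[45,0,0,1.2,0],[45,0,0,1.2,0]]'; python3 st.py
```

```text
clock: 15.1
tool_pos: [0.5007, -0.3065, 0.229]
ee_rot: [-0.101, 0.905, 0.307, 0.277]
force: [-1.3, -0.0, -0.8]
gripper_width: 0.524
t 15.1 q [ 0.358  0.427  0.626  1.871 -0.942  1.178  0.53 ] p [ 0.5007 -0.3065  0.229 ] F [-1.3 -0.  -0.8]
x [0.657 0.5   0.564] y [ 0.612 -0.791 -0.013] z [ 0.44   0.354 -0.826] tilt 34.3 az 38.8
```

```bash
python3 -m handwheel '[[20,0,0,0,0],[20,0,0,0,0],[10,0,0,0,0],[10,0,0,0,0],[10,0,0,0,0]]' 20; python3 st.py
python3 - <<'E'
from h import *
c=snap('scene','scene3.png')
a=cv2.imread('pics/scene3.png')
cv2.imwrite('pics/s3.png',cv2.resize(a[160:270,310:430],None,fx=5,fy=5,interpolation=cv2.INTER_CUBIC))
E
```

```text
clock: 15.6
tool_pos: [0.4967, -0.3046, 0.2307]
ee_rot: [-0.105, 0.904, 0.307, 0.277]
force: [-19.8, 15.5, 11.4]
gripper_width: 0.161
t 15.6 q [ 0.359  0.424  0.628  1.873 -0.937  1.187  0.529] p [ 0.4967 -0.3046  0.2307] F [-19.8  15.5  11.4]
x [0.658 0.497 0.565] y [ 0.614 -0.789 -0.02 ] z [ 0.437  0.36  -0.825] tilt 34.5 az 39.5
```

View pics/s3.png

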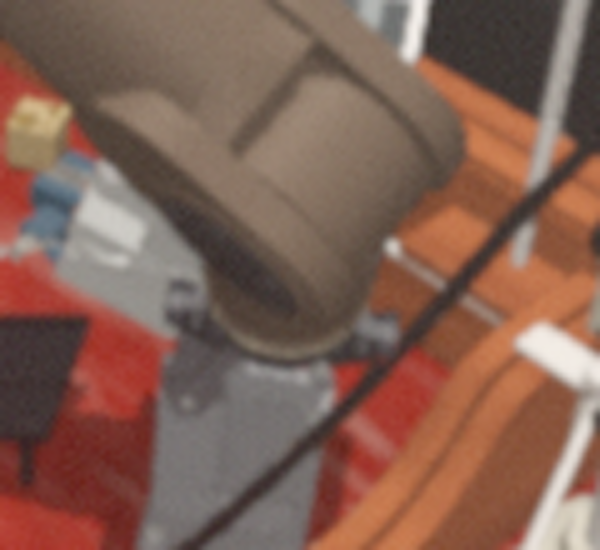

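```bash
python3 -m handwheel '[[19,0,-0.1,0,0],[19,0.1,-0.5,-0.1,0],[19,0.2,-0.9,-0.2,0],[19,0.25,-1.25,-0.3,0],[19,0.3,-1.65,-0.3,0]]'; python3 st.py
```

```text
clock: 16.15
tool_pos: [0.4718, -0.2691, 0.245]
ee_rot: [-0.098, 0.905, 0.306, 0.278]
force: [0.5, -3.7, 2.7]
gripper_width: 0.225
t 16.15 q [ 0.304  0.321  0.641  1.969 -0.901  1.132  0.5  ] p [ 0.4718 -0.2691  0.245 ] F [ 0.5 -3.7  2.7]
x [0.657 0.5   0.564] y [ 0.609 -0.793 -0.007] z [ 0.444  0.348 -0.826] tilt 34.3 az 38.1
```

```bash
python3 -m handwheel '[[19,0,-0.4,0,0],[19,0,-0.8,0.05,0],[19,0,-1.15,0.1,0],[19,-0.05,-1.5,0.2,0],[19,-0.1,-1.85,0.3,0],[19,-0.2,-2.2,0.45,0],[19,-0.2,-2.2,0.45,0]]'; python3 st.py
python3 - <<'E'
from h import *
c=snap('top','top4.png')
a=cv2.imread('pics/top4.png')
cv2.imwrite('pics/t4.png',cv2.resize(a[110:290,240:420],None,fx=4,fy=3.3,interpolation=cv2.INTER_CUBIC))
E
```

```text
clock: 16.85
tool_pos: [0.4324, -0.2125, 0.2289]
ee_rot: [-0.101, 0.905, 0.307, 0.277]
force: [0.3, -0.8, -0.0]
gripper_width: 0.222
t 16.85 q [ 0.251  0.222  0.631  2.133 -0.89   1.03   0.511] p [ 0.4324 -0.2125  0.2289] F [ 0.3 -0.8 -0. ]
x [0.658 0.499 0.564] y [ 0.611 -0.792 -0.012] z [ 0.44   0.353 -0.826] tilt 34.3 az 38.7
```

View pics/t4.png

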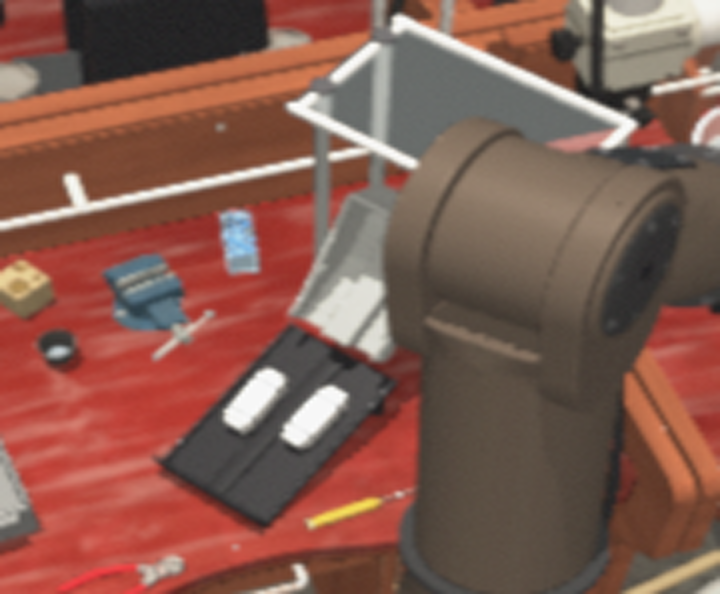

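```bash
python3 -m handwheel '[[19,0.1,0.45,-0.15,0],[19,0.15,0.8,-0.25,0],[19,0.2,1.2,-0.35,0],[19,0.2,1.55,-0.45,0],[19,0.2,1.95,-0.45,0],[19,0.2,2.3,-0.45,0],[19,0.15,2.7,-0.45,0]]'; python3 st.py
```

```text
clock: 17.6
tool_pos: [0.4806, -0.2814, 0.2426]
ee_rot: [-0.1, 0.905, 0.307, 0.278]
force: [-0.2, 5.5, -1.2]
gripper_width: 0.222
t 17.6 q [ 0.32   0.354  0.64   1.934 -0.911  1.154  0.507] p [ 0.4806 -0.2814  0.2426] F [-0.2  5.5 -1.2]
x [0.658 0.5   0.564] y [ 0.611 -0.792 -0.01 ] z [ 0.441  0.351 -0.826] tilt 34.3 az 38.5
```

```bash
python3 -m handwheel '[[19,0,0.2,0,0],[19,-0.05,0.4,0.1,0],[19,-0.1,0.6,0.15,0],[19,-0.15,0.75,0.2,0],[19,-0.2,0.9,0.25,0],[19,-0.25,1,0.3,0],[19,-0.25,1.05,0.3,0]]'; python3 st.py
```

```text
clock: 18.3
tool_pos: [0.498, -0.306, 0.2304]
ee_rot: [-0.101, 0.905, 0.307, 0.277]
force: [-5.3, 6.6, 3.2]
gripper_width: 0.224
t 18.3 q [ 0.355  0.422  0.631  1.876 -0.941  1.178  0.531] p [ 0.498  -0.306   0.2304] F [-5.3  6.6  3.2]
x [0.658 0.499 0.564] y [ 0.611 -0.792 -0.012] z [ 0.441  0.352 -0.826] tilt 34.3 az 38.6
```

```bash
python3 -m handwheel '[[19,0,0.05,0,0],[19,0,0.1,0,0],[19,0,0.15,0,0]]'; python3 st.py
```

```text
clock: 18.6
tool_pos: [0.4986, -0.3064, 0.2302]
ee_rot: [-0.104, 0.904, 0.307, 0.277]
force: [-19.5, 15.0, 12.5]
gripper_width: 0.223
t 18.6 q [ 0.358  0.428  0.63   1.869 -0.94   1.187  0.53 ] p [ 0.4986 -0.3064  0.2302] F [-19.5  15.   12.5]
x [0.658 0.498 0.565] y [ 0.613 -0.79  -0.018] z [ 0.437  0.358 -0.825] tilt 34.4 az 39.3
```

```bash
python3 -m handwheel '[[30,0,-0.2,0,0],[42,0,-0.2,0,0],[42,0,-0.2,0,0],[42,0,-0.2,-1,0],[42,0,-0.2,-2.5,0],[42,0,-0.2,-4,0],[60,0,-0.2,-5.5,0]]'; python3 st.py
```

```text
clock: 19.3
tool_pos: [0.4239, -0.3642, 0.3687]
ee_rot: [-0.099, 0.905, 0.307, 0.278]
force: [0.8, -0.9, -0.4]
gripper_width: 0.646
t 19.3 q [ 0.448  0.305  0.721  1.669 -0.78   1.471  0.419] p [ 0.4239 -0.3642  0.3687] F [ 0.8 -0.9 -0.4]
x [0.658 0.5   0.563] y [ 0.61  -0.793 -0.009] z [ 0.442  0.349 -0.826] tilt 34.3 az 38.3
```

Run:
```python
from h import *
for n in('scene','top'):
    c=snap(n,n+'5.png'); np.savez(n+'5.npz',**{k:np.array(v) for k,v in c.items()})
    for q in['casting_a_mid','tray']: print(n,q,[(np.round(d['rect'],1).tolist(),round(d['confidence'],2)) for d in find_in(n,q)])
a=cv2.imread('pics/top5.png')
cv2.imwrite('pics/t5.png',cv2.resize(a[150:290,250:410],None,fx=5,fy=4.2,interpolation=cv2.INTER_CUBIC))
a=cv2.imread('pics/scene5.png')
cv2.imwrite('pics/s5.png',cv2.resize(a[190:280,245:365],None,fx=6,fy=6,interpolation=cv2.INTER_CUBIC))
```

```text
scene casting_a_mid [([279.9, 235.8, 17.6, 14.8], 0.7)]
scene tray [([296.9, 239.8, 59.7, 40.1], 0.62)]
top casting_a_mid [([303.0, 254.9, 12.2, 16.5], 0.51)]
top tray [([309.9, 235.7, 59.3, 61.8], 0.97), ([223.6, 212.1, 15.6, 15.3], 0.52)]
```

View pics/t5.png

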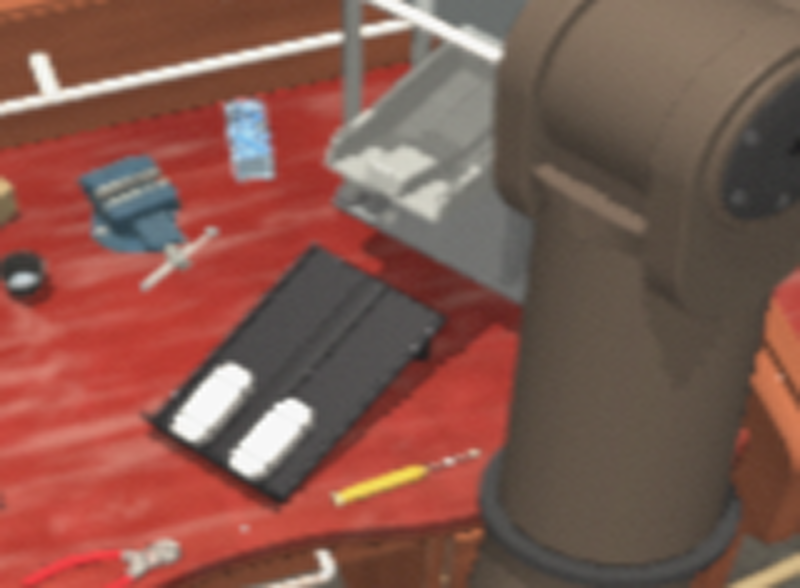

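View pics/s5.png

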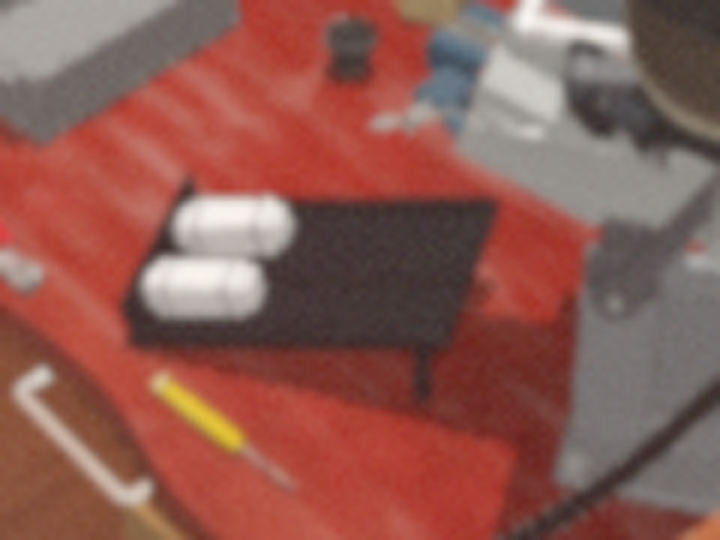

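```bash
cat > unt.py <<'E'
import sys; sys.argv=['x','1']
from search import *
e=0.613;ex=np.array([np.cos(e),np.sin(e),0]);ey=np.array([-np.sin(e),np.cos(e),0])
Mm=M.as_matrix()
def zs(Rr): z=Rr[:,2];return np.round([z@ex,z@ey],2)
res=[]
for az in range(-80,-151,-10):
  for rad in(.4,.5,.6):
   for z0 in(.5,.6):
    q=s['qpos'];p=s['tool_pos'];a=np.radians(az)
    for w in ([.25,-.45,.55],[rad*np.cos(a),rad*np.sin(a),z0]):
        w=np.array(w);n=int(np.ceil(np.linalg.norm(w-p)/.04))
        for t in np.linspace(0,1,n+1)[1:]: q=step(q,p*(1-t)+t*w,Mm,n=4)
        p=w
    q1=q.copy();p0=p;Rc=fkj(q)[1];best=(9,)
    for k in range(30):
        pc,Rc,_=fkj(q); q=step(q,pc+np.array([0,0,.05]),Rc,n=2)
        pc,Rc,_=fkj(q);d=np.hypot(*(zs(Rc)-[0,-.2]))
        if d<best[0]: best=(d,k,zs(Rc),pc.round(2),q.round(2))
    res.append((best[0],az,rad,z0,best[1:],q1.round(2)))
res.sort(key=lambda b:b[0])
for b in res[:8]: print(b)
E
python3 unt.py
```

```text
(np.float64(0.01), -120, 0.6, 0.6, (1, array([ 0.01, -0.2 ]), array([-0.21, -0.4 ,  0.67]), array([ 0.3 , -0.29,  1.32,  1.05,  0.16,  2.  ,  0.74])), array([ 0.11, -0.44,  1.32,  1.18,  0.3 ,  2.  ,  0.6 ]))
(np.float64(0.04472135954999577), -130, 0.4, 0.5, (5, array([ 0.02, -0.24]), array([-0.16, -0.39,  0.7 ]), array([ 2.62,  0.09, -0.7 ,  0.95, -0.17,  2.  ,  0.94])), array([ 2.62,  0.58, -1.27,  1.29,  0.25,  2.  ,  0.51]))
(np.float64(0.04472135954999579), -130, 0.4, 0.6, (4, array([ 0.04, -0.22]), array([-0.14, -0.42,  0.69]), array([ 2.52,  0.13, -0.73,  0.92, -0.11,  2.  ,  0.81])), array([ 2.62,  0.49, -1.27,  1.17,  0.21,  2.  ,  0.51]))
(np.float64(0.050990195135927854), -120, 0.4, 0.6, (4, array([-0.05, -0.19]), array([-0.04, -0.44,  0.72]), array([ 1.49,  0.04,  0.11,  0.92, -0.09,  2.  ,  0.66])), array([ 2.62,  0.49, -1.27,  1.14,  0.09,  2.  ,  0.45]))
(np.float64(0.06324555320336758), -130, 0.5, 0.5, (2, array([ 0.06, -0.22]), array([-0.24, -0.43,  0.66]), array([ 2.56,  0.24, -0.66,  0.86, -0.08,  2.  ,  0.95])), array([ 2.62,  0.67, -1.27,  1.1 ,  0.38,  2.  ,  0.58]))
(np.float64(0.08062257748298549), -110, 0.6, 0.6, (1, array([ 0.07, -0.24]), array([-0.14, -0.43,  0.68]), array([ 0.14, -0.3 ,  1.32,  1.03,  0.12,  2.  ,  0.55])), array([-0.04, -0.44,  1.32,  1.15,  0.26,  2.  ,  0.43]))
(np.float64(0.1), -120, 0.5, 0.6, (11, array([-0. , -0.1]), array([-0.41, -0.15,  0.63]), array([ 1.63,  0.08,  1.32,  1.15, -0.19,  2.  , -2.74])), array([ 1.93,  0.85,  1.32,  1.61, -0.58,  2.  , -2.74]))
(np.float64(0.10049875621120888), -110, 0.5, 0.5, (1, array([ 0.01, -0.3 ]), array([-0.17, -0.49,  0.7 ]), array([ 2.62,  0.37, -1.27,  0.74,  0.23,  2.  ,  0.69])), array([ 2.2 ,  0.16, -0.02,  1.03, -0.35,  2.  ,  1.22]))
```

```bash
python3 go.py '[.22,-.45,.56]' '[-.15,-.4,.62]'
```

```text
[.22,-.45,.56] units [-2.31 -1.94 -9.38] dist 0.296
[-.15,-.4,.62] units [ -8.46 -10.82 -15.88] dist 0.63
```

```bash
python3 -m handwheel '[[85,-0.4,-0.3,-1.6,0],[85,-0.8,-0.6,-3.2,0],[85,-1.2,-0.9,-4.8,0],[85,-1.6,-1.2,-6.4,0],[85,-2,-1.6,-8,0],[85,-2.3,-1.9,-9.4,0],[85,-3.2,-3.2,-10.3,0],[85,-4.1,-4.5,-11.2,0]]'; python3 st.py;python3 go.py '[-.15,-.4,.62]'
```

```text
clock: 20.4
tool_pos: [0.189, -0.4453, 0.5552]
ee_rot: [-0.104, 0.904, 0.306, 0.279]
force: [-0.7, -0.9, -1.4]
gripper_width: 0.994
t 20.4 q [ 1.231  0.268  0.287  1.206 -0.611  1.997  0.437] p [ 0.189  -0.4453  0.5552] F [-0.7 -0.9 -1.4]
x [0.657 0.496 0.568] y [ 0.612 -0.791 -0.018] z [ 0.44   0.36  -0.823] tilt 34.6 az 39.2
[-.15,-.4,.62] units [-5.45 -8.15 -6.21] dist 0.348
```

```bash
python3 -m handwheel '[[85,-0.8,-1.2,-0.9,0],[85,-1.6,-2.4,-1.8,0],[85,-2.4,-3.6,-2.7,0],[85,-3.2,-4.8,-3.6,0],[85,-4,-6,-4.5,0],[85,-4.8,-7.2,-5.4,0]]'; python3 st.py;python3 go.py '[-.15,-.4,.62]'
```

```text
clock: 21.0
tool_pos: [0.0933, -0.437, 0.5535]
ee_rot: [-0.125, 0.902, 0.306, 0.277]
force: [0.5, -0.8, -1.0]
gripper_width: 0.998
t 21.0 q [ 2.129  0.407 -0.9    1.128 -0.27   2.001  0.23 ] p [ 0.0933 -0.437   0.5535] F [ 0.5 -0.8 -1. ]
x [0.659 0.483 0.576] y [ 0.622 -0.781 -0.056] z [ 0.423  0.395 -0.816] tilt 35.4 az 43.1
[-.15,-.4,.62] units [-3.47 -6.13 -4.75] dist 0.255
```

```bash
for k in 1; do python3 -m handwheel '[[85,1,-0.1,-1.4,0]]'>/dev/null; done; python3 st.py; python3 -m handwheel '[[85,1,-0.1,-1.4,0]]'>/dev/null; python3 st.py
cat > unt2.py <<'E'
import sys; sys.argv=['x','1']
from search import *
e=0.613;ex=np.array([np.cos(e),np.sin(e),0]);ey=np.array([-np.sin(e),np.cos(e),0])
def zs(Rr): z=Rr[:,2];return np.round([z@ex,z@ey],2)
print('now',zs(M.as_matrix()))
out=[]
for dx in(-1,-.5,0,.5,1):
  for dy in(-1,-.5,0,.5,1):
   for dz in(.3,1):
    d=np.array([dx,dy,dz]);d=d/np.linalg.norm(d)*.05;q=s['qpos'];b=(9,)
    for k in range(20):
        pc,Rc,_=fkj(q);q=step(q,pc+d,Rc,n=2);pc,Rc,_=fkj(q);er=np.hypot(*(zs(Rc)-[0,-.15]))
        if er<b[0]: b=(er,k,zs(Rc),pc.round(2),q.round(2))
    out.append((b[0]+.01*b[1],(dx,dy,dz),b))
out.sort(key=lambda o:o[0])
for o in out[:4]: print(o)
E
python3 unt2.py
```

```text
t 21.1 q [ 2.206  0.459 -1.108  1.099 -0.201  2.001  0.112] p [ 0.0987 -0.4349  0.5655] F [ 2.  -0.6 -1.1]
x [0.663 0.478 0.576] y [ 0.615 -0.786 -0.056] z [ 0.426  0.392 -0.815] tilt 35.4 az 42.6
t 21.2 q [ 2.254e+00  4.840e-01 -1.268e+00  1.064e+00 -1.690e-01  2.001e+00
  2.000e-03] p [ 0.1123 -0.4272  0.5922] F [79.8 74.6 61.2]
x [0.662 0.475 0.579] y [ 0.602 -0.798 -0.033] z [ 0.446  0.37  -0.814] tilt 35.5 az 39.7
now [0.58 0.05]
(np.float64(0.37), (-1, 0.5, 0.3), (np.float64(0.18), 19, array([0.  , 0.03]), array([-0.42, -0.42,  0.59]), array([ 2.5 ,  0.4 , -0.51,  0.79,  0.24,  2.  ,  1.15])))
(np.float64(0.399857113690718), (0, -1, 0.3), (np.float64(0.34985711369071804), 5, array([-0.18, -0.45]), array([ 0.06, -0.74,  0.75]), array([ 1.4 ,  0.62,  1.32,  0.08, -1.32,  2.  ,  0.29])))
(np.float64(0.5220189569201839), (-1, -0.5, 0.3), (np.float64(0.4220189569201838), 10, array([-0.41, -0.25]), array([-0.39, -0.63,  0.76]), array([ 2.04,  0.62,  1.32,  0.08, -1.32,  2.  ,  0.81])))
(np.float64(0.5230165161069342), (-0.5, 0.5, 0.3), (np.float64(0.3330165161069343), 19, array([0.25, 0.07]), array([-0.05, -0.38,  0.56]), array([ 2.62,  0.27, -1.27,  1.22,  0.06,  2.  ,  0.42])))
```

```bash
python3 -m handwheel '[[85,0,0,0,0]]'; python3 st.py
python3 - <<'E'
from h import *
c=snap('scene','scene6.png'); c=snap('top','top6.png')
E
```

```text
clock: 21.3
tool_pos: [0.1103, -0.4292, 0.593]
ee_rot: [-0.109, 0.906, 0.295, 0.283]
force: [-0.4, 0.4, -0.4]
gripper_width: 0.996
t 21.3 q [ 2.255  0.482 -1.263  1.06  -0.169  2.002  0.003] p [ 0.1103 -0.4292  0.593 ] F [-0.4  0.4 -0.4]
x [0.666 0.473 0.577] y [ 0.596 -0.802 -0.031] z [ 0.448  0.365 -0.816] tilt 35.3 az 39.2
```

View pics/scene6.png

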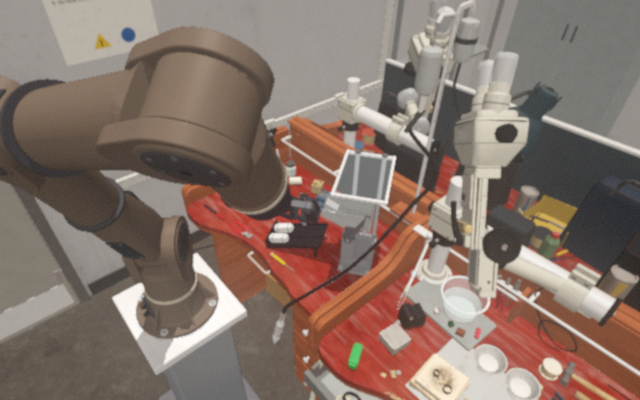

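View pics/top6.png

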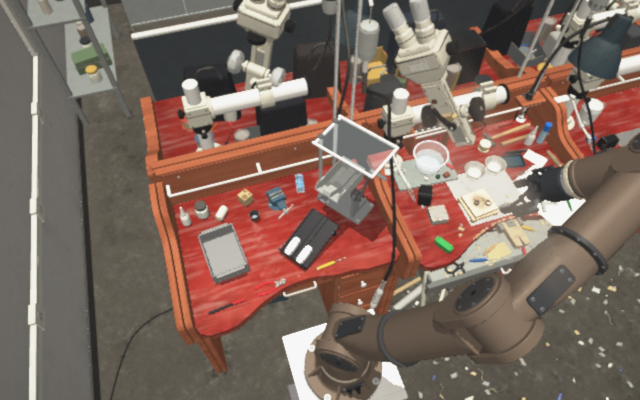

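```bash
cat > unt3.py <<'E'
import sys
from search import *
e=0.613;ex=np.array([np.cos(e),np.sin(e),0]);ey=np.array([-np.sin(e),np.cos(e),0])
def zs(Rr): z=Rr[:,2];return np.array([z@ex,z@ey])
rng=np.random.default_rng(int(sys.argv[1]));out=[];t0=time.time()
while time.time()-t0<120:
    q=s['qpos'];seq=[];cost=0;ok=True;T=0;hits=0
    nst=rng.integers(1,4)
    for i in range(nst):
        d=rng.normal(size=3);d/=np.linalg.norm(d);sp=rng.choice([.02,.04]);k=rng.integers(3,12);d=(d*sp).round(3);seq.append((d.tolist(),0))
        for j in range(k):
            pc,Rc,_=fkj(q);q2=step(q,pc+d,Rc,n=2);dq=q2-q
            lim=((q2>hi-1e-3)|(q2<lo+1e-3))&((q<hi-1e-3)&(q>lo+1e-3))
            if (np.abs(dq)>.2).any() or (lim&(np.abs(dq)>.06)).any(): ok=False;break
            q=q2;T+=1;pc,Rc,_=fkj(q)
            if pc[2]<.4 or pc[1]<-.7 or pc[0]<-.4 or (pc[0]>.3 and pc[2]<.5) or np.hypot(*pc[:2])<.2: ok=False;break
            seq[-1]=(d.tolist(),j+1)
            z=zs(Rc);er=max(0,abs(z[0])-.08)+max(0,z[1]-.05,-.35-z[1])
            if er<.02: out.append((T,er,seq.copy(),z.round(2),pc.round(2),q.round(2)));ok=False;break
        if not ok:break
    
out.sort(key=lambda o:o[0])
for o in out[:3]: print(o)
print(len(out))
E
for i in 1 2 3 4; do python3 unt3.py $i & done; wait
```

```text
this script no longer has the robot
0
0
0Exception ignored in: <_io.TextIOWrapper mode='rw' encoding='UTF-8'>
Traceback (most recent call last):
BrokenPipeError: [Errno 32] Broken pipe
```

```bash
sed -e 's/^s=arm.read_state();M=.*$/import json/' search.py > sc.py; sed -i "s/^from path import \*/from sim import */" sc.py
cat > unt4.py <<'E'
import sys
from sc import *
e=0.613;ex=np.array([np.cos(e),np.sin(e),0]);ey=np.array([-np.sin(e),np.cos(e),0])
def zs(Rr): z=Rr[:,2];return np.array([z@ex,z@ey])
qs=np.array([2.255,.482,-1.263,1.06,-.169,2.0,.003]); qs=np.clip(qs,lo,hi)
out=[];t0=time.time();nbest=(9,)
while time.time()-t0<200:
    q=qs;seq=[];ok=True;T=0
    # free waypoint(s) then pushes
    segs=[]
    w=np.array([rng.uniform(-.3,.6),rng.uniform(-.5,.6),rng.uniform(.3,.8)]).round(2)
    p,Rc,_=fkj(q);n=int(np.ceil(np.linalg.norm(w-p)/.04))
    def good(q,q2,pc):
        dq=q2-q;lim=((q2>hi-1e-3)|(q2<lo+1e-3))&((q<hi-1e-3)&(q>lo+1e-3))
        return not((np.abs(dq)>.25).any() or (lim&(np.abs(dq)>.08)).any() or pc[2]<.12 or (pc[0]>.25 and pc[1]<0 and pc[2]<.45) or (pc[1]>.0 and pc[0]>.2 and pc[2]<.2) or (pc[0]<.25 and pc[2]<.3)or np.hypot(*pc[:2])<.22)
    for t in np.linspace(0,1,n+1)[1:]:
        q2=step(q,p*(1-t)+t*w,Rc,n=4);T+=1
        if not good(q,q2,fkj(q2)[0]): ok=False;break
        q=q2
    if not ok: continue
    qw=q.copy()
    for i in range(rng.integers(1,3)):
        d=rng.normal(size=3);d/=np.linalg.norm(d);d=(d*.04).round(3)
        for j in range(rng.integers(5,25)):
            pc,Rc,_=fkj(q);q2=step(q,pc+d,Rc,n=2);pc,Rc,_=fkj(q2)
            if not good(q,q2,pc): break
            q=q2;T+=1;z=zs(Rc);er=max(0,abs(z[0])-.08)+max(0,z[1]-.1,-.4-z[1])
            if er<nbest[0]: nbest=(er,z.round(2),w.tolist(),d.tolist())
            if er<.03: out.append((T,w.tolist(),seq+[(d.tolist(),j+1)],z.round(2),pc.round(2),qw.round(2),q.round(2)));ok=False;break
        seq.append((d.tolist(),j+1))
        if not ok:break
out.sort(key=lambda o:o[0])
for o in out[:3]: print(*o)
print(len(out),nbest)
E
for i in 1 2 3 4 5 6; do python3 unt4.py $i & done; wait; nproc
```

```text
0 (np.float64(0.050353688668271016), array([ 0.13, -0.23]), [0.22, -0.4, 0.59], [-0.028, 0.027, 0.009])
19 [-0.2, -0.4, 0.41] [([-0.013, -0.001, 0.038], 9)] [ 0.09 -0.28] [-0.27 -0.39  0.66] [ 2.62  0.56 -0.92  1.28  0.02  1.96  0.74] [ 2.62  0.2  -0.46  0.93 -0.23  2.    1.04]
26 [-0.15, -0.37, 0.48] [([-0.036, -0.007, -0.017], 10), ([-0.029, 0.021, 0.019], 9)] [0.08 0.1 ] [-0.67 -0.28  0.5 ] [ 2.62  0.59 -1.27  1.27  0.08  2.    0.41] [ 2.47  0.69  0.55  0.55 -0.24  2.    1.9 ]
2 (np.float64(0.0012931702014752078), array([0.08, 0.1 ]), [-0.15, -0.37, 0.48], [-0.029, 0.021, 0.019])
22 [-0.23, -0.34, 0.33] [([-0.015, -0.035, 0.013], 10)] [ 0.1  -0.33] [-0.38 -0.66  0.54] [ 2.62  0.48 -0.66  1.51 -0.01  1.79  0.99] [ 2.22  0.73 -0.14  0.36 -0.28  2.    0.98]
24 [0.21, -0.26, 0.46] [([-0.035, 0.002, 0.019], 18)] [ 0.1  -0.22] [-0.37 -0.28  0.61] [ 2.61  0.04 -1.27  1.73 -0.52  1.68  0.41] [ 2.62  0.18 -0.1   1.04 -0.22  2.    1.4 ]
2 (np.float64(0.015326481279306747), array([ 0.1 , -0.22]), [0.21, -0.26, 0.46], [-0.035, 0.002, 0.019])
34 [0.24, -0.28, 0.7] [([-0.027, -0.007, -0.028], 1
[... 296 characters left out ...]
.018, 0.034], 21), ([-0.033, 0.022, 0.006], 3)] [ 0.08 -0.32] [-0.15 -0.49  0.7 ] [ 2.62  0.48 -1.27  1.8  -0.01  1.69  0.4 ] [ 2.62  0.37 -1.27  0.76  0.16  2.    0.64]
1 (0, array([ 0.08, -0.32]), [-0.04, -0.23, 0.34], [-0.033, 0.022, 0.006])
20 [-0.21, -0.4, 0.45] [([-0.033, 0.009, 0.02], 11)] [ 0.06 -0.16] [-0.53 -0.28  0.57] [ 2.43  0.42 -0.5   1.25 -0.13  2.    0.94] [ 2.62  0.42  0.06  0.8  -0.19  2.    1.59]
30 [0.25, -0.21, 0.44] [([-0.034, -0.018, -0.01], 14), ([-0.036, 0.002, 0.018], 9)] [ 0.04 -0.16] [-0.49 -0.39  0.58] [ 2.62 -0.16 -1.19  1.84 -0.66  1.71  0.54] [ 2.59  0.47 -0.26  0.7  -0.06  2.    1.37]
2 (0, array([ 0.06, -0.16]), [-0.21, -0.4, 0.45], [-0.033, 0.009, 0.02])
4
```

```bash
python3 go.py '[-.05,-.415,.505]' '[-.2,-.4,.42]'
```

```text
[-.05,-.415,.505] units [-5.13 -3.53  0.11] dist 0.187
[-.2,-.4,.42] units [-9.81 -6.89  0.39] dist 0.36
```

```bash
python3 -m handwheel '[[85,-0.8,-0.6,0,0],[85,-1.8,-1.2,0,0],[85,-2.9,-2,0.1,0],[85,-4,-2.8,0.1,0],[85,-5.1,-3.6,0.1,0]]'; python3 st.py;python3 go.py '[-.2,-.4,.42]'
```

```text
clock: 21.9
tool_pos: [-0.0506, -0.412, 0.5057]
ee_rot: [-0.11, 0.904, 0.303, 0.282]
force: [0.3, -0.7, 0.9]
gripper_width: 0.998
t 21.9 q [ 2.565  0.538 -1.268  1.228 -0.054  2.001  0.334] p [-0.0506 -0.412   0.5057] F [ 0.3 -0.7  0.9]
x [0.657 0.486 0.576] y [ 0.61  -0.792 -0.028] z [ 0.442  0.37  -0.817] tilt 35.2 az 39.9
[-.2,-.4,.42] units [-4.73 -3.27  0.28] dist 0.173
```

```bash
python3 -m handwheel '[[85,-0.8,-0.5,0,0],[85,-1.7,-1.2,0.1,0],[85,-2.7,-1.9,0.2,0],[85,-3.7,-2.6,0.2,0],[85,-4.7,-3.2,0.3,0],[85,-4.7,-3.2,0.3,0]]'; python3 st.py
```

```text
clock: 22.5
tool_pos: [-0.2003, -0.4006, 0.418]
ee_rot: [-0.111, 0.904, 0.3, 0.283]
force: [-0.2, 0.0, -0.5]
gripper_width: 0.998
t 22.5 q [ 2.601  0.553 -0.901  1.265  0.01   1.983  0.748] p [-0.2003 -0.4006  0.418 ] F [-0.2  0.  -0.5]
x [0.66  0.48  0.578] y [ 0.605 -0.795 -0.031] z [ 0.445  0.371 -0.815] tilt 35.4 az 39.8
```

```bash
python3 -m handwheel '[[85,0.4,-0.3,-1.2,0]]'>/dev/null; python3 st.py; python3 -m handwheel '[[85,0.4,-0.3,-1.2,0]]'>/dev/null;python3 -m handwheel '[[85,0.4,-0.3,-1.2,0]]'>/dev/null; python3 st.py
```

```text
t 22.6 q [ 2.506  0.489 -0.703  1.259 -0.064  1.996  0.85 ] p [-0.1986 -0.3992  0.4303] F [ 1.6 -2.1 -1. ]
x [0.656 0.489 0.575] y [ 0.61  -0.792 -0.021] z [ 0.445  0.365 -0.818] tilt 35.2 az 39.3
t 22.8 q [ 2.519  0.425 -0.657  1.249 -0.091  2.002  0.892] p [-0.2037 -0.3891  0.4574] F [0.2 0.1 1.2]
x [0.68  0.503 0.533] y [ 0.592 -0.806  0.004] z [ 0.432  0.313 -0.846] tilt 32.2 az 35.9
```

```bash
python3 -m handwheel '[[85,0.4,-0.3,-1.2,0]]'>/dev/null;  python3 -m handwheel '[[85,0.4,-0.3,-1.2,0]]'>/dev/null;python3 -m handwheel '[[85,0.3,-0.3,-1.2,0]]'>/dev/null; python3 st.py;  python3 -m handwheel '[[85,0.3,-0.3,-1.2,0]]'>/dev/null;python3 -m handwheel '[[85,0.3,-0.3,-1.2,0]]'>/dev/null; python3 st.py
```

```text
t 23.1 q [ 2.615  0.364 -0.709  1.239 -0.103  2.002  0.918] p [-0.2104 -0.3724  0.4895] F [0.1 0.2 0.6]
x [0.707 0.521 0.478] y [ 0.571 -0.82   0.05 ] z [ 0.418  0.237 -0.877] tilt 28.7 az 29.6
t 23.3 q [ 2.613  0.31  -0.63   1.233 -0.134  2.002  0.98 ] p [-0.2183 -0.3624  0.508 ] F [-0.9  0.8  0.7]
x [0.726 0.531 0.438] y [ 0.557 -0.827  0.078] z [ 0.403  0.187 -0.896] tilt 26.4 az 24.9
```

```bash
cat > rate.py <<'E'
import sys; sys.argv=['x','1']
from sc import *
from rig import arm
e=0.613;ex=np.array([np.cos(e),np.sin(e),0]);ey=np.array([-np.sin(e),np.cos(e),0])
def zs(Rr): z=Rr[:,2];return np.array([z@ex,z@ey])
s=arm.read_state();q0=np.clip(s['qpos'],lo,hi);_,R0,_=fkj(q0);print('now',zs(R0).round(3))
o=[]
for i in range(400):
    d=rng.normal(size=3);d*=.048/np.linalg.norm(d);q=q0;mx=0;traj=[]
    for k in range(10):
        pc,Rc,_=fkj(q);q2=step(q,pc+d,Rc,n=2);dq=q2-q
        lim=((q2>hi-1e-3)|(q2<lo+1e-3))&((q<hi-1e-3)&(q>lo+1e-3));mx=max(mx,np.abs(dq[lim]).max() if lim.any() else 0);q=q2
        z=zs(fkj(q)[1]);traj.append((abs(z[0])+max(0,-.4-z[1],z[1]-.1),k+1,z.round(2),fkj(q)[0].round(2),q.round(2)))
    b=min(traj,key=lambda t:t[0])
    if mx<.08:o.append((b[0]+.01*b[1],d.round(3),(R0.T@d/.03).round(2),b,round(mx,2)))
o.sort(key=lambda t:t[0])
for t in o[:4]:print(*t)
E
python3 rate.py
```

```text
now [ 0.436 -0.08 ]
0.07104804336737273 [-0.03   0.016  0.034] [ 0.05 -0.92 -1.31] (np.float64(0.001048043367372728), 7, array([ 0.  , -0.19]), array([-0.4 , -0.25,  0.64]), array([ 2.62,  0.16, -0.01,  0.99, -0.21,  2.  ,  1.51])) 0.01
0.07183014283733136 [-0.033  0.011  0.033] [-0.14 -0.82 -1.36] (np.float64(0.00183014283733135), 7, array([ 0.  , -0.21]), array([-0.42, -0.29,  0.64]), array([ 2.62,  0.23, -0.06,  0.91, -0.22,  2.  ,  1.46])) 0.01
0.07260410816114475 [-0.024  0.023  0.035] [ 0.33 -0.99 -1.21] (np.float64(0.002604108161144744), 7, array([ 0.  , -0.18]), array([-0.36, -0.21,  0.64]), array([ 2.62,  0.06,  0.03,  1.1 , -0.2 ,  2.  ,  1.55])) 0.01
0.07286648548922248 [-0.033  0.012  0.033] [-0.1  -0.86 -1.35] (np.float64(0.00286648548922247), 7, array([ 0. , -0.2]), array([-0.42, -0.28,  0.64]), array([ 2.62,  0.21, -0.04,  0.93, -0.21,  2.  ,  1.47])) 0.01
```

```bash
python3 -m handwheel '[[85,0,-0.85,-1.35,0]]'>/dev/null;  python3 -m handwheel '[[85,0,-0.85,-1.35,0]]'>/dev/null;python3 st.py; python3 rate.py | head -3
```

```text
t 23.5 q [ 2.612  0.263 -0.467  1.231 -0.145  2.002  1.134] p [-0.2595 -0.3341  0.5177] F [ 0.4 -1.2 -0.5]
x [0.747 0.541 0.387] y [ 0.547 -0.83   0.104] z [ 0.378  0.134 -0.916] tilt 23.6 az 19.6
now [ 0.385 -0.109]
0.06431970209123988 [-0.031  0.011  0.035] [-0.12 -0.76 -1.4 ] (np.float64(0.004319702091239885), 6, array([-0.  , -0.19]), array([-0.42, -0.27,  0.64]), array([ 2.62,  0.21, -0.02,  0.94, -0.2 ,  2.  ,  1.5 ])) 0.01
0.0657617868039117 [-0.033  0.011  0.033] [-0.22 -0.78 -1.38] (np.float64(0.005761786803911706), 6, array([ 0.01, -0.18]), array([-0.43, -0.27,  0.63]), array([ 2.62,  0.24, -0.02,  0.92, -0.2 ,  2.  ,  1.51])) 0.01
```

```bash
python3 -m handwheel '[[85,-0.1,-0.75,-1.4,0]]'>/dev/null;  python3 -m handwheel '[[85,-0.1,-0.75,-1.4,0]]'>/dev/null;python3 -m handwheel '[[85,-0.2,-0.7,-1.4,0]]'>/dev/null;python3 -m handwheel '[[85,-0.2,-0.7,-1.4,0]]'>/dev/null;python3 st.py; python3 rate.py | head -3
```

```text
t 23.9 q [ 2.612  0.24  -0.213  1.159 -0.141  2.002  1.374] p [-0.3469 -0.2885  0.5403] F [ 0.  -0.2 -0.4]
x [0.789 0.55  0.275] y [ 0.534 -0.834  0.137] z [ 0.305  0.039 -0.952] tilt 17.9 az 7.3
now [ 0.27  -0.144]
0.04309802569615808 [0.011 0.002 0.047] [ 0.75  0.34 -1.37] (np.float64(0.00309802569615808), 4, array([-0. , -0.2]), array([-0.29, -0.29,  0.66]), array([ 2.62,  0.04, -0.22,  1.06, -0.21,  2.  ,  1.3 ])) 0.01
0.04583212278916867 [-0.031  0.011  0.035] [-0.29 -0.71 -1.4 ] (np.float64(0.00583212278916867), 4, array([ 0.01, -0.15]), array([-0.46, -0.24,  0.62]), array([ 2.62,  0.24,  0.05,  0.92, -0.18,  2.  ,  1.6 ])) 0.01
```

Push more straight up now.

```bash
python3 -m handwheel '[[85,0.7,0.3,-1.4,0]]'>/dev/null;  python3 -m handwheel '[[85,0.7,0.3,-1.4,0]]'>/dev/null;python3 -m handwheel '[[85,0.7,0.3,-1.4,0]]'>/dev/null;python3 -m handwheel '[[85,0.6,0.2,-1.4,0]]'>/dev/null;python3 st.py; python3 rate.py | head -2
```

```text
t 24.3 q [ 2.612  0.086 -0.244  1.169 -0.192  2.002  1.303] p [-0.284  -0.2828  0.6048] F [-0.5  0.9  0.8]
x [0.821 0.55  0.153] y [ 0.527 -0.833  0.167] z [ 0.219 -0.056 -0.974] tilt 13.1 az -14.4
now [ 0.145 -0.173]
0.02046259394835481 [-0.019  0.015  0.041] [-0.02 -0.52 -1.51] (np.float64(0.0004625939483548086), 2, array([-0. , -0.2]), array([-0.32, -0.26,  0.65]), array([ 2.62,  0.04, -0.12,  1.08, -0.21,  2.  ,  1.4 ])) 0.01
```

```bash
python3 -m handwheel '[[85,0.3,-0.2,-1.5,0]]'>/dev/null;  python3 -m handwheel '[[85,0.3,-0.2,-1.5,0]]'>/dev/null;python3 -m handwheel '[[85,0.3,-0.2,-1.5,0]]'>/dev/null;python3 st.py; python3 rate.py | head -1
```

```text
t 24.6 q [ 2.614  0.017 -0.155  1.145 -0.212  2.002  1.362] p [-0.2889 -0.2552  0.6406] F [-0.4  0.6  0.6]
x [0.844 0.534 0.054] y [ 0.517 -0.835  0.189] z [ 0.146 -0.131 -0.981] tilt 11.3 az -41.9
now [ 0.042 -0.192]
```

```bash
cat > cast.py <<'E'
from h import *
from scipy.optimize import least_squares
C={n:{k:(v if v.ndim else float(v)) for k,v in np.load(n+'5.npz').items()} for n in('scene','top')}
import sys
tag=sys.argv[1]
roi={'top':(275,330,225,275),'scene':(260,330,215,255)}
B={}
for n in('top','scene'):
    im=cv2.cvtColor(cv2.imread(f'pics/{n}{tag}.png'),cv2.COLOR_BGR2HSV);u0,u1,v0,v1=roi[n]
    m=((im[...,2]>140)&(im[...,1]<60)).astype(np.uint8);k=np.zeros_like(m);k[v0:v1,u0:u1]=m[v0:v1,u0:u1]
    nn,l,st,ce=cv2.connectedComponentsWithStats(k)
    B[n]=[(st[i,4],ce[i].round(1).tolist(),st[i,:4].tolist()) for i in range(1,nn) if st[i,4]>15];print(n,B[n])
    cv2.imwrite(f'pics/m_{n}{tag}.png',cv2.resize(k[v0:v1,u0:u1]*255,None,fx=8,fy=8,interpolation=cv2.INTER_NEAREST))
E
python3 cast.py 6
```

```text
top [(np.int32(166), [291.9, 245.2], [284, 236, 17, 19]), (np.int32(173), [303.6, 253.9], [296, 245, 17, 19])]
scene [(np.int32(24), [326.4, 216.2], [322, 215, 8, 5]), (np.int32(356), [280.9, 232.3], [269, 223, 25, 20])]
```

Run:
```python
import sys;sys.argv=['x','6']
from cast import *
def tri(obs):
    r=least_squares(lambda X:np.concatenate([proj(C[n],X)-[u,v] for n,u,v in obs]),[.4,.03,.03]);return r.x.round(4),np.abs(r.fun).max().round(2)
A,ra=tri([('top',291.9,245.2),('scene',284,227.8)]);Bc,rb=tri([('top',303.6,253.9),('scene',279,238)])
print(A,ra,Bc,rb)
t=np.array([.4463,-.0287]);a=.606
for X in(A,Bc):
    d=X[:2]-t;print('tray frame',np.round([np.cos(a)*d[0]+np.sin(a)*d[1],-np.sin(a)*d[0]+np.cos(a)*d[1],X[2]],4))
# yaw from top mask PCA rays at z
for z in (.03,):
    print(onz(C['top'],291.9,245.2,.0285).round(4),onz(C['top'],303.6,253.9,.0285).round(4),onz(C['scene'],284,227.8,.0285).round(4),onz(C['scene'],279,238,.0285).round(4))
```

```text
top [(np.int32(166), [291.9, 245.2], [284, 236, 17, 19]), (np.int32(173), [303.6, 253.9], [296, 245, 17, 19])]
scene [(np.int32(24), [326.4, 216.2], [322, 215, 8, 5]), (np.int32(356), [280.9, 232.3], [269, 223, 25, 20])]
[0.4494 0.0365 0.0242] 0.32 [0.4034 0.0063 0.0232] 0.3
tray frame [0.0397 0.0518 0.0242]
tray frame [-0.0153  0.0532  0.0232]
[0.4484 0.0368 0.0285] [0.4019 0.0069 0.0285] [0.4453 0.0323 0.0285] [0.399  0.0015 0.0285]
```

```bash
cat > p2.py <<'E'
import sys; sys.argv=['x','1']
from sc import *
from rig import arm
s=arm.read_state();q0=np.clip(s['qpos'],lo,hi);p0,R0,_=fkj(q0)
def run(W,turn,nturn=12,verbose=True):
    q=q0;p=p0;Rc=R0
    for w in W:
        w=np.array(w);n=int(np.ceil(np.linalg.norm(w-p)/.045));mx=0
        for t in np.linspace(0,1,n+1)[1:]:
            q2=step(q,p*(1-t)+t*w,Rc,n=4);dq=q2-q
            lim=((q2>hi-1e-3)|(q2<lo+1e-3))&((q<hi-1e-3)&(q>lo+1e-3));mx=max(mx,np.abs(dq[lim]).max() if lim.any() else 0);q=q2
        p=w;pc,Rr,_=fkj(q);print(w,'err',np.linalg.norm(pc-w).round(3),np.linalg.norm(R.from_matrix(Rc@Rr.T).as_rotvec()).round(3),q.round(2),'limhit',round(mx,2))
    for k in range(nturn):
        Rc=Rc@R.from_euler('z',turn/nturn).as_matrix();q=step(q,p,Rc,n=4)
    pc,Rr,_=fkj(q);print('turned err',np.linalg.norm(pc-p).round(3),np.linalg.norm(R.from_matrix(Rc@Rr.T).as_rotvec()).round(3),q.round(2),'y',Rr[:,1].round(2))
    return q
if __name__=='__main__':
    for W in ([[-.1,-.4,.5],[.25,-.4,.5],[.42,-.05,.4],[.447,.0345,.15]],[[-.1,-.4,.45],[.2,-.4,.45],[.4,-.1,.42],[.447,.0345,.15]]):
        for t in(np.pi/2,-np.pi/2): run(W,t)
E
python3 p2.py
```

```text
[-0.1 -0.4  0.5] err 0.0 0.0 [ 2.37 -0.06 -0.48  1.55 -0.21  1.56  0.88] limhit 0
[ 0.25 -0.4   0.5 ] err 0.0 0.0 [ 2.03  0.02 -1.08  1.49 -0.02  1.45 -0.06] limhit 0
[ 0.42 -0.05  0.4 ] err 0.0 0.0 [ 1.78 -0.44 -1.27  1.77 -0.38  1.32 -0.46] limhit 0.08
[0.447  0.0345 0.15  ] err 0.046 0.212 [-1.82 -0.44  1.32  2.31  0.81  0.82 -1.99] limhit 0.6
turned err 0.0 0.0 [-1.33  0.41  1.32  2.25 -0.42  0.68 -2.32] y [-0.84 -0.53 -0.05]
[-0.1 -0.4  0.5] err 0.0 0.0 [ 2.37 -0.06 -0.48  1.55 -0.21  1.56  0.88] limhit 0
[ 0.25 -0.4   0.5 ] err 0.0 0.0 [ 2.03  0.02 -1.08  1.49 -0.02  1.45 -0.06] limhit 0
[ 0.42 -0.05  0.4 ] err 0.0 0.0 [ 1.78 -0.44 -1.27  1.77 -0.38  1.32 -0.46] limhit 0.08
[0.447  0.0345 0.15  ] err 0.046 0.212 [-1.82 -0.44  1.32  2.31  0.81  0.82 -1.99] limhit 0.6
turned err 0.039 0.092 [-1.93 -0.44  1.32  2.34  0.82  0.95 -0.55] y [0.83 0.54 0.14]
[-0.1  -0.4   0.45] err 0.0 0.0 [ 2.38 -0.06 -0.49  1.67 -0.21  1.44  0.9 ] limhit 0
[ 0.2  -0.4   0.45] err 0.0 0.0 [ 2.12 -0.05 -0.98  1.65 -0.12  1.34  0.14] limhit 0
[ 0.4  -0.1   0.42] err 0.0 0.0 [ 1.85 -0.44 -1.19  1.76 -0.4   1.36 -0.31] limhit 0
[0.447  0.0345 0.15  ] err 0.045 0.212 [-1.82 -0.44  1.32  2.31  0.81  0.82 -1.99] limhit 0.64
turned err 0.0 0.0 [-1.33  0.41  1.32  2.25 -0.42  0.68 -2.32] y [-0.84 -0.53 -0.05]
[-0.1  -0.4   0.45] err 0.0 0.0 [ 2.38 -0.06 -0.49  1.67 -0.21  1.44  0.9 ] limhit 0
[ 0.2  -0.4   0.45] err 0.0 0.0 [ 2.12 -0.05 -0.98  1.65 -0.12  1.34  0.14] limhit 0
[ 0.4  -0.1   0.42] err 0.0 0.0 [ 1.85 -0.44 -1.19  1.76 -0.4   1.36 -0.31] limhit 0
[0.447  0.0345 0.15  ] err 0.045 0.212 [-1.82 -0.44  1.32  2.31  0.81  0.82 -1.99] limhit 0.64
turned err 0.039 0.092 [-1.93 -0.44  1.32  2.34  0.82  0.95 -0.55] y [0.83 0.54 0.14]
```

```bash
cat > p3.py <<'E'
import sys; seed=sys.argv[1]
from sc import *
q0=np.clip(np.array([2.614,.017,-.155,1.145,-.212,2.0,1.362]),lo,hi);p0,R0,_=fkj(q0)
rng=np.random.default_rng(int(seed));out=[];t0=time.time()
fin=[np.array([.447,.0345,.20]),np.array([.447,.0345,.05])]
while time.time()-t0<150:
    k=rng.integers(2,5);W=[]
    azs=np.sort(rng.uniform(-120,10,k))
    for a in np.radians(azs):
        r_=rng.uniform(.3,.65);W.append(np.array([r_*np.cos(a),r_*np.sin(a),rng.uniform(.35,.75)]).round(2))
    if any((w[1]<-.3 and w[0]>.33) or (w[1]<0 and w[0]>.5) or (w[0]>.25 and w[1]<0 and w[2]<.45) for w in W): continue
    sgn=rng.choice([-1,1]);wt=rng.integers(0,k+1)  # turn before waypoint index wt
    q=q0;p=p0;Rc=R0;ok=True;L=0
    for i,w in enumerate(W+fin):
        n=int(np.ceil(np.linalg.norm(w-p)/.045));L+=n
        if i==wt:
            n=max(n,12)
        for t in np.linspace(0,1,n+1)[1:]:
            if i==wt: Rc=Rc@R.from_euler('z',sgn*np.pi/2/n).as_matrix()
            q2=step(q,p*(1-t)+t*w,Rc,n=3);dq=q2-q
            lim=((q2>hi-1e-3)|(q2<lo+1e-3))&((q<hi-1e-3)&(q>lo+1e-3))
            if (lim&(np.abs(dq)>.05)).any() or np.abs(dq).max()>.3: ok=False;break
            q=q2
        if not ok:break
        p=w
    if not ok: continue
    pc,Rr,_=fkj(q);er=np.linalg.norm(pc-p)+np.linalg.norm(R.from_matrix(Rc@Rr.T).as_rotvec())
    marg=np.minimum(q-lo,hi-q).min()
    if er<.01: out.append((L-20*min(marg,.3),marg.round(2),L,int(sgn),int(wt),[w.tolist() for w in W],q.round(2)))
out.sort(key=lambda o:o[0])
for o in out[:3]: print(*o)
print(len(out))
E
for i in 1 2 3 4; do python3 p3.py $i & done; wait
```

```text
26.0 0.32 32 -1 2 [[0.3, -0.2, 0.7], [0.37, -0.17, 0.58]] [ 0.38  0.56 -0.95  2.24  1.01  0.77 -0.74]
26.0 0.31 32 -1 2 [[0.25, -0.42, 0.6], [0.38, -0.24, 0.46]] [ 0.39  0.56 -0.96  2.24  1.02  0.77 -0.74]
27.0 0.32 33 -1 2 [[-0.19, -0.41, 0.53], [0.33, -0.34, 0.51]] [ 0.38  0.56 -0.95  2.24  1.01  0.77 -0.74]
81
26.0 0.32 32 -1 2 [[-0.03, -0.34, 0.57], [0.24, -0.45, 0.41]] [ 0.38  0.56 -0.95  2.24  1.01  0.76 -0.74]
27.0 0.33 33 -1 0 [[-0.11, -0.34, 0.7], [-0.07, -0.51, 0.58]] [ 0.32  0.52 -0.84  2.24  0.96  0.71 -0.69]
27.0 0.32 33 -1 3 [[0.14, -0.37, 0.5], [0.32, -0.27, 0.57], [0.31, -0.04, 0.46]] [ 0.39  0.56 -0.95  2.24  1.02  0.77 -0.74]
70
27.0 0.32 33 -1 0 [[-0.09, -0.3, 0.68], [0.23, -0.47, 0.44]] [ 0.24  0.48 -0.74  2.25  0.91  0.65 -0.64]
27.0 0.33 33 -1 2 [[0.21, -0.26, 0.71], [0.33, -0.04, 0.64]] [ 0.38  0.56 -0.94  2.24  1.01  0.76 -0.73]
28.0 0.32 34 -1 2 [[0.33, -0.46, 0.49], [0.34, -0.24, 0.52]] [ 0.39  0.56 -0.95  2.24  1.01  0.77 -0.74]
63
26.0 0.33 32 -1 3 [[0.28, -0.21, 0.65], [0.32, -0.05, 0.59], [0.31, 0.05, 0.48]] [ 0.35  0.54 -0.89  2.24  0.99  0.73 -0.71]
27.0 0.33 33 -1 2 [[-0.21, -0.5, 0.57], [0.2, -0.4, 0.42]] [ 0.38  0.56 -0.94  2.24  1.01  0.76 -0.74]
28.0 0.33 34 -1 0 [[-0.16, -0.4, 0.72], [0.3, -0.43, 0.49]] [ 0.36  0.54 -0.9   2.24  0.99  0.74 -0.72]
67
```

```bash
python3 - <<'E'
import p2,numpy as np
p2.run([[0,-.4,.53],[.25,-.40,.5],[.34,-.2,.5],[.447,.0345,.2]],-np.pi/2)
E
python3 go.py '[-.15,-.36,.58]' '[0,-.4,.53]' '[.05,-.4,.53]'
```

```text
[ 0.   -0.4   0.53] err 0.0 0.0 [ 2.33 -0.1  -0.63  1.51 -0.22  1.6   0.66] limhit 0
[ 0.25 -0.4   0.5 ] err 0.0 0.0 [ 2.06  0.02 -1.12  1.49 -0.02  1.45 -0.06] limhit 0
[ 0.34 -0.2   0.5 ] err 0.0 0.0 [ 2.   -0.37 -1.04  1.61 -0.36  1.52 -0.07] limhit 0
[0.447  0.0345 0.2   ] err 0.1 0.282 [-1.51 -0.44  0.8   2.34  0.56  1.02 -2.25] limhit 0.24
turned err 0.017 0.046 [-1.95 -0.44  1.32  2.23  0.74  1.07 -0.45] y [0.84 0.54 0.1 ]
[-.15,-.36,.58] units [1.93 4.93 3.12] dist 0.184
[0,-.4,.53] units [5.35 8.31 5.66] dist 0.342
[.05,-.4,.53] units [6.75 9.17 5.9 ] dist 0.385
```

```bash
cat > p4.py <<'E'
import p2,numpy as np
from p2 import *
def runt(W,q=None):
    # W: list of (pos, turn units)
    q=q0 if q is None else q;p,Rc,_=fkj(q)
    for w,tu in W:
        w=np.array(w);n=max(int(np.ceil(np.linalg.norm(w-p)/.045)),int(np.ceil(abs(tu))),1);mx=0;md=0
        for t in np.linspace(0,1,n+1)[1:]:
            Rc=Rc@R.from_euler('z',np.radians(8*tu)/n).as_matrix()
            q2=step(q,p*(1-t)+t*w,Rc,n=3);dq=q2-q
            lim=((q2>hi-1e-3)|(q2<lo+1e-3))&((q<hi-1e-3)&(q>lo+1e-3));mx=max(mx,np.abs(dq[lim]).max() if lim.any() else 0);md=max(md,np.abs(dq).max());q=q2
        p=w;pc,Rr,_=fkj(q);print(w,'n',n,'err',np.linalg.norm(pc-w).round(3),np.linalg.norm(R.from_matrix(Rc@Rr.T).as_rotvec()).round(3),q.round(2),'limhit',round(mx,2),'maxdq',round(md,2))
    return q
E
python3 - <<'E'
from p4 import *
f=[([.447,.0345,.2],0),([.447,.0345,.05],0)]
runt([([-.11,-.36,.68],-11.25),([.05,-.48,.55],0),([.25,-.25,.45],0)]+f);print()
runt([([-.11,-.36,.68],-11.25),([-.07,-.5,.58],0)]+f);print()
runt([([-.2,-.36,.6],-11.25),([.05,-.48,.55],0)]+f)
E
```

```text
[-0.11 -0.36  0.68] n 12 err 0.0 0.0 [ 2.34 -0.02 -0.41  1.08 -0.21  2.    2.39] limhit 0 maxdq 0.09
[ 0.05 -0.48  0.55] n 6 err 0.0 0.0 [ 2.08  0.06 -0.67  1.33 -0.08  1.61  1.97] limhit 0 maxdq 0.08
[ 0.25 -0.25  0.45] n 8 err 0.0 0.0 [ 2.01 -0.38 -0.84  1.8  -0.37  1.43  1.76] limhit 0 maxdq 0.08
[0.447  0.0345 0.2   ] n 10 err 0.098 0.431 [ 0.99 -0.44 -0.83  2.4  -0.78  0.63  1.25] limhit 0.04 maxdq 0.75
[0.447  0.0345 0.05  ] n 4 err 0.417 1.173 [ 2.62  0.97 -1.27  2.57 -1.32  0.12  2.74] limhit 1.63 maxdq 1.63

[-0.11 -0.36  0.68] n 12 err 0.0 0.0 [ 2.34 -0.02 -0.41  1.08 -0.21  2.    2.39] limhit 0 maxdq 0.09
[-0.07 -0.5   0.58] n 4 err 0.0 0.0 [ 2.17  0.14 -0.54  1.18 -0.08  1.72  2.18] limhit 0 maxdq 0.08
[0.447  0.0345 0.2   ] n 19 err 0.157 0.793 [ 2.62 -0.44 -1.27  2.51 -1.32  1.43  2.74] limhit 1.09 maxdq 1.09
[0.447  0.0345 0.05  ] n 4 err 0.269 0.867 [ 2.62 -0.44 -1.27  2.57 -1.32  1.13 -2.74] limhit 1.31 maxdq 5.48

[-0.2  -0.36  0.6 ] n 12 err 0.0 0.0 [ 2.45  0.   -0.33  1.26 -0.2   1.83  2.63] limhit 0 maxdq 0.11
[ 0.05 -0.48  0.55] n 7 err 0.0 0.0 [ 2.09  0.07 -0.68  1.33 -0.08  1.61  1.96] limhit 0 maxdq 0.1
[0.447  0.0345 0.2   ] n 17 err 0.097 0.444 [ 0.98 -0.44 -0.82  2.41 -0.79  0.62  1.25] limhit 0.06 maxdq 0.75
[0.447  0.0345 0.05  ] n 4 err 0.379 1.313 [ 2.62 -0.44 -1.27  2.49 -1.32  2.    2.74] limhit 1.64 maxdq 1.88
```

```bash
cat > p5.py <<'E'
import sys; seed=sys.argv[1]
from sc import *
q0=np.clip(np.array([2.614,.017,-.155,1.145,-.212,2.0,1.362]),lo,hi);p0,R0,_=fkj(q0)
rng=np.random.default_rng(int(seed));out=[];t0=time.time()
fin=[np.array([.447,.0345,.20]),np.array([.447,.0345,.05])]
def trial(W,sgn,wt,n_it=3):
    q=q0;p=p0;Rc=R0;L=0;tr=[]
    for i,w in enumerate(W+fin):
        n=int(np.ceil(np.linalg.norm(w-p)/.045))
        if i==wt: n=max(n,12)
        L+=n
        for t in np.linspace(0,1,n+1)[1:]:
            if i==wt: Rc=Rc@R.from_euler('z',sgn*np.pi/2/n).as_matrix()
            q2=step(q,p*(1-t)+t*w,Rc,n=n_it);dq=q2-q
            lim=((q2>hi-1e-3)|(q2<lo+1e-3))&((q<hi-1e-3)&(q>lo+1e-3))
            if (lim&(np.abs(dq)>.05)).any() or np.abs(dq).max()>.25: return None
            q=q2
        p=w;tr.append(q.round(2).tolist())
    pc,Rr,_=fkj(q);er=np.linalg.norm(pc-p)+np.linalg.norm(R.from_matrix(Rc@Rr.T).as_rotvec())
    return (L,q,tr) if er<.02 else None
while time.time()-t0<220:
    k=rng.integers(2,5);W=[]
    azs=np.sort(rng.uniform(-120,30,k))
    for a in np.radians(azs):
        r_=rng.uniform(.3,.7);W.append(np.array([r_*np.cos(a),r_*np.sin(a),rng.uniform(.35,.75)]).round(2))
    if any((w[1]<-.3 and w[0]>.33) or (w[1]<0 and w[0]>.5) or (w[0]>.25 and w[1]<0 and w[2]<.45) for w in W): continue
    sgn=rng.choice([-1,1]);wt=rng.integers(0,k+1)
    o=trial(W,sgn,wt)
    if o is None: continue
    g=sum(trial([w+rng.normal(size=3)*.012 for w in W],sgn,wt,[2,4][j%2]) is not None for j in range(6))
    L,q,tr=o;marg=np.minimum(q-lo,hi-q).min()
    out.append((-g,L,marg.round(2),int(sgn),int(wt),[w.tolist() for w in W],tr))
out.sort(key=lambda o:o[:2])
for o in out[:2]: print(*o)
print(len(out))
E
for i in 1 2 3 4; do python3 p5.py $i & done; wait
```

```text
-6 36 0.32 -1 2 [[0.1, -0.6, 0.61], [0.3, -0.4, 0.47]] [[1.76, 0.34, -0.65, 0.86, 0.13, 1.82, 0.18], [1.62, 0.06, -0.82, 1.53, 0.03, 1.38, -0.21], [0.68, 0.34, -1.22, 2.06, 0.62, 0.99, -0.31], [0.38, 0.56, -0.95, 2.24, 1.01, 0.77, -0.74]]
-6 37 0.33 -1 0 [[0.26, -0.44, 0.54], [0.33, -0.55, 0.5]] [[1.87, 0.14, -1.05, 1.32, 0.1, 1.55, 1.41], [1.58, 0.41, -1.0, 1.14, 0.36, 1.56, 1.25], [0.64, 0.31, -1.16, 2.07, 0.59, 0.97, -0.28], [0.35, 0.54, -0.9, 2.24, 0.99, 0.74, -0.71]]
65
-6 40 0.33 -1 2 [[0.03, -0.65, 0.62], [0.32, -0.52, 0.6]] [[1.74, 0.44, -0.53, 0.67, 0.12, 1.91, 0.32], [1.33, 0.31, -0.62, 0.93, 0.18, 1.75, -0.21], [0.64, 0.31, -1.16, 2.07, 0.58, 0.97, -0.28], [0.35, 0.54, -0.9, 2.24, 0.99, 0.73, -0.71]]
-6 40 0.31 -1 3 [[0.16, -0.53, 0.68], [0.33, -0.28, 0.66], [0.44, -0.14, 0.54]] [[1.67, 0.3, -0.77, 0.75, 0.18, 1.97, 0.02], [1.51, 0.01, -0.95, 1.11, 0.05, 1.83, -0.42], [1.3, 0.03, -1.19, 1.39, 0.15, 1.57, -0.89], [0.69, 0.35, -1.24, 2.06, 0.63, 1.0, -0.32], [0.39, 0.57, -0.96, 2.24, 1.02, 0.77, -0.74]]
58
-6 38 0.33 -1 0 [[0.27, -0.4, 0.6], [0.65, 0.04, 0.42]] [[1.89, 0.11,
[... 262 characters left out ...]
0.66, 1.5, 0.03, 1.29, 0.36], [1.6, 0.35, -0.69, 0.84, 0.18, 1.83, 0.02], [1.47, 0.24, -0.76, 1.24, 0.16, 1.53, -0.27], [0.67, 0.33, -1.21, 2.06, 0.61, 0.98, -0.3], [0.38, 0.55, -0.93, 2.24, 1.01, 0.76, -0.73]]
59
-6 34 0.33 -1 2 [[0.32, -0.47, 0.56], [0.32, -0.44, 0.57]] [[1.67, 0.3, -1.12, 1.15, 0.3, 1.66, -0.36], [1.7, 0.25, -1.14, 1.17, 0.26, 1.66, -0.37], [0.67, 0.34, -1.21, 2.06, 0.61, 0.99, -0.31], [0.38, 0.56, -0.94, 2.24, 1.01, 0.76, -0.73]]
-6 35 0.33 -1 2 [[-0.1, -0.34, 0.48], [0.2, -0.57, 0.42]] [[2.46, -0.17, -0.44, 1.69, -0.26, 1.55, 1.01], [1.84, 0.32, -0.9, 1.41, 0.21, 1.34, -0.04], [0.67, 0.34, -1.22, 2.06, 0.62, 0.99, -0.31], [0.38, 0.56, -0.94, 2.24, 1.01, 0.76, -0.73]]
61
```

```bash
python3 go.py '[-.05,-.467,.622]' '[.1,-.6,.61]'
```

```text
[-.05,-.467,.622] units [2.91 9.89 2.7 ] dist 0.32
[.1,-.6,.61] units [ 4.74 16.1   4.4 ] dist 0.521
```

```bash
python3 -m handwheel '[[85,0.4,1.3,0.35,0],[85,0.8,2.7,0.7,0],[85,1.2,4,1.1,0],[85,1.6,5.3,1.45,0],[85,2,6.7,1.8,0],[85,2.4,8,2.2,0],[85,2.7,9.3,2.5,0],[85,3.1,10.6,2.9,0]]'; python3 st.py; python3 go.py '[.1,-.6,.61]' '[.2,-.5,.54]'
```

```text
clock: 25.4
tool_pos: [-0.0333, -0.4841, 0.6201]
ee_rot: [0.084, 0.957, 0.274, 0.053]
force: [-0.5, -0.1, -0.5]
gripper_width: 0.991
t 25.4 q [ 2.13   0.119 -0.578  1.101 -0.082  1.805  0.521] p [-0.0333 -0.4841  0.6201] F [-0.5 -0.1 -0.5]
x [0.845 0.532 0.055] y [ 0.515 -0.836  0.189] z [ 0.146 -0.131 -0.981] tilt 11.3 az -41.9
[.1,-.6,.61] units [1.68 5.45 1.49] dist 0.177
[.2,-.5,.54] units [6.14 3.94 3.82] dist 0.247
```

```bash
python3 -m handwheel '[[85,0.45,1.4,0.4,0],[85,0.9,2.8,0.8,0],[85,1.3,4.1,1.1,0],[85,1.7,5.4,1.5,0]]'; python3 st.py; python3 go.py '[.3,-.4,.47]'
python3 - <<'E'
from p4 import *
runt([([.3,-.4,.47],0),([.35,-.1,.42],-9),([.447,.0345,.2],-2.25),([.447,.0345,.05],0)])
runt([([.3,-.4,.47],0),([.35,-.1,.42],-4),([.447,.0345,.2],-7.25),([.447,.0345,.05],0)])
E
```

```text
clock: 25.8
tool_pos: [0.1002, -0.5985, 0.6091]
ee_rot: [0.083, 0.957, 0.274, 0.053]
force: [-0.5, -0.7, 0.4]
gripper_width: 0.996
t 25.8 q [ 1.759  0.34  -0.653  0.87   0.127  1.813  0.181] p [ 0.1002 -0.5985  0.6091] F [-0.5 -0.7  0.4]
x [0.845 0.533 0.055] y [ 0.515 -0.836  0.188] z [ 0.146 -0.131 -0.981] tilt 11.3 az -41.8
[.3,-.4,.47] units [ 8.89 -2.98  4.65] dist 0.314
[ 0.3  -0.4   0.47] n 7 err 0.0 0.0 [ 1.62  0.06 -0.82  1.53  0.03  1.38 -0.21] limhit 0 maxdq 0.14
[ 0.35 -0.1   0.42] n 9 err 0.0 0.0 [ 1.34 -0.32 -0.9   1.84 -0.2   1.32  0.72] limhit 0 maxdq 0.13
[0.447  0.0345 0.2   ] n 7 err 0.0 0.0 [ 0.66  0.32 -1.19  2.07  0.6   0.97 -0.29] limhit 0.02 maxdq 0.35
[0.447  0.0345 0.05  ] n 4 err 0.0 0.0 [ 0.37  0.54 -0.92  2.24  1.    0.74 -0.73] limhit 0 maxdq 0.12
[ 0.3  -0.4   0.47] n 7 err 0.0 0.0 [ 1.62  0.06 -0.82  1.53  0.03  1.38 -0.21] limhit 0 maxdq 0.14
[ 0.35 -0.1   0.42] n 7 err 0.0 0.0 [ 1.45 -0.35 -0.94  1.84 -0.25  1.33  0.09] limhit 0 maxdq 0.07
[0.447  0.0345 0.2   ] n 8 err 0.0 0.0 [ 0.68  0.34 -1.22  2.07  0.62  0.98 -0.31] limhit 0.01 maxdq 0.2
[0.447  0.0345 0.05  ] n 4 err 0.0 0.0 [ 0.38  0.56 -0.94  2.24  1.01  0.76 -0.74] limhit 0 maxdq 0.12
```

Run:
```python
from p4 import *
for W in ([([.3,-.42,.52],0),([.45,-.12,.52],-6),([.5,.05,.4],-3),([.447,.0345,.2],-2.25),([.447,.0345,.05],0)],
 [([.3,-.42,.52],-4),([.47,-.12,.52],-7.25),([.55,.05,.42],0),([.447,.0345,.2],0),([.447,.0345,.05],0)]):
    runt(W);print()
```

```text
[ 0.3  -0.42  0.52] n 7 err 0.0 0.0 [ 1.59  0.1  -0.8   1.38  0.06  1.5  -0.21] limhit 0 maxdq 0.11
[ 0.45 -0.12  0.52] n 8 err 0.0 0.0 [ 1.23  0.04 -1.18  1.44  0.16  1.53 -0.12] limhit 0 maxdq 0.08
[0.5  0.05 0.4 ] n 5 err 0.0 0.0 [ 0.71  0.25 -1.27  1.61  0.43  1.41 -0.36] limhit 0 maxdq 0.13
[0.447  0.0345 0.2   ] n 5 err 0.0 0.0 [ 0.68  0.34 -1.23  2.07  0.62  0.99 -0.32] limhit 0 maxdq 0.1
[0.447  0.0345 0.05  ] n 4 err 0.0 0.0 [ 0.39  0.56 -0.95  2.24  1.02  0.76 -0.74] limhit 0 maxdq 0.12

[ 0.3  -0.42  0.52] n 7 err 0.0 0.0 [ 1.65  0.11 -0.87  1.37  0.07  1.5   0.33] limhit 0 maxdq 0.1
[ 0.47 -0.12  0.52] n 8 err 0.0 0.0 [ 1.19  0.12 -1.26  1.4   0.26  1.56  0.51] limhit 0 maxdq 0.12
[0.55 0.05 0.42] n 5 err 0.0 0.0 [ 0.58  0.34 -1.2   1.47  0.51  1.5  -0.06] limhit 0 maxdq 0.13
[0.447  0.0345 0.2   ] n 6 err 0.0 0.0 [ 0.66  0.32 -1.19  2.07  0.6   0.97 -0.29] limhit 0 maxdq 0.11
[0.447  0.0345 0.05  ] n 4 err 0.0 0.0 [ 0.37  0.54 -0.92  2.24  1.    0.74 -0.73] limhit 0 maxdq 0.12
```

```bash
python3 go.py '[.3,-.42,.52]'
```

```text
[.3,-.42,.52] units [ 8.63 -2.11  3.11] dist 0.282
```

```bash
python3 -m handwheel '[[85,1.4,-0.3,0.5,0],[85,2.8,-0.7,1,0],[85,4.2,-1,1.5,0],[85,5.6,-1.4,2,0],[85,7,-1.7,2.5,0],[85,8.6,-2.1,3.1,0]]'; python3 st.py; python3 go.py '[.45,-.12,.52]'
```

```text
clock: 26.4
tool_pos: [0.2967, -0.4202, 0.5208]
ee_rot: [0.084, 0.957, 0.273, 0.053]
force: [0.4, -1.0, -0.9]
gripper_width: 0.999
t 26.4 q [ 1.593  0.098 -0.795  1.376  0.055  1.499 -0.206] p [ 0.2967 -0.4202  0.5208] F [ 0.4 -1.  -0.9]
x [0.845 0.532 0.055] y [ 0.515 -0.836  0.189] z [ 0.146 -0.131 -0.98 ] tilt 11.3 az -41.9
[.45,-.12,.52] units [ 9.64 -5.75 -0.54] dist 0.337
```

```bash
python3 -m handwheel '[[85,1.2,-0.7,-0.1,-0.8],[85,2.4,-1.4,-0.1,-1.6],[85,3.6,-2.1,-0.2,-2.4],[85,4.8,-2.8,-0.3,-3.2],[85,6,-3.6,-0.3,-4],[85,7.2,-4.3,-0.4,-4.8],[85,8.4,-5,-0.5,-5.5],[85,9.6,-5.7,-0.5,-6]]'; python3 st.py; python3 go.py '[.5,.05,.4]'
```

```text
clock: 27.2
tool_pos: [0.4496, -0.1212, 0.5205]
ee_rot: [0.099, 0.761, 0.641, 0.014]
force: [0.7, -0.9, 0.3]
gripper_width: 0.993
t 27.2 q [ 1.235  0.037 -1.182  1.439  0.159  1.532 -0.11 ] p [ 0.4496 -0.1212  0.5205] F [ 0.7 -0.9  0.3]
x [ 0.179  0.978 -0.105] y [ 0.973 -0.16   0.168] z [ 0.148 -0.132 -0.98 ] tilt 11.4 az -41.8
[.5,.05,.4] units [6.31 0.05 3.43] dist 0.215
```

```bash
python3 -m handwheel '[[85,1.2,0,0.6,-0.8],[85,2.4,0,1.3,-1.6],[85,3.6,0,1.9,-2.4],[85,4.8,0,2.6,-3.2],[85,6,0,3.2,-4],[80,6.3,0,3.4,-4.8],[70,6.3,0,3.4,-5.5]]'; python3 st.py
python3 - <<'E'
from h import *
for n in('top','scene'): c=snap(n,n+'7.png')
E
python3 cast.py 7; python3 go.py '[.447,.0345,.13]' '[.4005,.0045,.13]'
```

```text
clock: 27.9
tool_pos: [0.4982, 0.0508, 0.3988]
ee_rot: [0.094, 0.463, 0.881, -0.024]
force: [0.5, 0.2, 0.2]
gripper_width: 0.825
t 27.9 q [ 0.695  0.235 -1.23   1.619  0.413  1.393  0.019] p [0.4982 0.0508 0.3988] F [0.5 0.2 0.2]
x [-0.553  0.812 -0.188] y [0.821 0.569 0.046] z [ 0.144 -0.129 -0.981] tilt 11.2 az -41.8
top [(np.int32(149), [292.2, 245.1], [285, 236, 15, 19]), (np.int32(152), [304.0, 253.7], [296, 245, 17, 18])]
scene [(np.int32(24), [326.4, 216.2], [322, 215, 8, 5]), (np.int32(344), [281.2, 232.5], [269, 223, 25, 20])]
[.447,.0345,.13] units [ 2.24 -2.12  8.64] dist 0.275
[.4005,.0045,.13] units [ 2.28 -3.96  8.54] dist 0.291
```

```bash
python3 -m handwheel '[[60,0.4,-0.4,1.5,0],[50,0.8,-0.8,3,0],[48,1.2,-1.1,4.5,0],[48,1.6,-1.5,6,0],[48,2,-1.9,7.4,0],[48,2.25,-2.1,8.6,0],[48,2.25,-2.1,8.6,0]]'; python3 st.py
python3 - <<'E'
from h import *
for n in('top','scene'): c=snap(n,n+'8.png')
a=cv2.imread('pics/top8.png');cv2.imwrite('pics/t8.png',cv2.resize(a[200:290,250:350],None,fx=7,fy=6.5,interpolation=cv2.INTER_CUBIC))
a=cv2.imread('pics/scene8.png');cv2.imwrite('pics/s8.png',cv2.resize(a[190:270,240:340],None,fx=7,fy=7,interpolation=cv2.INTER_CUBIC))
E
python3 go.py '[.448,.034,.05]'
```

```text
clock: 28.7
tool_pos: [0.4447, 0.0333, 0.1282]
ee_rot: [0.093, 0.469, 0.878, -0.026]
force: [0.1, 0.1, 0.8]
gripper_width: 0.56
t 28.7 q [ 0.504  0.411 -1.041  2.163  0.749  0.848 -0.43 ] p [0.4447 0.0333 0.1282] F [0.1 0.1 0.8]
x [-0.544  0.818 -0.188] y [0.828 0.56  0.042] z [ 0.14  -0.132 -0.981] tilt 11.1 az -43.4
[.448,.034,.05] units [ 0.49 -0.17  2.7 ] dist 0.082
```

View pics/s8.png

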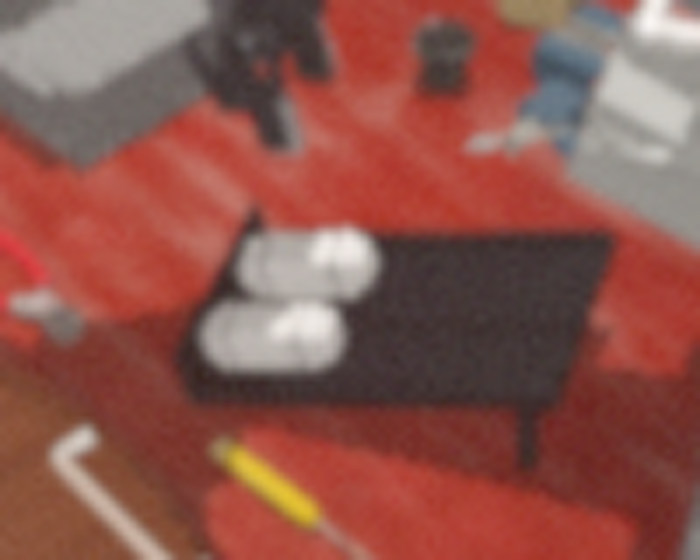

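View pics/t8.png

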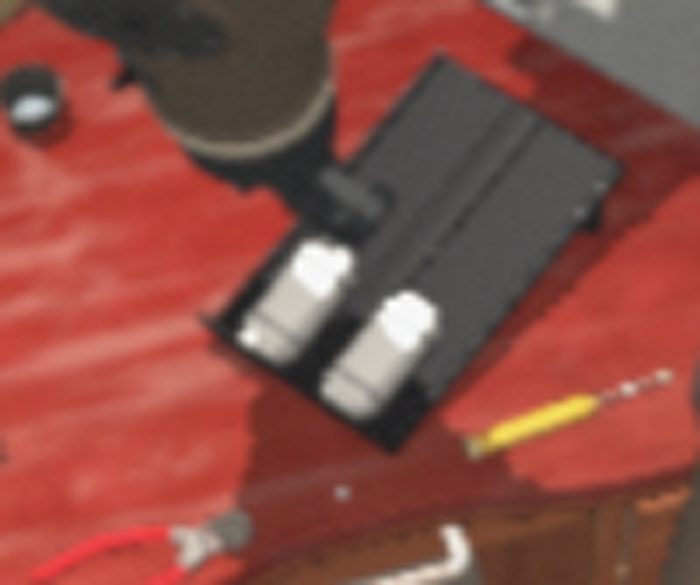

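```bash
python3 -m handwheel '[[48,0.25,-0.1,1.3,0],[48,0.5,-0.15,2.6,0],[48,0.5,-0.15,2.6,0]]'; python3 st.py; python3 go.py '[.449,.0345,.032]' '[.449,.0345,.022]'
```

```text
clock: 29.1
tool_pos: [0.4473, 0.0346, 0.051]
ee_rot: [0.095, 0.468, 0.878, -0.024]
force: [-1.0, -0.3, 0.2]
gripper_width: 0.562
t 29.1 q [ 0.354  0.534 -0.892  2.241  0.984  0.73  -0.673] p [0.4473 0.0346 0.051 ] F [-1.  -0.3  0.2]
x [-0.544  0.817 -0.189] y [0.826 0.561 0.047] z [ 0.145 -0.131 -0.981] tilt 11.2 az -42.1
[.449,.0345,.032] units [0.09 0.02 0.63] dist 0.019
[.449,.0345,.022] units [0.15 0.   0.96] dist 0.029
```

```bash
python3 -m handwheel '[[48,0.1,0,0.4,0],[48,0.1,0,0.65,0],[48,0.1,0,0.65,0]]'; python3 st.py;  python3 -m handwheel '[[48,0,0,0.25,0],[48,0,0,0.25,0]]'; python3 st.py
```

```text
clock: 29.4
tool_pos: [0.4499, 0.0349, 0.0337]
ee_rot: [0.097, 0.468, 0.878, -0.023]
force: [0.5, -0.4, 0.5]
gripper_width: 0.566
t 29.4 q [ 0.322  0.565 -0.856  2.252  1.05   0.707 -0.736] p [0.4499 0.0349 0.0337] F [ 0.5 -0.4  0.5]
x [-0.544  0.817 -0.191] y [0.826 0.561 0.051] z [ 0.149 -0.13  -0.98 ] tilt 11.4 az -41.3
clock: 29.6
tool_pos: [0.4501, 0.0337, 0.0252]
ee_rot: [0.096, 0.468, 0.878, -0.023]
force: [0.2, -1.0, -0.1]
gripper_width: 0.561
t 29.6 q [ 0.311  0.58  -0.84   2.258  1.078  0.697 -0.761] p [0.4501 0.0337 0.0252] F [ 0.2 -1.  -0.1]
x [-0.544  0.817 -0.191] y [0.826 0.562 0.049] z [ 0.147 -0.131 -0.98 ] tilt 11.4 az -41.5
```

```bash
python3 -m handwheel '[[30,0,0,0,0],[20,0,0,0,0],[15,0,0,0,0],[15,0,0,0,0],[15,0,0,0,0]]' 40; python3 st.py
```

```text
clock: 30.1
tool_pos: [0.4497, 0.034, 0.0255]
ee_rot: [0.096, 0.467, 0.879, -0.023]
force: [-2.6, 0.1, 8.3]
gripper_width: 0.297
t 30.1 q [ 0.311  0.58  -0.841  2.258  1.077  0.697 -0.761] p [0.4497 0.034  0.0255] F [-2.6  0.1  8.3]
x [-0.545  0.816 -0.191] y [0.825 0.563 0.049] z [ 0.147 -0.131 -0.98 ] tilt 11.4 az -41.6
```

```bash
python3 -m handwheel '[[15,0,0,-0.8,0],[15,0,0,-2,0],[15,0,0,-3.3,0],[15,0,0,-4,0]]'; python3 st.py
python3 - <<'E'
from h import *
a=cv2.imread('pics/top6.png');cv2.imwrite('pics/t6t.png',cv2.resize(a[210:295,185:265],None,fx=8,fy=7,interpolation=cv2.INTER_CUBIC))
a=cv2.imread('pics/scene1.png');cv2.imwrite('pics/s1t.png',cv2.resize(a[160:225,220:300],None,fx=8,fy=8,interpolation=cv2.INTER_CUBIC))
for n in('top','scene'): c=snap(n,n+'9.png')
E
```

```text
clock: 30.5
tool_pos: [0.4319, 0.0509, 0.145]
ee_rot: [0.096, 0.467, 0.879, -0.022]
force: [0.7, -1.2, -1.2]
gripper_width: 0.296
t 30.5 q [ 0.495  0.362 -1.069  2.167  0.693  0.857 -0.421] p [0.4319 0.0509 0.145 ] F [ 0.7 -1.2 -1.2]
x [-0.546  0.816 -0.19 ] y [0.824 0.564 0.051] z [ 0.149 -0.129 -0.98 ] tilt 11.4 az -41.1
```

View pics/t6t.png

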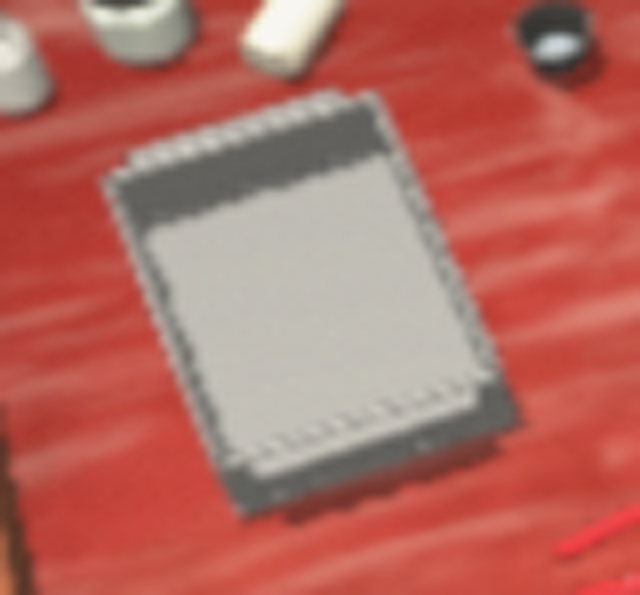

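View pics/s1t.png

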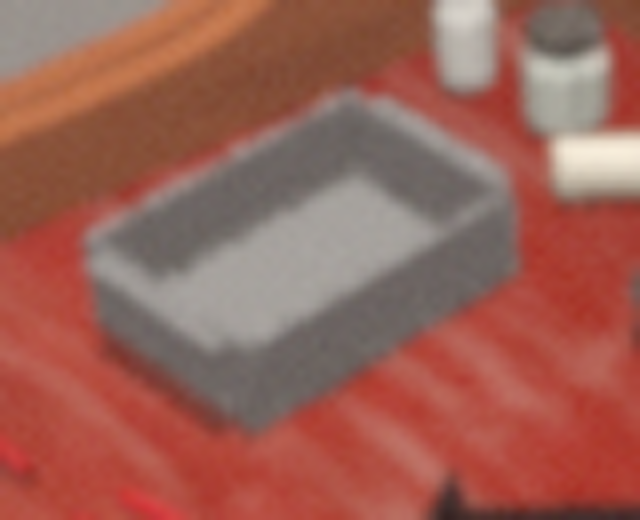

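View pics/top9.png

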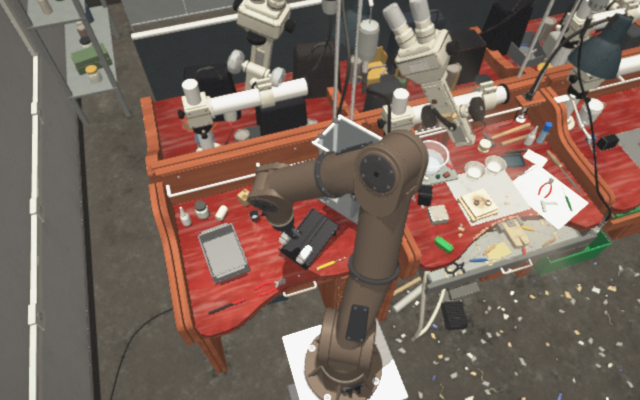

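Run:
```python
import numpy as np
from h import *
from scipy.optimize import least_squares
C={n:{k:(v if v.ndim else float(v)) for k,v in np.load(n+'5.npz').items()} for n in('scene','top')}
T=lambda x,y:('top',185+x/8,210+y/7);S=lambda x,y:('scene',220+x/8,160+y/8)
for n,u,v in(T(105,180),T(375,95),T(500,385),T(225,465),S(350,92),S(510,190),S(248,345),S(90,245)): print(n,onz(C[n],u,v,.055).round(3))
m={'FL':(.09,.065,.055),'FR':(.09,-.065,.055),'NR':(-.09,-.065,.055),'NL':(-.09,.065,.055)}
obs=[('FL',T(105,180)),('FR',T(375,95)),('NR',T(500,385)),('NL',T(225,465)),('FL',S(350,92)),('FR',S(510,190)),('NR',S(248,345)),('NL',S(90,245))]
def f(p):
    c,s=np.cos(p[2]),np.sin(p[2]);o=[]
    for k,(n,u,v) in obs:
        x,y,z=m[k];o+=list(proj(C[n],[p[0]+c*x-s*y,p[1]+s*x+c*y,z])-[u,v])
    return o
r=least_squares(f,[.48,.27,.1]);print(r.x.round(4),np.round(r.fun,1))
```

```text
top [0.574 0.349 0.055]
top [0.587 0.223 0.055]
top [0.406 0.207 0.055]
top [0.4   0.328 0.055]
scene [0.576 0.343 0.055]
scene [0.589 0.219 0.055]
scene [0.416 0.202 0.055]
scene [0.399 0.319 0.055]
[0.494  0.2749 0.1042] [-0.2 -0.7  0.7 -1.   1.3 -1.7 -0.6  0.8 -0.6 -0.6  0.3 -0.2 -0.9  0.7
 -1.9 -1.2]
```

```bash
python3 - <<'E'
from p4 import *
q=runt([([.50,.18,.18],2),([.536,.279,.14],1.5),([.536,.279,.03],0)])
E
python3 go.py '[.50,.18,.18]' '[.536,.279,.15]'
```

```text
[0.5  0.18 0.18] n 4 err 0.0 0.0 [ 0.14  0.47 -0.97  1.89  0.68  1.06 -0.82] limhit 0 maxdq 0.11
[0.536 0.279 0.14 ] n 3 err 0.0 0.0 [-0.12  0.61 -0.84  1.75  0.74  1.09 -1.16] limhit 0 maxdq 0.12
[0.536 0.279 0.03 ] n 3 err 0.0 0.0 [-0.19  0.74 -0.75  1.83  0.9   0.93 -1.32] limhit 0 maxdq 0.06
[.50,.18,.18] units [ 2.08  4.33 -1.36] dist 0.15
[.536,.279,.15] units [ 4.31  7.12 -0.63] dist 0.251
```

```bash
python3 -m handwheel '[[15,0.6,1.2,-0.4,0.5],[15,1.2,2.4,-0.8,1],[15,1.8,3.7,-1.2,1.5],[15,2.6,4.9,-1.2,2],[15,3.3,6,-0.9,2.5],[15,3.9,6.6,-0.7,3],[15,4.3,7.1,-0.6,3.5],[15,4.3,7.1,-0.6,3.5]]'; python3 st.py; python3 go.py '[.536,.279,.08]' '[.536,.279,.03]'
```

```text
clock: 31.4
tool_pos: [0.5341, 0.2796, 0.1439]
ee_rot: [0.098, 0.666, 0.74, 0.0]
force: [0.6, -0.0, -0.9]
gripper_width: 0.295
t 31.4 q [-0.118  0.609 -0.847  1.743  0.732  1.101 -1.15 ] p [0.5341 0.2796 0.1439] F [ 0.6 -0.  -0.9]
x [-0.095  0.985 -0.144] y [0.985 0.114 0.13 ] z [ 0.145 -0.13  -0.981] tilt 11.2 az -41.8
[.536,.279,.08] units [ 0.28 -0.22  2.1 ] dist 0.064
[.536,.279,.03] units [ 0.52 -0.44  3.73] dist 0.114
```

```bash
python3 -m handwheel '[[15,0.15,-0.1,1.2,0],[15,0.35,-0.3,2.4,0],[15,0.5,-0.4,3.2,0],[15,0.5,-0.4,3.65,0],[15,0.5,-0.4,3.65,0]]'; python3 st.py
```

```text
clock: 31.9
tool_pos: [0.5371, 0.2743, 0.033]
ee_rot: [0.099, 0.666, 0.74, -0.001]
force: [0.0, -1.0, -1.5]
gripper_width: 0.294
t 31.9 q [-0.176  0.739 -0.75   1.831  0.886  0.937 -1.295] p [0.5371 0.2743 0.033 ] F [ 0.  -1.  -1.5]
x [-0.094  0.985 -0.147] y [0.985 0.113 0.129] z [ 0.144 -0.133 -0.981] tilt 11.3 az -42.7
```

```bash
python3 -m handwheel '[[15,0,0,0.15,0],[15,0,0,0.3,0],[15,0,0,0.3,0]]'
```

```text
clock: 32.2
tool_pos: [0.5395, 0.2749, 0.0266]
ee_rot: [0.099, 0.666, 0.739, 0.001]
force: [-0.5, -0.6, -1.2]
gripper_width: 0.294
```

Release: open slowly to ~45, wait, lift.

```bash
python3 -m handwheel '[[28,0,0,0.15,0],[32,0,0,0.15,0],[40,0,0,0.15,0],[44,0,0,0.15,0],[44,0,0,-0.8,0],[44,0,0,-2.4,0],[44,0,0,-4,0],[44,0,0,-5,0]]'; python3 st.py
python3 - <<'E'
from h import *
for n in('top','scene'): c=snap(n,n+'10.png')
a=cv2.imread('pics/top10.png');cv2.imwrite('pics/t10.png',cv2.resize(a[200:295,185:345],None,fx=5,fy=5,interpolation=cv2.INTER_CUBIC))
a=cv2.imread('pics/scene10.png');cv2.imwrite('pics/s10.png',cv2.resize(a[150:270,220:340],None,fx=5,fy=5,interpolation=cv2.INTER_CUBIC))
E
python3 cast.py 10; python3 go.py '[.48,.12,.2]' '[.401,.0045,.12]'
```

```text
clock: 33.0
tool_pos: [0.5167, 0.2965, 0.177]
ee_rot: [0.099, 0.665, 0.74, 0.003]
force: [0.7, 0.5, 0.3]
gripper_width: 0.516
t 33.0 q [-0.137  0.566 -0.873  1.723  0.69   1.151 -1.152] p [0.5167 0.2965 0.177 ] F [0.7 0.5 0.3]
x [-0.095  0.985 -0.142] y [0.984 0.114 0.135] z [ 0.149 -0.127 -0.981] tilt 11.3 az -40.5
top [(np.int32(164), [303.6, 253.9], [296, 245, 16, 19])]
scene [(np.int32(24), [326.4, 216.2], [322, 215, 8, 5]), (np.int32(179), [278.6, 237.3], [269, 233, 20, 10])]
[.48,.12,.2] units [-5.82 -1.81 -0.16] dist 0.183
[.401,.0045,.12] units [-9.   -5.21  2.53] dist 0.321
```

View pics/t10.png

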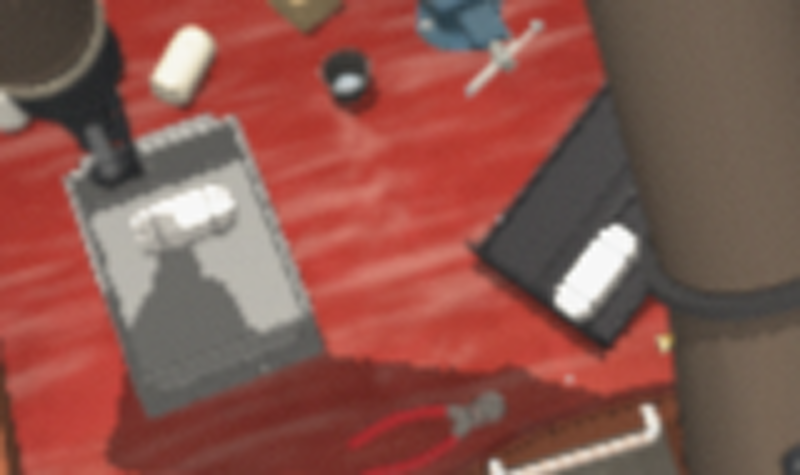

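View pics/s10.png

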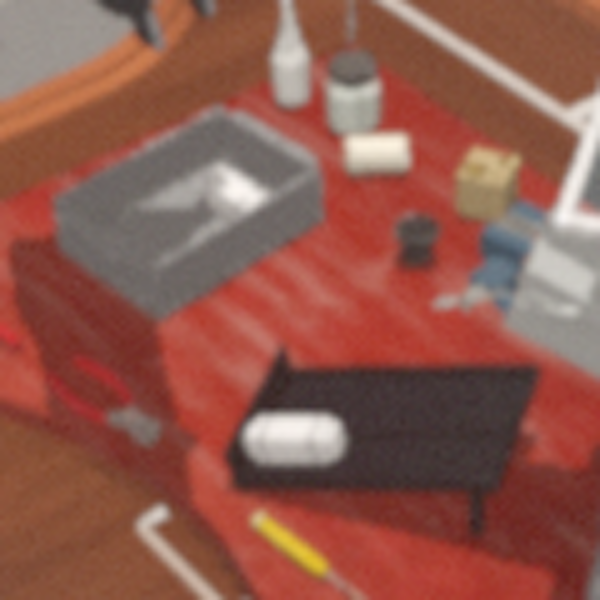

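```bash
python3 -m handwheel '[[44,-1.5,-0.4,-0.3,-0.5],[44,-3,-0.9,-0.3,-1],[44,-4.5,-1.4,-0.2,-1.5],[44,-5.8,-1.8,-0.2,-2],[48,-6.6,-2.7,0.4,-2.5],[48,-7.5,-3.6,1.1,-3],[48,-8.3,-4.4,1.8,-3.5],[48,-9,-5.1,2.5,-3.5]]'; python3 st.py; python3 go.py '[.4035,.0045,.05]'
```

```text
clock: 33.9
tool_pos: [0.401, -0.0003, 0.1176]
ee_rot: [0.096, 0.466, 0.879, -0.024]
force: [0.8, -0.6, -0.8]
gripper_width: 0.561
t 33.9 q [ 0.593  0.334 -1.035  2.282  0.73   0.736 -0.373] p [ 4.010e-01 -3.000e-04  1.176e-01] F [ 0.8 -0.6 -0.8]
x [-0.547  0.816 -0.19 ] y [0.825 0.564 0.048] z [ 0.146 -0.131 -0.981] tilt 11.3 az -41.9
[.4035,.0045,.05] units [0.51 0.05 2.2 ] dist 0.068
```

```bash
python3 -m handwheel '[[48,0.25,0,1.1,0],[48,0.5,0,2.2,0],[48,0.5,0,2.2,0]]'; python3 st.py; python3 go.py '[.4037,.004,.033]' '[.4037,.004,.0255]'
```

```text
clock: 34.2
tool_pos: [0.4018, 0.0049, 0.0482]
ee_rot: [0.093, 0.467, 0.879, -0.024]
force: [-0.0, 0.7, 0.3]
gripper_width: 0.56
t 34.2 q [ 0.401  0.467 -0.87   2.352  0.997  0.642 -0.671] p [0.4018 0.0049 0.0482] F [-0.   0.7  0.3]
x [-0.547  0.816 -0.187] y [0.825 0.563 0.044] z [ 0.141 -0.13  -0.981] tilt 11.1 az -42.7
[.4037,.004,.033] units [0.03 0.01 0.51] dist 0.015
[.4037,.004,.0255] units [0.08 0.   0.75] dist 0.023
```

```bash
python3 -m handwheel '[[48,0,0,0.4,0],[48,0.1,0,0.7,0],[48,0.1,0,0.7,0]]'; python3 -m handwheel '[[30,0,0,0,0],[20,0,0,0,0],[15,0,0,0,0],[15,0,0,0,0],[15,0,0,0,0]]' 40; python3 st.py
```

```text
clock: 34.5
tool_pos: [0.4055, 0.0053, 0.0302]
ee_rot: [0.095, 0.467, 0.879, -0.023]
force: [-0.6, -0.1, 0.1]
gripper_width: 0.563
clock: 35.0
tool_pos: [0.4053, 0.0046, 0.0309]
ee_rot: [0.096, 0.467, 0.879, -0.024]
force: [-4.9, 0.2, 9.2]
gripper_width: 0.292
t 35.0 q [ 0.358  0.503 -0.826  2.366  1.087  0.62  -0.762] p [0.4053 0.0046 0.0309] F [-4.9  0.2  9.2]
x [-0.545  0.816 -0.191] y [0.825 0.562 0.049] z [ 0.147 -0.131 -0.98 ] tilt 11.4 az -41.7
```

```bash
python3 -m handwheel '[[15,0,0,-0.8,0],[15,0,0,-2,0],[15,0,0,-3.3,0],[15,0,0,-4,0]]'; python3 st.py; python3 go.py '[.43,.15,.18]' '[.454,.271,.14]'
python3 - <<'E'
from h import *
c=snap('top','top11.png');c=snap('scene','scene11.png')
a=cv2.imread('pics/scene11.png');cv2.imwrite('pics/s11.png',cv2.resize(a[150:270,220:340],None,fx=5,fy=5,interpolation=cv2.INTER_CUBIC))
E
```

```text
clock: 35.4
tool_pos: [0.388, 0.0219, 0.1503]
ee_rot: [0.097, 0.466, 0.879, -0.023]
force: [1.0, -1.2, -2.0]
gripper_width: 0.285
t 35.4 q [ 0.62   0.248 -1.097  2.258  0.593  0.78  -0.291] p [0.388  0.0219 0.1503] F [ 1.  -1.2 -2. ]
x [-0.546  0.816 -0.191] y [0.824 0.564 0.05 ] z [ 0.149 -0.13  -0.98 ] tilt 11.4 az -41.1
[.43,.15,.18] units [ 2.53  3.61 -1.32] dist 0.138
[.454,.271,.14] units [ 5.64  6.48 -0.41] dist 0.258
```

View pics/s11.png

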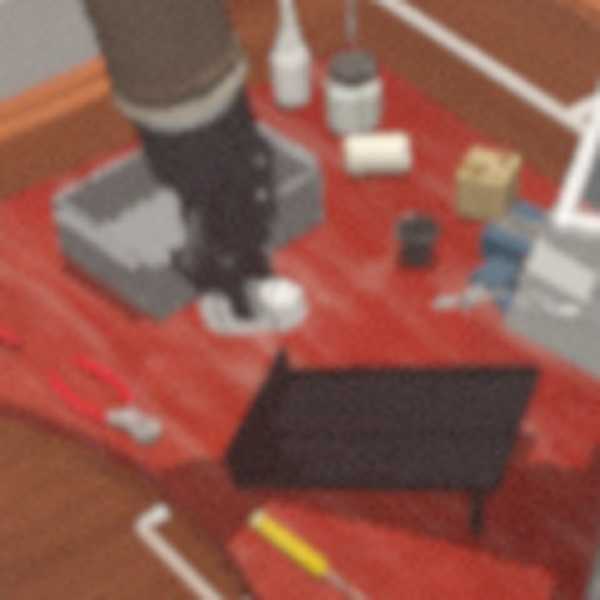

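```bash
python3 -m handwheel '[[15,0.8,1.2,-0.5,0.5],[15,1.6,2.4,-0.9,1],[15,2.5,3.6,-1.3,1.5],[15,3.4,4.6,-1.2,2],[15,4.3,5.5,-0.9,2.5],[15,5,6,-0.6,3],[15,5.6,6.4,-0.4,3.5],[15,5.6,6.4,-0.4,3.5]]'; python3 st.py; python3 go.py '[.454,.272,.08]' '[.454,.272,.036]'
```

```text
clock: 36.3
tool_pos: [0.4518, 0.27, 0.1349]
ee_rot: [0.097, 0.665, 0.74, 0.0]
force: [-0.5, 0.3, -1.5]
gripper_width: 0.29
t 36.3 q [-0.132  0.521 -0.879  1.924  0.708  1.019 -1.267] p [0.4518 0.27   0.1349] F [-0.5  0.3 -1.5]
x [-0.096  0.985 -0.144] y [0.985 0.115 0.13 ] z [ 0.145 -0.129 -0.981] tilt 11.2 az -41.7
[.454,.272,.08] units [ 0.32 -0.16  1.8 ] dist 0.055
[.454,.272,.036] units [ 0.53 -0.35  3.24] dist 0.099
```

```bash
python3 -m handwheel '[[15,0.15,-0.1,0.9,0],[15,0.3,-0.2,1.8,0],[15,0.45,-0.3,2.6,0],[15,0.5,-0.35,3.2,0],[15,0.5,-0.35,3.3,0]]'; python3 st.py
```

```text
clock: 36.8
tool_pos: [0.4549, 0.2659, 0.0339]
ee_rot: [0.098, 0.666, 0.74, -0.002]
force: [-0.4, 0.2, -2.5]
gripper_width: 0.294
t 36.8 q [-0.218  0.658 -0.766  2.007  0.891  0.867 -1.443] p [0.4549 0.2659 0.0339] F [-0.4  0.2 -2.5]
x [-0.095  0.984 -0.148] y [0.985 0.114 0.129] z [ 0.144 -0.133 -0.981] tilt 11.3 az -42.9
```

```bash
python3 -m handwheel '[[28,0,0,0.05,0],[32,0,0,0.05,0],[40,0,0,0.05,0],[42,0,0,0,0],[42,0,0,-0.8,0],[42,0,0,-2.4,0],[42,0,0,-4,0],[42,-1.5,0,-5.5,0]]'; python3 -m handwheel '[[42,-1.5,0,-1,0],[42,-3,0,-2,0],[42,-4.5,-0.5,-3,0],[42,-6,-1,-4,0],[42,-6,-1,-4,0]]'; python3 st.py
python3 - <<'E'
from h import *
for n in('top','scene'): c=snap(n,n+'12.png')
a=cv2.imread('pics/top12.png');cv2.imwrite('pics/t12.png',cv2.resize(a[130:295,180:370],None,fx=4.2,fy=3.6,interpolation=cv2.INTER_CUBIC))
a=cv2.imread('pics/scene12.png');cv2.imwrite('pics/s12.png',cv2.resize(a[140:280,220:400],None,fx=4.4,fy=4.2,interpolation=cv2.INTER_CUBIC))
E
```

```text
clock: 37.6
tool_pos: [0.4352, 0.2586, 0.197]
ee_rot: [0.097, 0.664, 0.742, 0.004]
force: [1.2, -0.1, 1.2]
gripper_width: 0.493
clock: 38.1
tool_pos: [0.4058, 0.0858, 0.336]
ee_rot: [0.101, 0.667, 0.738, 0.001]
force: [1.0, -0.2, -0.3]
gripper_width: 0.49
t 38.1 q [ 0.545 -0.003 -1.005  1.895  0.2    1.179 -0.429] p [0.4058 0.0858 0.336 ] F [ 1.  -0.2 -0.3]
x [-0.09   0.985 -0.147] y [0.985 0.11  0.136] z [ 0.15  -0.133 -0.98 ] tilt 11.6 az -41.5
```

View pics/t12.png

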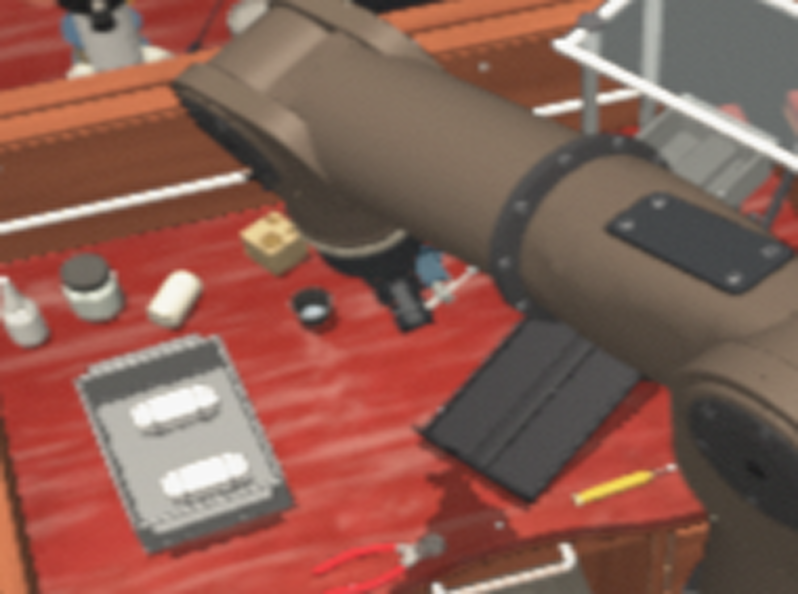

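View pics/s12.png

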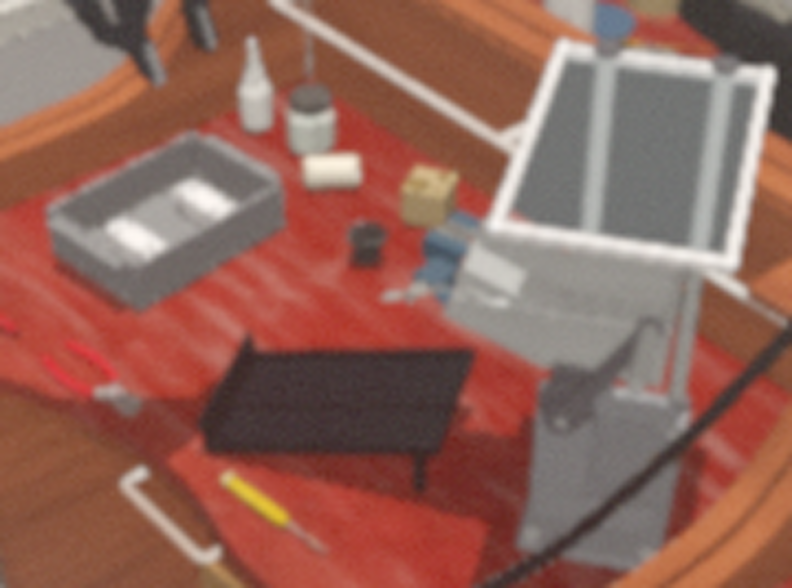

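```bash
python3 -m handwheel '[[42,0,0,0,0],[42,0,0,0,0]]'; python3 -c "
from rig import arm
print(arm.sign_off())"
```

```text
clock: 38.4
tool_pos: [0.4059, 0.0894, 0.3327]
ee_rot: [0.098, 0.665, 0.74, 0.001]
force: [0.3, -0.4, -0.9]
gripper_width: 0.488
the job is handed in; nothing more can be done
None
```

The job is done and handed in at 38.4 s, but one force reading may break the 120 N wrist limit.

**What I did:**
- I leaned the tool back about 34°, caged the grip rod between the fingers and swung the lever about 1 rad until both castings had slid into the tray.
- I swung the pan back at about 1 rad/s, slower at the end, until the lever came up firmly against its rest.
- I straightened the tool, picked both castings out of the tray and released them side by side in the grey tote.

**Last checks:** the final pictures show both castings lying in the tote, the tray empty, and the pan and lever as they were at the start. The mallet head and loupe look unmoved, and I never went near the green look-alike. The gripper was empty and clear of everything, with about 1 N on the wrist.

**Checks that failed or disagreed:**
- **Wrist force:** at 21.2 s, moving in free air, one reading was about 125 N. It came as joint 3 ran into its range limit (measured -1.268 against -1.27), and it was back to about 0.5 N one row later. If the limit is judged on that momentary reading, it was exceeded.
- **Tip angle:** I stopped just short of the pan's end stop, because the pictures already showed both castings out.
- **Casting positions:** the two cameras disagreed by about 5 mm on where the castings lay. Both grasps still closed on about 25 mm, which fits the 26 mm bars.

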